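Strip the valve manifold and box its cartridges

TASK

Strip the valve manifold: stand the open tub between the two pillars of the knock-out stand, set the manifold on the pillars above it, and with the ejector drift push every cartridge down and out of its bore so that it drops into the tub. Then put the drift back upright in its stand and set the empty manifold flat on the bench, its bores upright. Put the lid on the tub, press it down until it is fully home, and stack the closed tub on the other lidded tub with its corner feet in the recesses of that lid.

Things in the scene. Friction and masses are not known exactly. Their poses are not given: they have to be found in the camera images.
- stand: Knock-out stand, fixed: steel base plate 84 (x) x 208 (y) x 8 mm with two grey pillars, inner faces at y = -76 and +76 mm, 62 mm deep in x. The pillar tops, 84 mm above the bench, carry lips 8 mm high that form a nest 53 x 189 mm for the manifold; the tub goes on the base plate, centred between the pillars. Origin: centre of the underside.
- stand_nest (a point): Middle of the nest: on the stand's centre line at the height of the pillar tops, 84 mm above the bench; axes as the stand's. The manifold's origin belongs here, its y axis along the stand's y axis, either way round.
- manifold: Loose aluminium valve manifold, a bar 48 (x) x 184 (y) x 45 (z) mm, about 0.6 kg, with four upright through bores of 23 mm diameter at y = -48, -16, +16, +48 mm; some hold a cartridge, some are empty. Grasp it across its 48 mm width at the middle of its length. Origin: centre of its underside.
- bore_0 (a point): Centre of the upper mouth of the manifold's bore 0 (y = -48 mm in the manifold's frame, 45 mm above its underside).
- bore_1 (a point): Centre of the upper mouth of the manifold's bore 1 (y = -16 mm in the manifold's frame, 45 mm above its underside).
- bore_2 (a point): Centre of the upper mouth of the manifold's bore 2 (y = 16 mm in the manifold's frame, 45 mm above its underside).
- bore_3 (a point): Centre of the upper mouth of the manifold's bore 3 (y = 48 mm in the manifold's frame, 45 mm above its underside).
- cartridge_0: Brass cartridge, 22 mm diameter, 30 mm long, seated in bore 0, its top 7 mm below the manifold's top face; may be absent (None). A sprung ball in the bore wall catches in the groove round its middle: some 8 to 20 N drives it down. It drops out only when the drift's tip is 25 to 30 mm below the manifold's top face. Origin: centre of its lower end.
- cartridge_1: Brass cartridge, 22 mm diameter, 30 mm long, seated in bore 1, its top 7 mm below the manifold's top face; may be absent (None). A sprung ball in the bore wall catches in the groove round its middle: some 8 to 20 N drives it down. It drops out only when the drift's tip is 25 to 30 mm below the manifold's top face. Origin: centre of its lower end.
- cartridge_2: Brass cartridge, 22 mm diameter, 30 mm long, seated in bore 2, its top 7 mm below the manifold's top face; may be absent (None). A sprung ball in the bore wall catches in the groove round its middle: some 8 to 20 N drives it down. It drops out only when the drift's tip is 25 to 30 mm below the manifold's top face. Origin: centre of its lower end.
- cartridge_3: Brass cartridge, 22 mm diameter, 30 mm long, seated in bore 3, its top 7 mm below the manifold's top face; may be absent (None). A sprung ball in the bore wall catches in the groove round its middle: some 8 to 20 N drives it down. It drops out only when the drift's tip is 25 to 30 mm below the manifold's top face. Origin: centre of its lower end.
- drift: Ejector drift, 0.25 kg, 110 mm long, loose, upright in its stand at the start: steel shaft of 15 mm diameter (62 mm), collar of 32 mm diameter (62 to 68 mm above the tip), black handle of 20 mm diameter (68 to 110 mm). Fingertips just above the collar push it positively. Origin: centre of its tip; z up the shaft.
- drift_grip (a point): Point on the drift's axis in the handle, 90 mm above its tip.
- drift_stand: The drift's stand, fixed: foot plate 74 x 74 x 8 mm with a socket block 44 x 44 mm, 72 mm high in all, with an upright bore of 21 mm diameter, 64 mm deep. The drift's collar rests on the block's top, its tip then 10 mm above the bench. Origin: centre of its underside.
- drift_stand_mouth (a point): Centre of the socket's mouth, 72 mm above the bench.
- tub: Open grey stacking tub, loose, 0.25 kg: 60 (x) x 134 (y) x 64 (z) mm, 3 mm walls; four tapered feet 5.5 mm high, 11 mm across, at (x, y) = (+-20, +-58) mm; a boss on each end wall (142 mm over both) with a sprung ball that protrudes inward below the rim. Grasp it across its 60 mm width. Origin: centre, level with the soles of its feet; z up.
- lid: Loose black lid for the tub, 0.1 kg, lying right way up: plate 58 (x) x 138 (y) mm, 9 mm thick, with a 16 mm deep skirt under it that enters the tub (1.3 mm clear all round); at each corner of its top a recess 14.5 x 14.5 mm, 5 mm deep. Grasp it across its 58 mm width by the plate's edges. Origin: centre, level with the skirt's lower edge; z up.
- lid_top (a point): Centre of the lid's top face, 25 mm above the lid's origin. Laid on the tub, the lid stops on the sprung balls with its plate about 9 mm above the rim; pressed here with some 8 to 15 N it snaps down until the plate lies on the rim: the lid's origin is then 48 mm (its top 73 mm) above the tub's origin.
- base_tub: The other tub, full (1.2 kg), loose on the bench, same shape with its lid on: 58 x 138 mm over the lid, 73 mm high, four recesses 14.5 x 14.5 x 5 mm in the lid's top at (x, y) = (+-20, +-58) mm. With the other tub's feet in them that tub's origin is 68 mm above this one's, their y axes along one line, either way round. Origin: as the tub's.
- base_tub_top (a point): Centre of the top face of the lidded base tub, 73 mm above its origin.
- plug: Bystander: brass pipe plug, 41 x 35 x 31 mm. Leave it alone.
- solenoid: Bystander: solenoid valve with a coil and plug, 48 x 116 x 114 mm. Leave it alone.
- cylinder: Bystander: air cylinder lying on the bench, 42 x 217 x 44 mm. Leave it alone.
Things that resemble listed ones, but are neither listed nor needed, are in the scene too. There is more than one size of the drift; the one meant has the size given above.

How it is judged:
By the outcome, as a careful person would: the job done as asked, in the order asked, and still so for the second after the job is handed in, with the robot touching nothing.
Of cartridge_0, cartridge_1, cartridge_2, cartridge_3 only 2 to 4 are there at a start; the rules pass over those that are not, and their reading is None.
At some moment in a run one of lid may be knocked a few centimetres aside while the robot is not near it.
Once in a run the grip may slacken for a moment while it holds something.
It also fails if it takes over 192 s, if anything falls off the work surface, if the arm or the gripper's body presses on something with over 40 N, if the wrist force passes 120 N, or if a joint passes its speed limit or range.

ROBOT

A 6-joint arm with a two-finger parallel gripper is mounted at the origin on a cart in front of the work surface, level with it; the furniture and walls round the work are solid. World frame = base frame: x ahead of the robot, y to its left, z up, the work surface at z = 0. Lengths are in m, angles in rad, forces in N, time in s.
With the tool pointing down it reaches from about 0.325 to 0.85 m from the base axis. Payload 4.4 kg.
Tool frame: the origin (TCP) lies midway between the tips of the shut fingers; the grasp point (between the pads) lies bot.hold_point_z behind it (bot.hold_point_z is the distance from the TCP to the grasp point, in m); z points along the fingers, x is the direction in which the jaws open and shut, and the axes are right-handed (so a half turn about z gives the same grasp; the last joint's range is limited). The gripper opens to 94 mm and grips with 3 to 60 N. Pads are 16 mm wide; open, the fingers measure 119 mm over their backs; the gripper's body (75 mm by 177 mm) begins 78 mm behind the grasp point.
Start: joints at [0.98, 0.207, 1.542, -0, 1.393, -0.15], TCP at [0.245, 0.52, 0.167] pointing down, gripper open.
Joint ranges: [-2.73, 2.73], [-0.86, 2.22], [0.23, 2.46], [-1.11, 4.25], [0.08, 2.63], [-2.82, 2.82]. Speed limits (rad/s): [2.79, 2.79, 3.14, 3.14, 3.14, 3.14].

INTERFACE

Orientations are given as a unit quaternion [x, y, z, w].
In Python, from rig import get_obs, read_camera, sign_off, look_for, bot gives the robot as it stands.
- The arm moves only by the tool servo_tool, never from a script. Its argument "rows" is one flat list of numbers, 4 for each row, row after row: the shift along the tool's x, y, z normalised to -1 to 1, where 1 is 0.15 m, then the turn about the tool's z normalised to -1 to 1, where 1 is 6 degrees. A call has 1 to 12 rows; each row shifts and turns the commanded pose from where the row before left it, along the tool's axes as they then stand; what a row does not reach is not made up. A row lasts 1/10 s, in which the tool goes at most 50 mm and 8.59 degrees, less where a joint would pass 70% of its speed; a pose out of reach is approached as far as the arm can. A call with a number of a shift or a turn outside -1 to 1 is refused whole. A call with a gripper value outside its range is refused whole. "hand" is the closure, from -1 (fully open) to 1 (shut), so that 0 is half open, set as the call begins (left out, the last holds). The fingers move at their own pace and stop on an object; "squeeze" is the grip in N (left out, the last holds). Time passes only in rows, so rows that do not move let the fingers close. It gives the time, the measured TCP pose, the force and the opening at its end, in the units of the state.
- get_obs(): the state, without advancing time (a new reading comes with each control period).
- read_camera(name): name is "side" or "top" or "wrist"; returns a dict with "image" (420x560x3 uint8, blue, green, red), "z_map" (420x560 float32, m along the optical axis (not along the pixel's ray), 0 where there is no reading), "intrinsics" (3x3 intrinsics, pixels), "R" (3x3) and "t" (3): a world point X has camera coordinates R X + t. Camera axes: x right, y down, z forward; pixel columns grow to the right and rows downward; lengths in m; the calibration is good to about 2 mm. The wrist camera is an equidistant fisheye: a pixel r from the principal point sees the ray r / f radians off the axis. A picture is of the moment at which its call begins.
- sign_off(): hands the job in, once; it reports no verdict.
Trained networks look in the newest picture that a camera, given by its name, has taken for a name from the list of things; names that differ only in an ending like _2 or _b are one class to them, and where a whole thing is asked for, a point or a joint stands for the part that bears it (a point fixed in the world has none). Each returns a list of dicts, best first, with "confidence" (0 to 1); they miss things now and then, are a little off and sometimes report something else, mostly with a low value. They report only what shows in the picture. A call takes as long as a camera call. They do not tell look-alikes from the thing itself.
- look_for(name, camera): "position" ([x, y, z] in m, in world coordinates, good to about 4 mm: the middle of the surface that is visible of it).
The state is a dict: "t": time; "joint_positions": joint angles; "joint_vel": joint speeds; "tau": joint torques, N m; "eef_pos": TCP position; "tcp_rot": TCP orientation; "force": force on the tool from outside, world axes, zero at the start; "ft_torque": the same for the moment, N m; "opening": finger opening in m.
Only numpy, scipy, OpenCV 4.12 (cv2) and the standard library are available. Lean on these libraries where they do the work, as an engineer would, in place of code of your own. Each camera call takes 0.05 s, during which the arm holds its last target.

## Working session

There is one attempt and no reset: what is moved stays moved. The work goes in short steps, Python scripts to look and compute and a tool call to move; the robot and the scene stay as the last step left them, time stands still between calls to the robot, and variables do not carry over. Pictures are saved under pics/ and viewed, and the job is handed in when it is done.

Besides the shell and the picture viewer there is one more tool, called after "Emit:" as name(argument=value, ...) on one line, values as JSON. servo_tool: Moves the arm, as the interface text tells. Its arguments: {"type":"object","properties":{"rows":{"type":"array","items":{"type":"number","minimum":-1,"maximum":1}},"hand":{"type":"number"},"squeeze":{"type":"number"}},"required":["rows"]}

```bash
ls -la; mkdir -p pics; python3 - <<'E'
from rig import *
import cv2
print(get_obs()); print(bot.hold_point_z,[a for a in dir(bot) if a[0]!='_'])
for n in("side","top","wrist"):
    c=read_camera(n); cv2.imwrite(f"pics/{n}0.png",c["image"]); print(n,c["intrinsics"].tolist(),c["R"].tolist(),c["t"].tolist())
E
```

```text
total 12
drwxr-xr-x  3 agent agent 4096 Dec  6 00:37 .
drwxr-xr-x 23 root  root  4096 Dec  6 00:37 ..
drwxr-xr-x  2 agent agent 4096 Dec  6 00:37 pics
{'t': 0.0, 'joint_positions': array([ 9.79512354e-01,  2.07394554e-01,  1.54290071e+00,  2.30264949e-05,
        1.39353116e+00, -1.50505403e-01]), 'joint_vel': array([ 0.00059054, -0.00044865,  0.00117364, -0.00121664, -0.00123054,
        0.00041287]), 'tau': array([ 1.16552001e-04, -3.70872974e+01, -2.81412649e+01,  6.98703853e-02,
        3.62656522e-02, -1.80866477e-04]), 'eef_pos': array([0.24483017, 0.51930148, 0.16573063]), 'tcp_rot': array([ 8.44584414e-01,  5.35421255e-01, -1.02686673e-03,  4.39438356e-04]), 'force': array([1.07575941, 0.04980593, 0.67783329]), 'ft_torque': array([-0.01005565,  0.0349712 , -0.02617556]), 'opening': 0.09400878965222123}
0.0188 ['IKError', 'hold_point_z']
side [[512.9766990634122, 0.0, 286.80846958264584], [0.0, 512.9766990634122, 212.47207402490233], [0.0, 0.0, 1.0]] [[0.8176530096713848, -0.575628145847909, -0.009787414521966275], [-0.36154493059798226, -0.5001792268352292, -0.786832894712347
[... 180 characters left out ...]
0.0, 463.2867298943735, 208.54345530539965], [0.0, 0.0, 1.0]] [[-0.012207370213373307, -0.9996643288562238, -0.022851908561641238], [-0.9955553263210136, 0.014285164498808024, -0.09308880872103963], [0.09338400476705822, 0.021613969734363067, -0.9953955314175306]] [0.09924065069857227, 0.5381259776061628, 1.1829177012172556]
wrist [[325.19226210127806, 0.0, 280.98535697461057], [0.0, 325.19226210127806, 213.494658652931], [0.0, 0.0, 1.0]] [[0.4265221308601414, 0.904474333484912, -0.002247655122517228], [0.8726763580212537, -0.41087149315846194, 0.2638571398702305], [0.23772851330306788, -0.11450238502651912, -0.9645591520409483]] [-0.573012606509958, -0.02750084521776127, 0.3909959648414569]
```

View pics/side0.png

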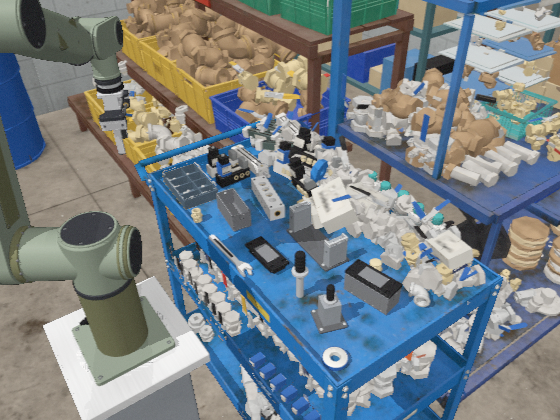

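View pics/top0.png

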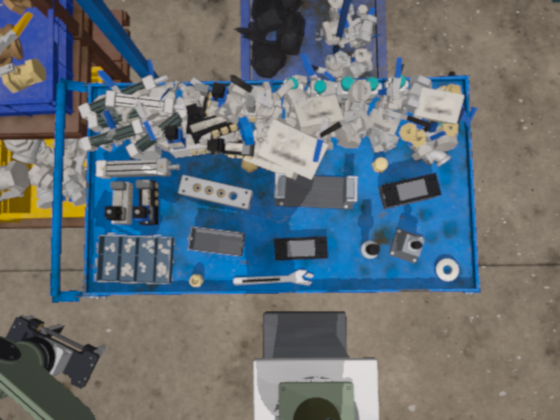

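View pics/wrist0.png

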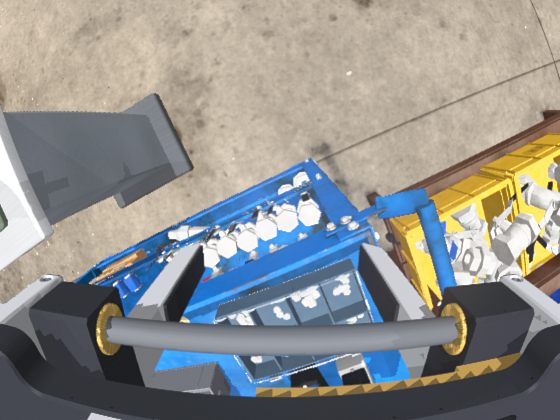

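```bash
cat > h.py <<'E'
from rig import *
import cv2,numpy as np
from scipy.spatial.transform import Rotation as Rn
def crop(c,name,x0,y0,x1,y1,s):
    cv2.imwrite(name,cv2.resize(c["image"][y0:y1,x0:x1],None,fx=s,fy=s,interpolation=cv2.INTER_CUBIC))
def cloud(c):
    K=c["intrinsics"];z=c["z_map"];v,u=np.mgrid[0:z.shape[0],0:z.shape[1]]
    P=np.stack([(u-K[0,2])/K[0,0]*z,(v-K[1,2])/K[1,1]*z,z],-1)
    W=(P-c["t"])@c["R"]; W[z==0]=np.nan
    return W
E
python3 - <<'E'
from h import *
c=read_camera("top");crop(c,"pics/topA.png",80,140,280,300,4)
crop(c,"pics/topB.png",260,140,470,300,3.8)
names="stand manifold cartridge_0 drift drift_stand tub lid base_tub plug solenoid cylinder bore_0 drift_grip".split()
def L(cam):
  for n in names:
    print(cam,n,[(np.round(d["position"],3).tolist(),round(d["confidence"],2)) for d in look_for(n,cam)][:5])
L("top")
c=read_camera("side");crop(c,"pics/sideB.png",230,190,430,340,4)
crop(c,"pics/sideA.png",150,130,350,260,4)
L("side")
E
```

```text
top stand [([0.586, -0.01, 0.005], 0.89)]
top manifold [([0.582, 0.247, 0.04], 0.9), ([0.442, 0.03, 0.03], 0.36)]
top cartridge_0 [([0.592, 0.271, 0.039], 0.46), ([0.599, 0.3, 0.035], 0.46), ([0.584, 0.237, 0.036], 0.44)]
top drift [([0.59, 0.268, 0.034], 0.75), ([0.445, -0.236, 0.092], 0.62), ([0.433, -0.131, 0.12], 0.49)]
top drift_stand [([0.437, -0.231, 0.01], 0.86)]
top tub [([0.458, 0.256, 0.012], 0.66)]
top lid [([0.436, 0.033, 0.026], 0.65)]
top base_tub [([0.577, -0.24, 0.075], 0.88), ([0.584, -0.011, 0.009], 0.55)]
top plug [([0.583, -0.012, 0.006], 0.68), ([0.437, 0.032, 0.024], 0.66), ([0.653, -0.179, 0.032], 0.45)]
top solenoid [([0.556, 0.422, 0.04], 0.7)]
top cylinder [([0.653, 0.466, 0.042], 0.92)]
top bore_0 [([0.583, 0.25, 0.046], 0.76), ([0.592, 0.272, 0.037], 0.27)]
top drift_grip [([0.438, -0.128, 0.118], 0.82), ([0.442, -0.231, 0.093], 0.62), ([0.439, 0.03, 0.027], 0.43), ([0.581, 0.246, 0.042], 0.39)]
side stand [([0.577, 0.0, 0.022], 0.93), ([0.559, -0.258, 0.066], 0.43)]
side manifold [([0.574, 0.232, 0.043], 0.75), ([0.434, 0.024, 0.022], 0.19)]
side cartridge_0 [([0.573, 0.002, 0.022], 0.29)]
side drift [([0.43, -0.25, 0.095], 0.73), ([0.576, 0.002, 0.024], 0.65), ([0.422, -0.14, 0.094], 0.62), ([0.575, 0.231, 0.047], 0.5)]
side drift_stand [([0.562, -0.262, 0.072], 0.75), ([0.426, -0.259, 0.025], 0.58)]
side tub [([0.464, 0.251, 0.033], 0.87)]
side lid [([0.427, 0.023, 0.027], 0.76)]
side base_tub [([0.559, -0.259, 0.068], 0.87)]
side plug [([0.656, -0.184, 0.029], 0.45)]
side solenoid [([0.538, 0.415, 0.038], 0.65)]
side cylinder []
side bore_0 [([0.575, 0.229, 0.04], 0.88)]
side drift_grip [([0.426, -0.142, 0.089], 0.69), ([0.432, -0.251, 0.097], 0.57), ([0.462, 0.254, 0.033], 0.51)]
```

View pics/topA.png

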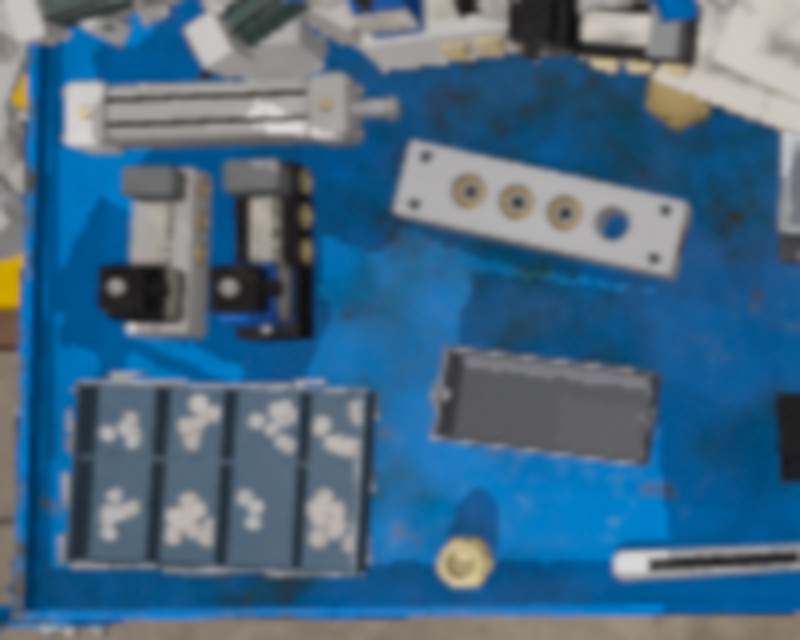

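View pics/topB.png

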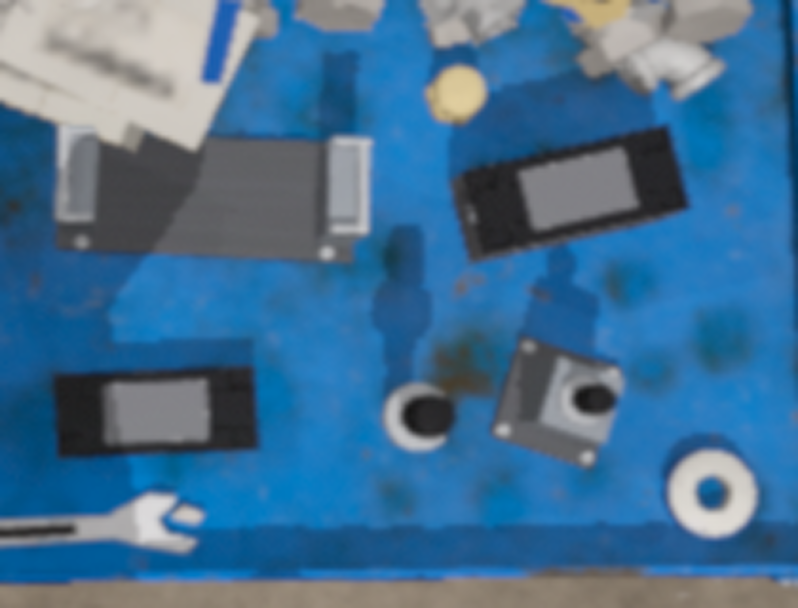

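View pics/sideB.png

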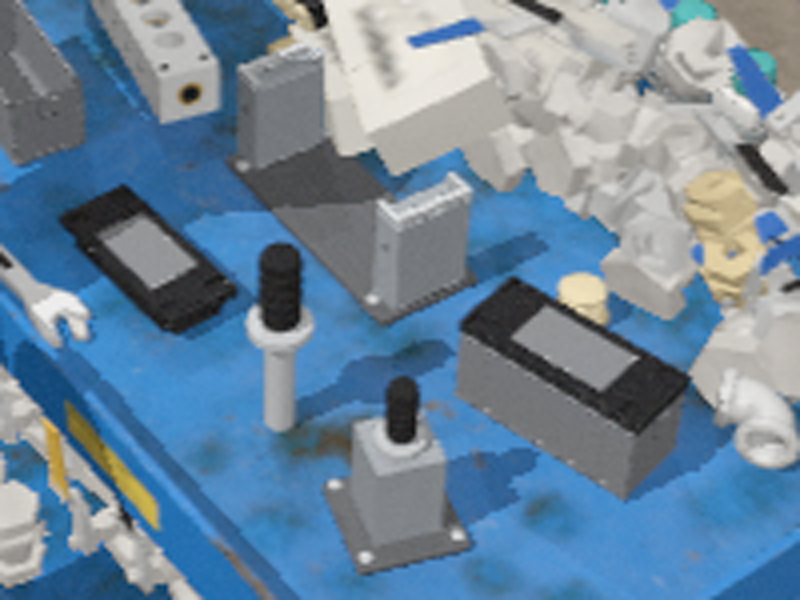

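View pics/sideA.png

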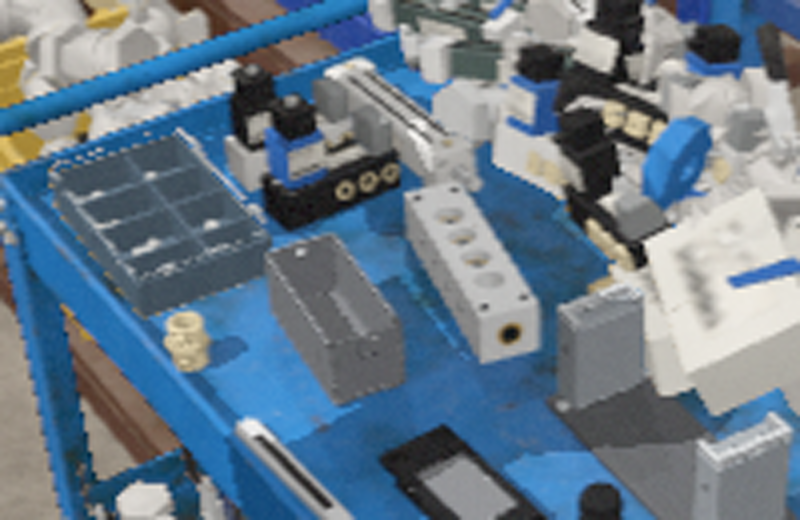

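```bash
cat >> h.py <<'E'
def rect(W,cx,cy,r,z0,z1):
    m=(np.hypot(W[...,0]-cx,W[...,1]-cy)<r)&(W[...,2]>z0)&(W[...,2]<z1)
    m=m.astype(np.uint8); n,l,s,_=cv2.connectedComponentsWithStats(m)
    if n<2: return None
    k=1+np.argmax(s[1:,4]); p=W[l==k]
    (x,y),(a,b),th=cv2.minAreaRect((p[:,:2]*1000).astype(np.float32))
    if a>b: th=th   # long axis angle
    else: th=th+90
    return dict(n=len(p),c=(round(x,1),round(y,1)),size=(round(max(a,b),1),round(min(a,b),1)),long=round((th+90)%180-90,1),z=round(float(np.median(p[:,2]))*1000,1))
E
python3 - <<'E'
from h import *
for n in("top","side"):
    c=read_camera(n);W=cloud(c)
    print(n)
    print(" mani",rect(W,.582,.247,.12,.038,.055))
    print(" tub",rect(W,.458,.256,.09,.05,.08))
    print(" lid",rect(W,.437,.032,.09,.018,.04))
    print(" base",rect(W,.575,-.242,.09,.066,.085))
    print(" pilL",rect(W,.586,.09,.06,.075,.1))
    print(" pilR",rect(W,.586,-.09,.06,.075,.1))
    print(" plate",rect(W,.586,-.01,.12,.003,.014))
    print(" drift",rect(W,.44,-.233,.03,.09,.14), rect(W,.44,-.233,.03,.06,.086),rect(W,.437,-.231,.06,.003,.014))
    print(" big",rect(W,.435,-.132,.03,.09,.2),)
    m=(W[...,2]>.1)&(W[...,0]>.4)&(W[...,0]<.75)&(abs(W[...,1])<.45)
    H=W[m]; 
    import collections
    d=collections.defaultdict(float)
    for p in H: k=(round(p[0]*20)/20,round(p[1]*20)/20); d[k]=max(d[k],p[2])
    print({k:round(v,3) for k,v in sorted(d.items())})
E
```

```text
top
 mani {'n': 1131, 'c': (584.5, 252.8), 'size': (185.2, 48.5), 'long': 76.5, 'z': 45.4}
 tub {'n': 247, 'c': (456.3, 248.3), 'size': (141.9, 59.9), 'long': 82.2, 'z': 63.7}
 lid {'n': 1189, 'c': (436.4, 32.2), 'size': (138.2, 58.1), 'long': -88.4, 'z': 25.4}
 base {'n': 1266, 'c': (578.2, -245.9), 'size': (142.0, 59.1), 'long': -77.4, 'z': 72.9}
 pilL {'n': 267, 'c': (591.5, 83.3), 'size': (62.6, 25.1), 'long': -1.1, 'z': 85.9}
 pilR {'n': 279, 'c': (581.1, -93.5), 'size': (62.8, 25.4), 'long': -4.3, 'z': 85.8}
 plate {'n': 1847, 'c': (581.4, -1.7), 'size': (211.1, 104.0), 'long': -89.4, 'z': 8.4}
 drift {'n': 78, 'c': (440.3, -243.1), 'size': (18.9, 17.0), 'long': 88.9, 'z': 118.8} {'n': 227, 'c': (440.5, -242.2), 'size': (43.9, 42.2), 'long': -18.5, 'z': 72.8} {'n': 381, 'c': (440.9, -242.8), 'size': (83.6, 77.9), 'long': -16.0, 'z': 8.4}
 big {'n': 228, 'c': (430.9, -131.0), 'size': (39.5, 33.7), 'long': 2.1, 'z': 129.9}
{(0.4, -0.15): np.float64(0.153), (0.4, -0.1): np.float64(0.149), (0.45, -0.25): np.float64(0.124), (0.45, -0.15): np.float64(0.152), (0.45, -0.1): np.float64(
[... 3129 characters left out ...]
.float64(0.204), (0.7, 0.3): np.float64(0.184), (0.7, 0.35): np.float64(0.137), (0.7, 0.4): np.float64(0.167), (0.7, 0.45): np.float64(0.114), (0.75, -0.35): np.float64(0.132), (0.75, -0.3): np.float64(0.124), (0.75, -0.25): np.float64(0.15), (0.75, -0.2): np.float64(0.147), (0.75, -0.15): np.float64(0.123), (0.75, -0.1): np.float64(0.151), (0.75, -0.05): np.float64(0.163), (0.75, 0.0): np.float64(0.139), (0.75, 0.05): np.float64(0.137), (0.75, 0.1): np.float64(0.123), (0.75, 0.15): np.float64(0.155), (0.75, 0.2): np.float64(0.167), (0.75, 0.25): np.float64(0.211), (0.75, 0.3): np.float64(0.209), (0.75, 0.35): np.float64(0.134), (0.75, 0.4): np.float64(0.17), (0.75, 0.45): np.float64(0.122)}
```

```bash
python3 - <<'E'
from h import *
A=[cloud(read_camera(n)).reshape(-1,3) for n in("top","side")]
P=np.concatenate(A);P=P[~np.isnan(P[:,0])]
def mp(x0,x1,y0,y1,s=.01):
    xs=np.arange(x0,x1,s);ys=np.arange(y1,y0,-s)
    print("x\\y ",' '.join(f"{y*1000:4.0f}" for y in ys))
    for x in xs[::-1]:
        r=[]
        for y in ys:
            q=P[(P[:,0]>=x)&(P[:,0]<x+s)&(P[:,1]>=y)&(P[:,1]<y+s),2]
            r.append(f"{q.max()*1000:4.0f}" if len(q) else "   .")
        print(f"{x*1000:4.0f}",' '.join(r))
mp(.6,.70,-.1,.1); mp(.6,.70,.17,.33)
E
```

```text
x\y   100   90   80   70   60   50   40   30   20   10    0  -10  -20  -30  -40  -50  -60  -70  -80  -90
 690  103  105  108  109  108  108  109  113  112  112  112  173  177  176  172   48   36    5  100  120
 680   99   98  104  104  103  103  106  106  107  110  110  145  177  145  111    7    5    5    4    3
 670   94   94   95   96   97   97   97  104  104  104  109  144  144  106  107    3    8    4    4    4
 660   87   88   88   91   93   93   97   98   98   99  140  144  146   99    5    4    4   10    6    7
 650   81   83   84   84   86   90   90   90   91   94  141  144  147   92    7    4    6    5    4    5
 640   57   56   78   78   80   83   85   89   88   92  143  144  142    3    4    3    9    4    4    4
 630   51   56   59   62   76   80   77   79   83   83   85  144   86    5    5    7    3    3    2    4
 620    3   93   95   96   63   67   72   75   75   79   82   79   12   13   12   10   13    9   11   10
 610    2   94   96   95   79   64   47   14   73   73   74   72   13   13   12   13   11   13   13   94
 600    4   95   96   87   83   12   14   14   12 
[... 289 characters left out ...]
   68   69   68   72
 670   42    4    7    5   63    5    6  129  133  136  137  113   64   65   67   93
 660    7    4    6    3    6    6    4    7  124  126    4  105    4    5    5   57
 650    6    6    6    4    9    4    3    4    4    3    4    5    6    6    4   24
 640    3    4    2    6    6    5    3    4    4    5    6    5    6    5    3    6
 630    2    5    4    4    3    7    5    5    6    5    4    7    5    8    4    7
 620   51   49   48   46   46    5    3    7    6    2    3    5    4    8    4    6
 610   48   50   51   48   51   50   49   49    2    4    5    4    3    6    9    5
 600   49   48   52   50   50   48   49   51   51   51   48   46   45    4    5    6
```

```bash
cat >> h.py <<'E'
def pose():
    o=get_obs(); return o["eef_pos"],Rn.from_quat(o["tcp_rot"]).as_matrix(),o
def st():
    p,R,o=pose(); yaw=np.degrees(np.arctan2(R[1,0],R[0,0]))
    print("t",round(o["t"],2),"tcp",np.round(p*1000,1),"yaw",round(yaw,2),"F",np.round(o["force"],1),"open",round(o["opening"]*1000,1),"j",np.round(o["joint_positions"],2))
def go(x,y,z,yaw):
    """world target TCP (mm, deg): prints delta in tool units"""
    p,R,o=pose(); y0=np.degrees(np.arctan2(R[1,0],R[0,0]))
    dw=np.array([x,y,z])/1000-p; d=R.T@dw
    a=np.radians(yaw);R1=np.array([[np.cos(a),np.sin(a),0],[np.sin(a),-np.cos(a),0],[0,0,-1]]); d1=R1.T@dw
    t=-((yaw-y0+180)%360-180)
    print(f"to {x,y,z,yaw}: units before turn {np.round(d/.15,3)} | after turn {np.round(d1/.15,3)} turn {t/6:.3f}")
def wcam(): 
    c=read_camera("wrist");return c
def fish_unproj(c,u,v,zw):
    """pixel -> world point on plane z=zw"""
    K=c["intrinsics"];x=np.atleast_1d(u)-K[0,2];y=np.atleast_1d(v)-K[1,2];r=np.hypot(x,y);th=r/K[0,0]
    s=np.where(r>1e-9,np.sin(th)/np.maximum(r,1e-9),0)
    ray=np.stack([x*s,y*s,np.cos(th)],-1)@c["R"]; C=-c["R"].T@c["t"]
    k=(zw-C[2])/ray[:,2]; return C+ray*k[:,None]
def fish_cloud(c):
    K=c["intrinsics"];z=c["z_map"];v,u=np.mgrid[0:z.shape[0],0:z.shape[1]]
    x=u-K[0,2];y=v-K[1,2];r=np.hypot(x,y);th=r/K[0,0];s=np.tan(th)/np.maximum(r,1e-9)
    P=np.stack([x*s*z,y*s*z,z],-1);W=(P-c["t"])@c["R"];W[(z==0)|(th>1.3)]=np.nan
    return W
E
python3 - <<'E'
from h import *
c=wcam();p,R,o=pose();C=-c["R"].T@c["t"];print("cam in tool",R.T@(C-p)," axis",R.T@c["R"][2])
go(586,-5,330,-3.3); go(245,519,330,64.7); st()
E
```

```text
cam in tool [-0.00078027 -0.07668028 -0.21727368]  axis [-1.82970454e-04  2.64096886e-01  9.64496139e-01]
to (586, -5, 330, -3.3): units before turn [-2.197  3.547 -1.087] | after turn [ 2.469  3.364 -1.088] turn 11.341
to (245, 519, 330, 64.7): units before turn [-7.000e-03  1.000e-03 -1.088e+00] | after turn [-7.000e-03  1.000e-03 -1.088e+00] turn 0.008
t 1.8 tcp [245.3 520.  166.8] yaw 64.75 F [ 0.5  0.2 -0.5] open 94.1 j [ 0.98  0.21  1.54 -0.    1.39 -0.15]
```

Emit:
servo_tool(rows=[0, 0, -0.27, 1, 0, 0, -0.27, 1, 0, 0, -0.27, 1, 0, 0, -0.28, 1, 0, 0, 0, 1, 0, 0, 0, 1, 0, 0, 0, 1, 0, 0, 0, 1, 0, 0, 0, 1, 0, 0, 0, 1, 0, 0, 0, 1, 0, 0, 0, 0.34])

```text
t: 3.0
eef_pos: [0.2453, 0.52, 0.3303]
tcp_rot: [1.0, -0.03, -0.0, 0.0]
force: [-0.2, -0.5, 0.6]
opening: 0.094
```

Emit:
servo_tool(rows=[0.2, 0.27, 0, 0, 0.2, 0.27, 0, 0, 0.2, 0.27, 0, 0, 0.2, 0.27, 0, 0, 0.2, 0.27, 0, 0, 0.2, 0.27, 0, 0, 0.2, 0.27, 0, 0, 0.2, 0.27, 0, 0, 0.2, 0.27, 0, 0, 0.2, 0.27, 0, 0, 0.2, 0.27, 0, 0, 0.2, 0.27, 0, 0])

```text
t: 4.2
eef_pos: [0.575, 0.0162, 0.3305]
tcp_rot: [1.0, -0.029, 0.0, -0.0]
force: [-0.1, -0.3, 0.4]
opening: 0.0941
```

```bash
python3 - <<'E'
from h import *
st();c=wcam();cv2.imwrite("pics/w1.png",c["image"]);go(586,-5,330,-3.3)
W=fish_cloud(c);z=c["z_map"];print((z>0).mean())
for cx,cy,a,b in((.586,.09,.075,.1),(.586,-.09,.075,.1),(.586,-.01,.003,.014)):
    print(rect(W,cx,cy,.06 if a>.05 else .13,a,b))
E
```

```text
t 4.2 tcp [575.   16.2 330.5] yaw -3.31 F [-0.1 -0.3  0.4] open 94.1 j [-0.12  0.13  1.3   0.    1.71 -0.06]
to (586, -5, 330, -3.3): units before turn [ 0.057  0.089 -0.007] | after turn [ 0.057  0.09  -0.007] turn -0.071
0.9951615646258504
{'n': 799, 'c': (592.9, 82.9), 'size': (61.6, 24.4), 'long': -3.1, 'z': 84.3}
{'n': 767, 'c': (582.5, -94.5), 'size': (60.9, 25.9), 'long': -3.4, 'z': 84.2}
{'n': 4273, 'c': (587.6, -5.7), 'size': (206.8, 83.4), 'long': 86.8, 'z': 7.4}
```

View pics/w1.png

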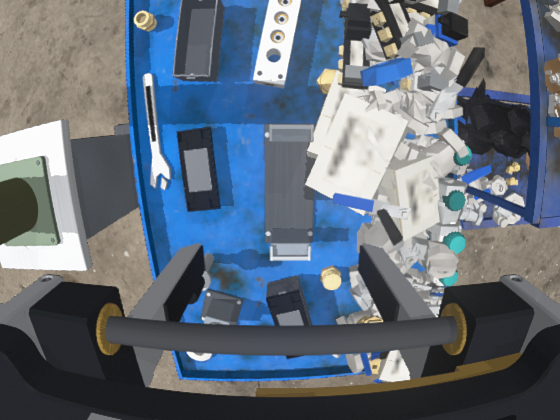

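```bash
python3 - <<'E'
from h import *
c=wcam();W=fish_cloud(c)
print("lid",rect(W,.437,.032,.09,.018,.04))
print("base",rect(W,.575,-.242,.09,.066,.085))
print("tub",rect(W,.458,.256,.09,.05,.08))
print("mani",rect(W,.582,.247,.12,.038,.055))
crop(c,"pics/w1c.png",240,80,440,230,4)
P=np.concatenate([W.reshape(-1,3)]+[cloud(read_camera(n)).reshape(-1,3) for n in("top","side")]);P=P[~np.isnan(P[:,0])]
s=.005;xs=np.arange(.595,.65,s);ys=np.arange(.08,-.05,-s)
print("x\\y ",' '.join(f"{y*1000:3.0f}" for y in ys))
for x in xs[::-1]:
    r=[]
    for y in ys:
        q=P[(P[:,0]>=x)&(P[:,0]<x+s)&(P[:,1]>=y)&(P[:,1]<y+s),2]
        r.append(f"{np.median(q)*1000:3.0f}" if len(q) else "  .")
    print(f"{x*1000:4.0f}",' '.join(r))
E
```

```text
lid {'n': 2773, 'c': (437.8, 32.0), 'size': (138.0, 59.4), 'long': -88.1, 'z': 24.4}
base {'n': 1220, 'c': (574.2, -217.2), 'size': (79.7, 58.1), 'long': -77.7, 'z': 72.2}
tub {'n': 726, 'c': (456.4, 239.6), 'size': (126.5, 61.3), 'long': 82.1, 'z': 61.3}
mani {'n': 2009, 'c': (579.5, 227.1), 'size': (133.5, 49.3), 'long': 76.5, 'z': 44.3}
x\y   80  75  70  65  60  55  50  45  40  35  30  25  20  15  10   5  -0  -5 -10 -15 -20 -25 -30 -35 -40 -45
 650  76  76  77  78  79  79  81  83  83 484 488 487 487 507 507  87  86  89 139  72 279 494 251  -1  -1  -1
 645  58  74  75  75  77  77  77  78  80 485 488 489 507 507 507  83 137 138  85  84 470 488  -1  -0  -1  -1
 640  55  57  59  73  73  74  74  75  76 497 501 489 492 507  82  81 137 110  82  82 491 489  -1  -0  -0  -1
 635  54  56  57  58  59  71  72  73  73 483 501 501 493 506 423  78  79  78  77 316 494 480  -1  -0  -0   0
 630  54  56  56  58  60  61  63  68  70 482 488 502 492 432 419  78  77  75  77 501 479 476  -0  -0   0  -0
 625  52  55  51  58  60  60  61  46  65 480 483 499 486 471 427 460 459 456 490 502 474 471   6   6   4  -0
 620  91  91  85  57  43  59  59  38  19   8 481 503 491 392 412 412 407 400 488  13 474   8   7   8   8   8
 615  84  84  82  68   9  58  39  19   8 478 482 502 491  66  67  68  68  14 501  10   8   8   8   7   8   8
 610  83  83  69  78  10 737  61   9  10 479 483 500 490   8  10  62   9   8  10   8   7   8   7   9   7   7
 605  83  83  69  81 743 376 741  10  10 479 499 497 611   8  11   9   9   8 501 479   8   7   8 718   8   9
 600  84  83  75  82 747  12 706  11 740 479 499 492 737 738 736 735 735 597 505 483  12 733   9 731 679 692
 595  83  83  75 739 749 748 741  14  10 479 499 492 742 741 741 740 740 739 507 604 738 737 373 740 741 693
```

View pics/w1c.png

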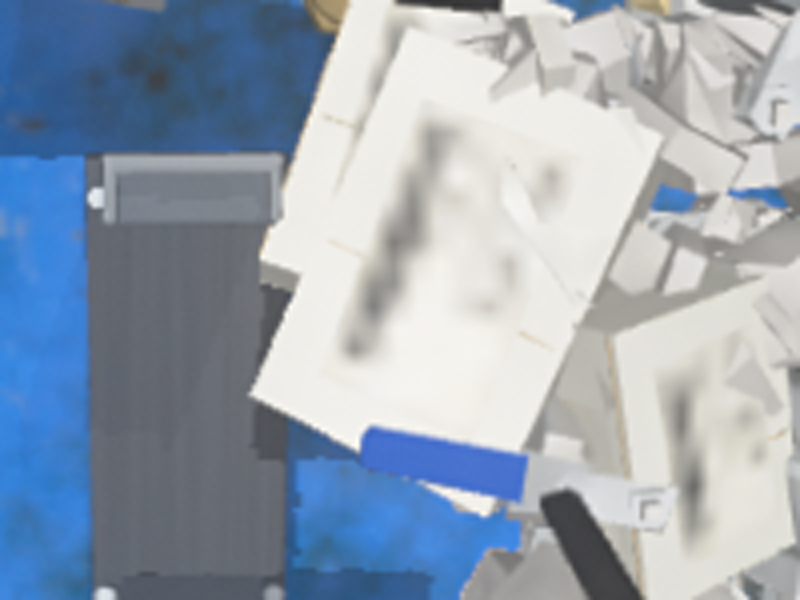

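```bash
python3 - <<'E'
from h import *
c=wcam();W=fish_cloud(c)
for u,v in((332,188),(333,194),(336,190),(345,192),(350,198),(368,198),(370,204),(306,178),(309,176),(320,183),(307,147),(310,150),(316,152),(315,130)):
    print(u,v,np.round(W[v,u]*1000,0))
E
```

```text
332 188 [647.   1.  83.]
333 194 [648.  -8.  85.]
336 190 [653.  -2.  86.]
345 192 [665.  -5.  90.]
350 198 [662.  -2. 140.]
368 198 [695. -11. 108.]
370 204 [690. -12. 139.]
306 178 [615.   5.   7.]
309 176 [620.   8.   8.]
320 183 [631.   8.  75.]
307 147 [619.  57.   7.]
310 150 [620.  56.  58.]
316 152 [628.  53.  61.]
315 130 [634.  85.   9.]
```

```bash
python3 - <<'E'
from h import *
c=wcam();W=fish_cloud(c)
Z=np.clip(np.nan_to_num(W[...,2])*1000,0,200)
im=cv2.applyColorMap((Z*1.27).astype(np.uint8),cv2.COLORMAP_JET)
a=np.hstack([cv2.resize(i[100:220,270:400],None,fx=3,fy=3,interpolation=cv2.INTER_NEAREST) for i in(c["image"],im)])
cv2.imwrite("pics/w1d.png",a)
E
```

```text
(no output)
```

View pics/w1d.png

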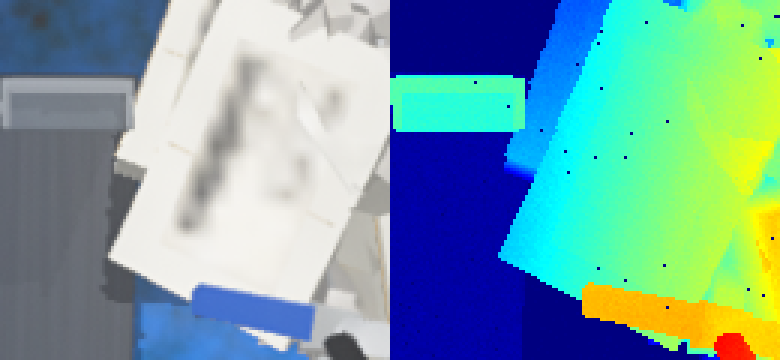

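```bash
python3 - <<'E'
from h import *
c=wcam();W=fish_cloud(c)
X,Y,Z=(W[...,i]*1000 for i in range(3))
m=(Z>130)&(Z<160)&(X>600)&(X<700)&(Y>-60)&(Y<40)
print("blue minx",X[m].min(),"y at minx",Y[m][X[m].argmin()],"y range at x<660",Y[m&(X<660)].min(),Y[m&(X<660)].max(), "y range",Y[m].min())
m=(Z>50)&(Z<130)&(X>600)&(X<700)&(Y>-60)&(Y<40)
i=X[m].argmin();print("box corner",X[m][i],Y[m][i],Z[m][i])
for x in range(612,650,4):
    q=m&(abs(X-x)<2); print(x,"ymin,max",Y[q].min().round(),Y[q].max().round(),"z",np.median(Z[q]).round())
m=(Z>30)&(Z<75)&(X>600)&(X<640)&(Y>40)&(Y<70)
i=X[m].argmin();print("box2 corner",X[m][i],Y[m][i],Z[m][i])
E
```

```text
blue minx 641.1098237494247 y at minx -7.50690703673327 y range at x<660 -14.261506716420083 3.808243899285854 y range -28.351030943962286
box corner 610.5850432813166 5.566405422426213 65.42638167161324
612 ymin,max 3.0 13.0 z 66.0
616 ymin,max 1.0 19.0 z 68.0
620 ymin,max -2.0 30.0 z 69.0
624 ymin,max -3.0 34.0 z 70.0
628 ymin,max -5.0 40.0 z 72.0
632 ymin,max -7.0 39.0 z 74.0
636 ymin,max -10.0 39.0 z 77.0
640 ymin,max -11.0 39.0 z 79.0
644 ymin,max -13.0 39.0 z 81.0
648 ymin,max -15.0 39.0 z 83.0
box2 corner 616.4149774494944 54.557233947312206 56.49819767948635
```

```bash
python3 - <<'E'
from h import *
go(451,211,240,-7.8)
E
```

```text
to (451, 211, 240, -7.8): units before turn [-0.888 -1.229  0.605] | after turn [-0.984 -1.154  0.605] turn 0.766
```

Emit:
servo_tool(rows=[0, 0, 0, 0.766, -0.164, -0.192, 0.1, 0, -0.164, -0.192, 0.1, 0, -0.164, -0.192, 0.1, 0, -0.164, -0.192, 0.1, 0, -0.164, -0.193, 0.1, 0, -0.164, -0.193, 0.105, 0, 0, 0, 0, 0, 0, 0, 0, 0])

```text
t: 5.45
eef_pos: [0.4506, 0.2112, 0.24]
tcp_rot: [0.998, -0.067, 0.0, 0.0]
force: [0.3, -0.0, 0.1]
opening: 0.0941
```

```bash
python3 - <<'E'
from h import *
st();c=wcam();cv2.imwrite("pics/w2.png",c["image"]);W=fish_cloud(c)
print("tub",rect(W,.458,.25,.09,.055,.08),rect(W,.458,.25,.09,.06,.08))
print("mani",rect(W,.584,.252,.12,.038,.055))
E
```

```text
t 5.45 tcp [450.6 211.2 240. ] yaw -7.66 F [ 0.3 -0.   0.1] open 94.1 j [ 0.26 -0.01  1.63 -0.    1.52  0.4 ]
tub {'n': 1007, 'c': (457.8, 247.5), 'size': (140.6, 60.5), 'long': 81.9, 'z': 62.8} {'n': 836, 'c': (457.6, 247.5), 'size': (140.6, 60.0), 'long': 81.9, 'z': 63.0}
mani {'n': 4133, 'c': (585.7, 252.8), 'size': (184.4, 49.9), 'long': 76.1, 'z': 44.4}
```

View pics/w2.png

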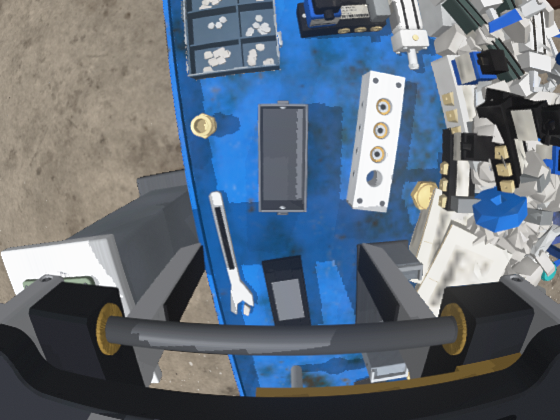

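```bash
python3 - <<'E'
from h import *
go(451.7,210.3,48,-8)
E
```

```text
to (451.7, 210.3, 48, -8): units before turn [-2.000e-03  1.000e-03  1.284e+00] | after turn [0.000e+00 1.000e-03 1.284e+00] turn 0.039
```

Emit:
servo_tool(rows=[0, 0, 0.25, 0.04, 0, 0, 0.25, 0, 0, 0, 0.25, 0, 0, 0, 0.25, 0, 0, 0, 0.2, 0, 0, 0, 0.084, 0, 0, 0, 0, 0])

```text
t: 6.2
eef_pos: [0.4512, 0.2089, 0.0459]
tcp_rot: [0.997, -0.072, -0.001, 0.001]
force: [-0.4, 0.5, -0.3]
opening: 0.0939
```

Emit:
servo_tool(rows=[0, 0, 0, 0, 0, 0, 0, 0, 0, 0, 0, 0, 0, 0, 0, 0, 0, 0, 0, 0, 0, 0, 0, 0, 0, 0, 0, 0], hand=1, squeeze=25)

```text
t: 6.9
eef_pos: [0.4517, 0.2099, 0.047]
tcp_rot: [0.997, -0.071, 0.0, 0.0]
force: [0.3, -0.9, -0.9]
opening: 0.0417
```

```bash
python3 - <<'E'
from h import *
st()
E
```

```text
t 6.9 tcp [451.7 209.9  47. ] yaw -8.13 F [ 0.3 -0.9 -0.9] open 41.7 j [ 0.26  0.18  1.84 -0.    1.12  0.4 ]
```

```bash
python3 - <<'E'
from h import *
c=wcam();cv2.imwrite("pics/w3.png",c["image"]);st()
c=read_camera("side");crop(c,"pics/s3.png",150,130,350,270,4)
E
```

```text
t 6.95 tcp [451.6 209.9  47. ] yaw -8.13 F [ 0.  -0.5 -0.6] open 37.4 j [ 0.26  0.18  1.84 -0.    1.12  0.4 ]
```

View pics/w3.png

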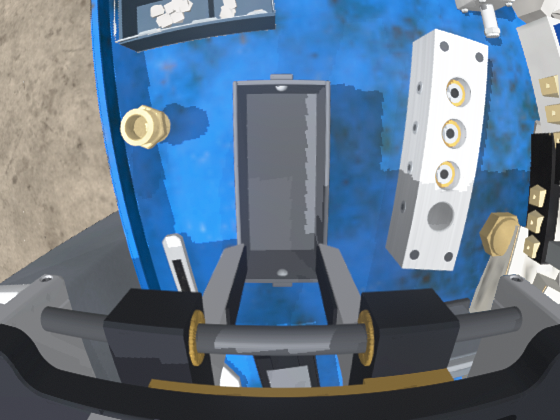

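View pics/s3.png

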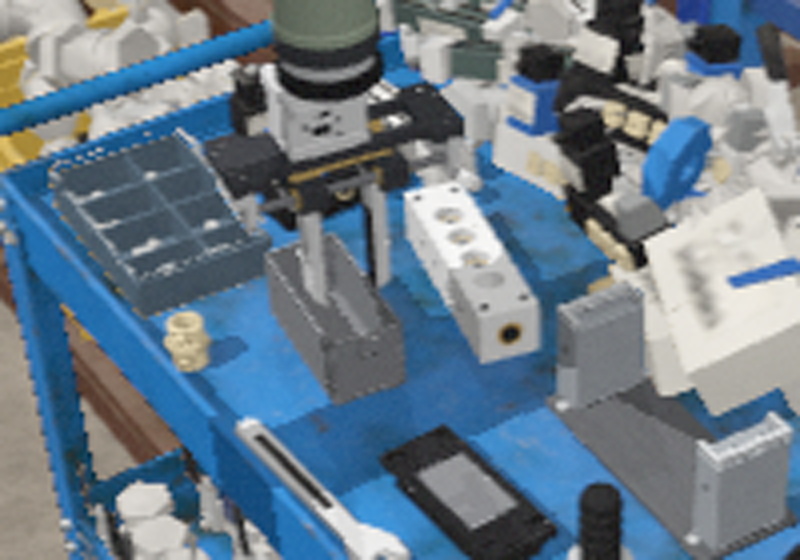

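```bash
python3 - <<'E'
from h import *
c=wcam();crop(c,"pics/w4.png",190,60,380,340,2.1);st()
W=fish_cloud(c)
for v in (240,250,260,270,280,300):
  print(v,[(u,np.round(W[v,u]*1000).tolist()) for u in (215,225,235,240,245,280,320,330,340)])
E
```

```text
t 7.05 tcp [451.6 209.9  46.9] yaw -8.13 F [ 0.2  0.8 -0.3] open 30.0 j [0.26 0.18 1.84 0.   1.12 0.4 ]
240 [(215, [391.0, 198.0, -1.0]), (225, [400.0, 196.0, -1.0]), (235, [409.0, 195.0, -0.0]), (240, [425.0, 217.0, 64.0]), (245, [425.0, 209.0, 42.0]), (280, [448.0, 192.0, 6.0]), (320, [478.0, 204.0, 50.0]), (330, [491.0, 183.0, -1.0]), (340, [500.0, 182.0, -0.0])]
250 [(215, [389.0, 188.0, -1.0]), (225, [399.0, 188.0, 0.0]), (235, [427.0, 222.0, 96.0]), (240, [430.0, 222.0, 96.0]), (245, [433.0, 222.0, 96.0]), (280, [447.0, 185.0, 9.0]), (320, [474.0, 215.0, 96.0]), (330, [480.0, 214.0, 95.0]), (340, [499.0, 173.0, -1.0])]
260 [(215, [387.0, 178.0, -1.0]), (225, [396.0, 178.0, -1.0]), (235, [429.0, 222.0, 111.0]), (240, [432.0, 222.0, 111.0]), (245, [434.0, 222.0, 111.0]), (280, [447.0, 185.0, 31.0]), (320, [473.0, 217.0, 112.0]), (330, [478.0, 215.0, 110.0]), (340, [498.0, 163.0, -1.0])]
270 [(215, [385.0, 169.0, -1.0]), (225, [426.0, 222.0, 122.0]), (235, [431.0, 222.0, 122.0]), (240, [433.0, 221.0, 122.0]), (245, [435.0, 220.0, 120.0]), (280, [448.0, 188.0, 56.0]), (320, [471.0, 216.0, 122.0]), (330, [476.0, 216.0, 123.0]), (340, [497.0, 153.0, -1.0])]
280 [(215, [383.0, 159.0, -0.0]), (225, [427.0, 222.0, 132.0]), (235, [432.0, 221.0, 133.0]), (240, [434.0, 221.0, 133.0]), (245, [436.0, 219.0, 129.0]), (280, [447.0, 184.0, 63.0]), (320, [470.0, 214.0, 129.0]), (330, [475.0, 215.0, 132.0]), (340, [479.0, 215.0, 133.0])]
300 [(215, [438.0, 242.0, 187.0]), (225, [430.0, 222.0, 151.0]), (235, [434.0, 221.0, 150.0]), (240, [436.0, 220.0, 148.0]), (245, [435.0, 212.0, 135.0]), (280, [439.0, 130.0, -1.0]), (320, [469.0, 213.0, 145.0]), (330, [472.0, 216.0, 152.0]), (340, [476.0, 216.0, 152.0])]
```

View pics/w4.png

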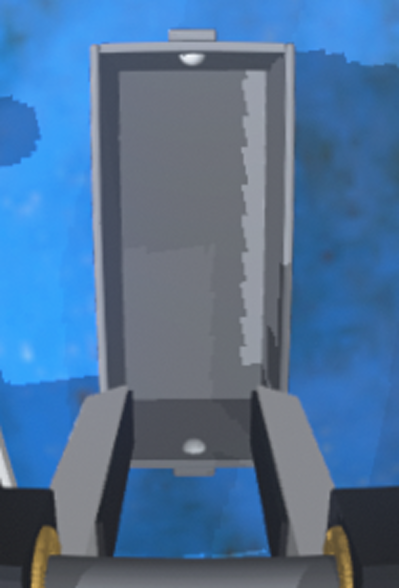

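```bash
python3 - <<'E'
from h import *
c=read_camera("side");crop(c,"pics/s4.png",190,150,290,240,8);st()
W=cloud(c)
m=(W[...,0]>.40)&(W[...,0]<.50)&(W[...,1]>.19)&(W[...,1]<.235)&(W[...,2]>.03)&(W[...,2]<.16)
ys,xs=np.nonzero(m)
for v in range(ys.min(),ys.max()+1,3):
    print(v,[(u,np.round(W[v,u]*1000).astype(int).tolist()) for u in xs[ys==v][::4]])
E
```

```text
t 7.1 tcp [451.6 209.9  46.9] yaw -8.13 F [-0.5 -0.1  1.2] open 25.3 j [ 0.26  0.18  1.84 -0.    1.12  0.4 ]
180 [(np.int64(239), [470, 220, 155])]
183 [(np.int64(239), [468, 217, 146]), (np.int64(243), [472, 199, 155])]
186 [(np.int64(226), [423, 213, 157]), (np.int64(239), [467, 217, 136]), (np.int64(243), [472, 202, 142])]
189 [(np.int64(226), [426, 221, 140]), (np.int64(230), [431, 205, 147]), (np.int64(242), [468, 202, 134])]
192 [(np.int64(226), [425, 222, 129]), (np.int64(230), [427, 199, 142]), (np.int64(242), [464, 196, 128])]
195 [(np.int64(227), [423, 212, 125]), (np.int64(231), [434, 209, 122]), (np.int64(243), [468, 198, 115])]
198 [(np.int64(227), [424, 216, 112]), (np.int64(231), [432, 207, 113]), (np.int64(242), [468, 205, 99])]
201 [(np.int64(227), [425, 220, 98]), (np.int64(232), [434, 206, 102]), (np.int64(244), [470, 199, 90])]
204 [(np.int64(229), [423, 206, 96]), (np.int64(242), [481, 232, 54])]
207 [(np.int64(243), [482, 230, 44]), (np.int64(247), [479, 199, 64])]
210 [(np.int64(226), [425, 234, 55]), (np.int64(244), [483, 226, 34])]
213 [(np.int64(226), [424, 233, 45]), (np.int64(230), [425, 208, 61])]
216 [(np.int64(226), [424, 235, 32]), (np.int64(230), [421, 202, 55])]
219 [(np.int64(229), [419, 208, 40])]
222 [(np.int64(230), [419, 202, 32])]
```

View pics/s4.png

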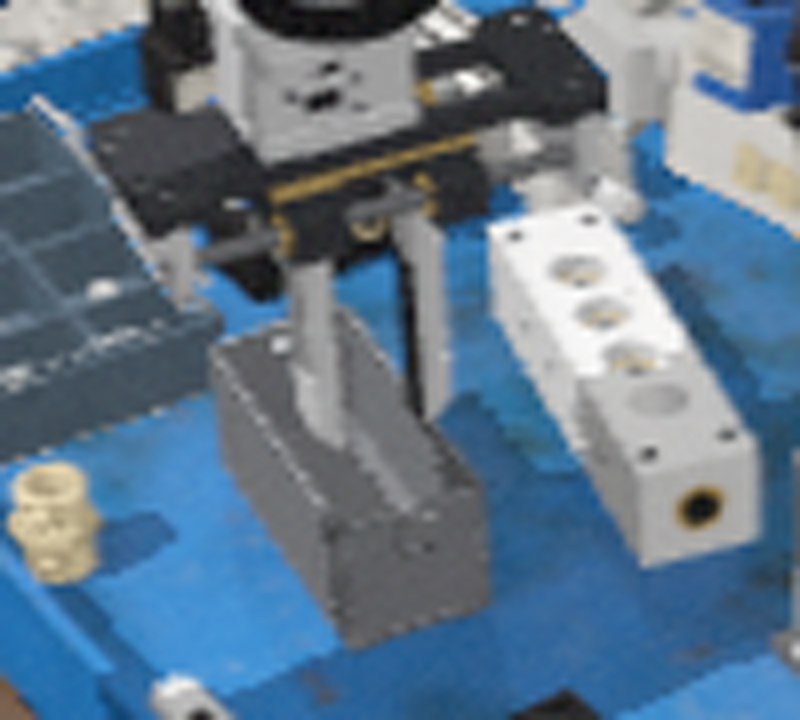

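Emit:
servo_tool(rows=[0, 0, 0, 0, 0, 0, 0, 0, 0, 0, 0, 0, 0, 0, 0, 0])

```text
t: 7.5
eef_pos: [0.4517, 0.2099, 0.047]
tcp_rot: [0.997, -0.071, -0.0, 0.0]
force: [-0.6, -1.0, 0.1]
opening: 0.0005
```

```bash
python3 - <<'E'
from h import *
c=read_camera("side");crop(c,"pics/s5.png",190,130,290,230,6);st()
W=cloud(c)
for v in range(150,210,4):
    print(v,[(u,np.round(W[v,u]*1000).astype(int).tolist()) for u in range(212,262,5)])
E
```

```text
t 7.55 tcp [451.7 209.9  47. ] yaw -8.13 F [ 0.5 -0.6  0.6] open 0.3 j [0.26 0.18 1.84 0.   1.12 0.4 ]
150 [(212, [524, 492, 104]), (217, [414, 227, 273]), (222, [418, 206, 282]), (227, [428, 195, 284]), (232, [436, 182, 287]), (237, [450, 179, 284]), (242, [463, 175, 281]), (247, [708, 578, -3]), (252, [721, 563, -1]), (257, [671, 443, 76])]
154 [(212, [522, 493, 89]), (217, [413, 229, 260]), (222, [414, 200, 274]), (227, [423, 188, 277]), (232, [433, 178, 278]), (237, [446, 174, 275]), (242, [644, 503, 40]), (247, [656, 490, 42]), (252, [517, 216, 228]), (257, [528, 207, 229])]
158 [(212, [517, 486, 78]), (217, [415, 234, 243]), (222, [404, 181, 274]), (227, [418, 180, 270]), (232, [434, 183, 262]), (237, [452, 187, 254]), (242, [489, 226, 220]), (247, [504, 223, 216]), (252, [511, 207, 222]), (257, [518, 190, 228])]
162 [(212, [520, 495, 56]), (217, [414, 236, 230]), (222, [410, 197, 251]), (227, [424, 194, 247]), (232, [441, 197, 239]), (237, [454, 192, 237]), (242, [593, 415, 70]), (247, [505, 227, 200]), (252, [496, 182, 227]), (257, [509, 177, 224])]
166 [(212, [395, 231, 226]
[... 1993 characters left out ...]
 [456, 317, 37]), (227, [471, 310, 35]), (232, [439, 214, 106]), (237, [452, 207, 105]), (242, [533, 325, -1]), (247, [543, 309, 4]), (252, [558, 303, 2]), (257, [569, 289, 5])]
202 [(212, [440, 360, 2]), (217, [437, 315, 31]), (222, [429, 263, 66]), (227, [473, 317, 14]), (232, [486, 309, 13]), (237, [449, 204, 93]), (242, [482, 233, 61]), (247, [535, 297, -1]), (252, [547, 286, 0]), (257, [562, 279, -3])]
206 [(212, [428, 338, 5]), (217, [434, 314, 17]), (222, [430, 268, 47]), (227, [466, 307, 7]), (232, [476, 292, 12]), (237, [487, 278, 15]), (242, [482, 236, 44]), (247, [522, 276, 1]), (252, [535, 267, 1]), (257, [549, 258, 0])]<stdin>:5: RuntimeWarning: invalid value encountered in cast
```

View pics/s5.png

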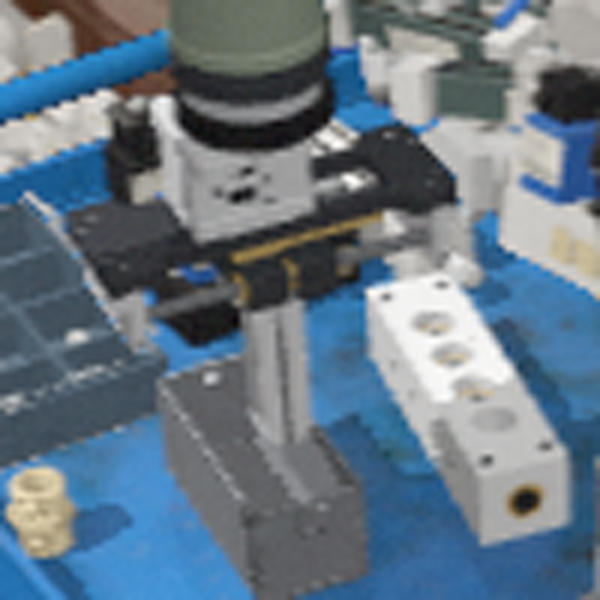

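```bash
python3 - <<'E'
from h import *
st();c=wcam();W=fish_cloud(c);p,R,o=pose()
T=(W-p)@R*1000  # tool frame
crop(c,"pics/w5.png",210,180,350,330,5)
m=(abs(T[...,0])<15)&(T[...,1]>-25)&(T[...,1]<25)&(T[...,2]<-25)&(T[...,2]>-100)
q=T[m];print(m.sum(),q.max(0),q.min(0));
for z in range(-100,-24,5):
    k=q[(q[:,2]>=z)&(q[:,2]<z+5)]
    if len(k):print(z,len(k),k.min(0).round(1),k.max(0).round(1))
E
```

```text
t 7.55 tcp [451.7 209.9  47. ] yaw -8.13 F [ 0.5 -0.6  0.6] open 0.3 j [0.26 0.18 1.84 0.   1.12 0.4 ]
2427 [ 12.34643825   8.45888702 -37.40524311] [-12.8850584   -9.8860249  -99.91164095]
-100 191 [-12.9  -9.9 -99.9] [ 12.3  -6.8 -95. ]
-95 290 [-12.7  -9.7 -95. ] [ 12.3  -6.6 -90. ]
-90 301 [-12.8  -9.3 -90. ] [ 12.3   8.5 -85. ]
-85 294 [-12.7  -9.5 -85. ] [ 12.2   2.7 -80. ]
-80 234 [-12.5  -9.7 -80. ] [ 12.1  -6.7 -75. ]
-75 210 [-12.5  -9.5 -75. ] [ 12.1  -6.8 -70. ]
-70 178 [-12.2  -9.2 -70. ] [ 11.9  -6.5 -65. ]
-65 183 [-12.2  -9.3 -65. ] [ 11.9  -6.7 -60. ]
-60 165 [-12.4  -9.5 -60. ] [ 11.6  -6.3 -55.1]
-55 147 [-12.3  -9.3 -55. ] [ 11.9  -6.6 -50.1]
-50 140 [-11.9  -9.1 -49.9] [ 11.6  -6.8 -45. ]
-45 79 [ -8.7  -9.3 -45. ] [ 10.1  -6.8 -40. ]
-40 15 [ -3.7  -8.9 -39.9] [  3.3  -6.7 -37.4]
```

View pics/w5.png

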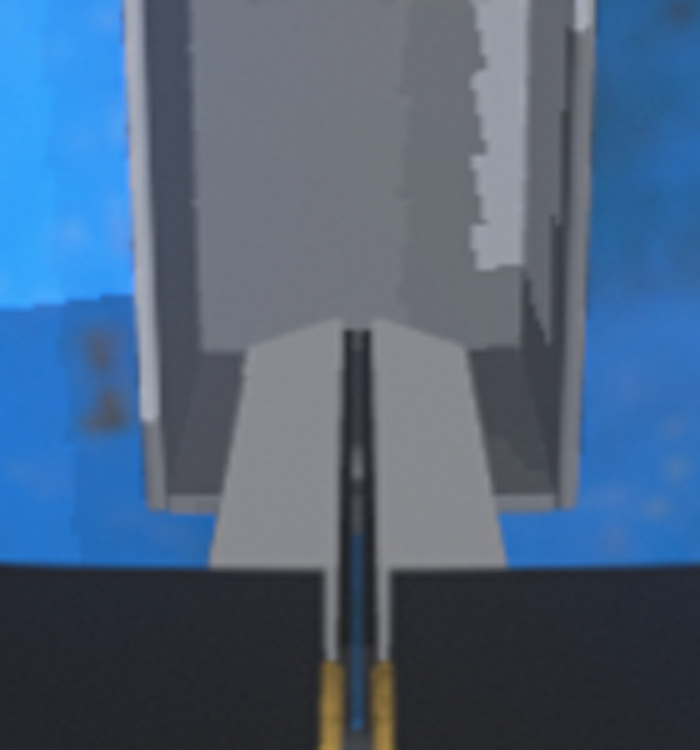

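Emit:
servo_tool(rows=[0, 0, 0, 0, 0, 0, 0, 0, 0, 0, 0, 0, 0, 0, 0, 0, 0, 0, 0, 0, 0, 0, 0, 0, 0, 0, 0, 0, 0, 0, 0, 0, 0, 0, 0, 0, 0, 0, 0, 0, 0, 0, 0, 0, 0, 0, 0, 0], hand=-1)

```text
t: 8.8
eef_pos: [0.4517, 0.2099, 0.047]
tcp_rot: [0.997, -0.071, -0.0, 0.0]
force: [-0.3, -0.4, -0.3]
opening: 0.0918
```

Emit:
servo_tool(rows=[0, 0, 0.05, 0, 0, 0, 0.07, 0, 0, 0, 0.07, 0, 0, 0, 0.056, 0, 0, 0, 0, 0])

```text
t: 9.3
eef_pos: [0.4498, 0.2094, 0.008]
tcp_rot: [0.997, -0.071, -0.002, 0.001]
force: [0.1, 0.0, -0.4]
opening: 0.094
```

Emit:
servo_tool(rows=[0, 0, 0, 0, 0, 0, 0, 0, 0, 0, 0, 0, 0, 0, 0, 0, 0, 0, 0, 0, 0, 0, 0, 0, 0, 0, 0, 0], hand=1, squeeze=25)

```text
t: 10.0
eef_pos: [0.452, 0.21, 0.0104]
tcp_rot: [0.997, -0.071, 0.0, -0.0]
force: [0.0, 0.4, 2.3]
opening: 0.0596
```

```bash
python3 - <<'E'
from h import *
st();c=wcam();crop(c,"pics/w6.png",150,20,430,350,1.7);st()
E
```

```text
t 10.0 tcp [452.  210.   10.4] yaw -8.13 F [0.  0.4 2.3] open 59.6 j [0.26 0.24 1.86 0.   1.04 0.4 ]
t 10.05 tcp [452.  210.   10.4] yaw -8.14 F [-0.3 -0.7  2.3] open 59.4 j [0.26 0.24 1.86 0.   1.04 0.4 ]
```

View pics/w6.png

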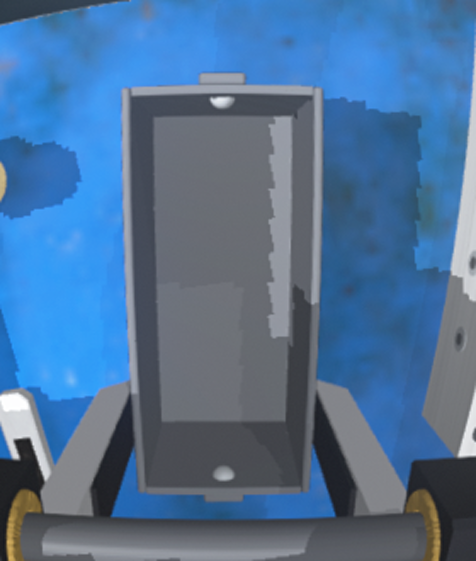

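```bash
cat >> h.py <<'E'
def rect_tool(c,z0,z1,cx,cy,r):
    """rect of points with world z in range, centre in tool frame mm"""
    W=fish_cloud(c);p,R,o=pose();g=rect_any(W,cx,cy,r,z0,z1)
    a=np.radians(np.degrees(np.arctan2(R[1,0],R[0,0])))
    d=(np.array([g["c"][0],g["c"][1],0])/1000-p)@R*1000
    print("tool-frame centre",d[:2].round(1),"rel long angle",round(g["long"]-np.degrees(a),1),g)
rect_any=rect
E
python3 - <<'E'
from h import *
c=wcam();rect_tool(c,.055,.08,.457,.248,.09);rect_tool(c,.060,.08,.457,.248,.09)
E
```

```text
tool-frame centre [  3.4 -37.6] rel long angle 83.0 {'n': 6934, 'c': (460.7, 246.7), 'size': (142.1, 83.4), 'long': 74.9, 'z': 62.8}
tool-frame centre [  3.2 -37.6] rel long angle 83.0 {'n': 5562, 'c': (460.5, 246.8), 'size': (142.1, 83.0), 'long': 74.9, 'z': 63.1}
```

```bash
python3 - <<'E'
from h import *
go(500,-38,70,-3.3);go(452,210,70,-3.3)
E
```

```text
to (500, -38, 70, -3.3): units before turn [ 0.551  1.591 -0.397] | after turn [ 0.414  1.632 -0.397] turn -0.806
to (452, 210, 70, -3.3): units before turn [-0.    -0.    -0.397] | after turn [-0.    -0.    -0.397] turn -0.806
```

Emit:
servo_tool(rows=[0, 0, -0.05, 0, 0, 0, -0.1, 0, 0, 0, -0.12, 0, 0, 0, -0.127, -0.806, 0.03, 0.1, 0, 0, 0.05, 0.2, 0, 0, 0.067, 0.27, 0, 0, 0.067, 0.27, 0, 0, 0.067, 0.27, 0, 0, 0.067, 0.27, 0, 0, 0.04, 0.16, 0, 0, 0.026, 0.092, 0, 0])

```text
t: 11.3
eef_pos: [0.4994, -0.0401, 0.0694]
tcp_rot: [1.0, -0.03, -0.0, 0.0]
force: [0.7, 0.7, -2.4]
opening: 0.06
```

```bash
python3 - <<'E'
from h import *
st();c=wcam();cv2.imwrite("pics/w7.png",c["image"]);go(500,-43,24,-3.3);go(584.8,-43,24,-3.3)
W=fish_cloud(c);p,R,o=pose()
T=(W-p)@R*1000
# tub rim in tool frame: z about rim
for z0,z1 in((-58,-48),):
    m=(abs(T[...,0])<40)&(T[...,1]>-130)&(T[...,1]<45)&(T[...,2]>z0)&(T[...,2]<z1)
    m2=m&(T[...,1]<-15)
    q=T[m2];print(q.min(0),q.max(0)); 
    for y in range(-110,-15,15):
        k=q[(q[:,1]>y)&(q[:,1]<y+6)];print(y+3,k[:,0].min(),k[:,0].max())
E
```

```text
t 11.3 tcp [499.4 -40.1  69.4] yaw -3.43 F [ 0.7  0.7 -2.4] open 60.0 j [-0.25  0.16  1.82 -0.    1.17 -0.19]
to (500, -43, 24, -3.3): units before turn [0.    0.011 0.304] | after turn [0.    0.011 0.304] turn -0.023
to (584.8, -43, 24, -3.3): units before turn [ 0.565 -0.023  0.304] | after turn [ 0.565 -0.021  0.304] turn -0.023
[ -31.61949862 -110.28761974  -54.40354282] [ 29.16313895 -15.02428622 -48.01894739]
-107 -31.619498622214415 28.28672423315657
-92 -31.010736961330345 28.62485206666883
-77 -31.137998423829636 28.7389536977599
-62 -30.811011614527022 28.432718766133636
-47 -31.36831213646777 28.951382252569225
-32 -30.918665495350197 28.87715951886579
-17 -31.078245462259904 29.163138951402555
```

View pics/w7.png

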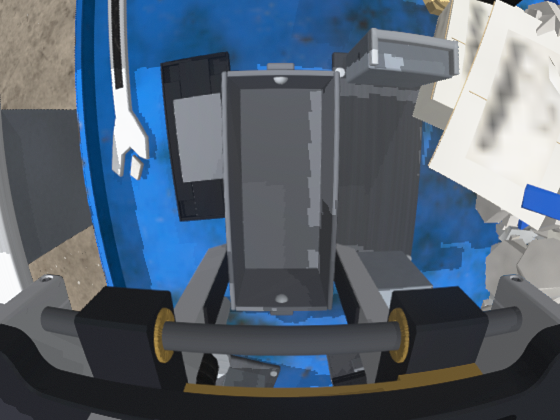

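Emit:
servo_tool(rows=[0.1, 0.011, 0.05, 0, 0, 0, 0.15, 0, 0, 0, 0.104, 0, 0.1, -0.01, 0, 0, 0.1, 0, 0, 0, 0.08, -0.01, 0, 0])

```text
t: 11.95
eef_pos: [0.5567, -0.0385, 0.0235]
tcp_rot: [1.0, -0.028, -0.001, -0.0]
force: [-0.5, -0.2, -2.2]
opening: 0.06
```

```bash
python3 - <<'E'
from h import *
st();go(584.8,-43,24,-3.3)
E
```

```text
t 11.95 tcp [556.7 -38.5  23.5] yaw -3.22 F [-0.5 -0.2 -2.2] open 60.0 j [-0.22  0.33  1.71  0.    1.11 -0.17]
to (584.8, -43, 24, -3.3): units before turn [ 0.189  0.02  -0.003] | after turn [ 0.189  0.019 -0.003] turn 0.013
```

Emit:
servo_tool(rows=[0.03, 0.02, 0, 0, 0.04, 0, 0, 0, 0.03, 0, 0, 0, 0, 0, 0, 0])

```text
t: 12.35
eef_pos: [0.5717, -0.0437, 0.0241]
tcp_rot: [1.0, -0.029, 0.0, -0.0]
force: [-0.2, 0.4, -2.7]
opening: 0.0599
```

Emit:
servo_tool(rows=[0.02, 0, 0, 0, 0.02, 0, 0, 0, 0, 0, 0, 0])

```text
t: 12.65
eef_pos: [0.5778, -0.0443, 0.0242]
tcp_rot: [1.0, -0.029, 0.0, 0.0]
force: [-0.6, -0.3, -1.7]
opening: 0.06
```

Emit:
servo_tool(rows=[0.02, 0, 0, 0, 0.015, 0, 0, 0, 0, 0, 0, 0])

```text
t: 12.95
eef_pos: [0.5831, -0.0446, 0.0241]
tcp_rot: [1.0, -0.029, 0.0, 0.0]
force: [0.4, -0.1, -2.3]
opening: 0.0598
```

```bash
python3 - <<'E'
from h import *
st();go(584.8,-43,18.5,-3.3);c=wcam();cv2.imwrite("pics/w8.png",c["image"])
E
```

```text
t 12.95 tcp [583.1 -44.6  24.1] yaw -3.3 F [ 0.4 -0.1 -2.3] open 59.8 j [-0.22  0.38  1.64  0.    1.12 -0.17]
to (584.8, -43, 18.5, -3.3): units before turn [ 0.011 -0.011  0.038] | after turn [ 0.011 -0.011  0.038] turn 0.000
```

View pics/w8.png

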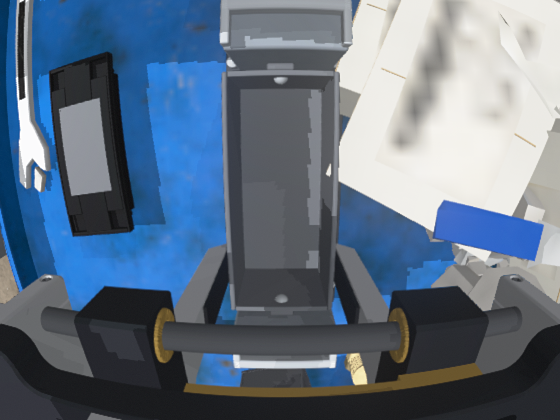

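Emit:
servo_tool(rows=[0.012, -0.011, 0.02, 0, 0, 0, 0.02, 0, 0, 0, 0.005, 0, 0, 0, 0, 0])

```text
t: 13.4
eef_pos: [0.5851, -0.0429, 0.0184]
tcp_rot: [1.0, -0.029, 0.0, -0.0]
force: [-2.0, -0.0, 4.6]
opening: 0.0595
```

```bash
python3 - <<'E'
from h import *
st();c=wcam();W=fish_cloud(c)
p,R,o=pose();T=(W-p)@R*1000
print("pillar far",rect(W,.590,.085,.06,.076,.1))
m=(abs(W[...,0]-.588)<.05)&(W[...,1]>-.03)&(W[...,1]<.067)&(W[...,2]>.064)&(W[...,2]<.08)
q=T[m&(abs(T[...,0])<36)]; 
for y in range(-110,-15,15):
    k=q[(q[:,1]>y)&(q[:,1]<y+6)];
    if len(k): print(y+3,k[:,0].min(),k[:,0].max(),k[:,1].min())
E
```

```text
t 13.4 tcp [585.1 -42.9  18.4] yaw -3.29 F [-2.  -0.   4.6] open 59.5 j [-0.22  0.39  1.64  0.    1.11 -0.16]
pillar far {'n': 7274, 'c': (592.4, 81.4), 'size': (62.3, 24.6), 'long': -3.0, 'z': 83.9}
-107 -30.369385331058712 28.747640640562434 -109.10537420784503
-92 -30.57120005495887 29.127429714244364 -94.84210580236017
-77 -30.259920930327212 35.95221517852801 -79.80830172456905
-62 -30.438172643886226 35.91982610644461 -64.99126805805163
-47 -30.609474070992317 35.97673386195551 -49.99756844342251
-32 -30.498119115069503 29.605330052286376 -34.94183994558925
-17 -30.23549163191589 29.78140983541958 -19.881264872589973
```

Emit:
servo_tool(rows=[0, 0, 0, 0, 0, 0, 0, 0, 0, 0, 0, 0, 0, 0, 0, 0], hand=-0.7)

```text
t: 13.85
eef_pos: [0.5844, -0.043, 0.017]
tcp_rot: [1.0, -0.029, -0.0, -0.0]
force: [-0.1, -0.6, -0.0]
opening: 0.0798
```

Emit:
servo_tool(rows=[0, 0, -0.05, 0, 0, 0, -0.2, 0, 0, 0, -0.3, 0, 0, 0, -0.3, 0])

```text
t: 14.25
eef_pos: [0.5838, -0.0428, 0.1459]
tcp_rot: [1.0, -0.029, -0.001, -0.0]
force: [0.0, 0.2, 0.0]
opening: 0.0799
```

```bash
python3 - <<'E'
from h import *
st();c=wcam();cv2.imwrite("pics/w9.png",c["image"]);go(585.3,252.8,100,-13.7)
E
```

```text
t 14.25 tcp [583.8 -42.8 145.9] yaw -3.3 F [0.  0.2 0. ] open 79.9 j [-0.22  0.25  1.54  0.    1.36 -0.16]
to (585.3, 252.8, 100, -13.7): units before turn [-0.152 -1.975  0.367] | after turn [-0.501 -1.915  0.374] turn 1.736
```

View pics/w9.png

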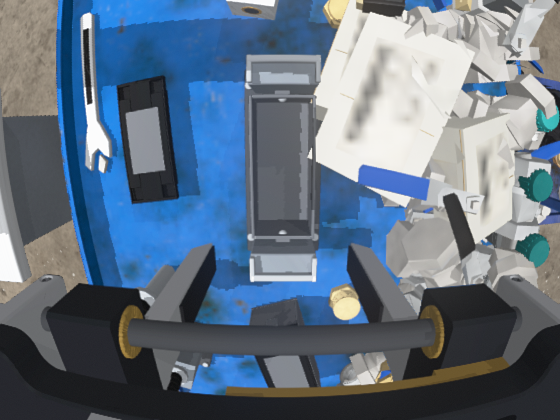

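Emit:
servo_tool(rows=[0, 0, 0, 0.868, 0, 0, 0, 0.868, -0.05, -0.2, 0, 0, -0.075, -0.3, 0, 0, -0.075, -0.3, 0, 0, -0.075, -0.3, 0, 0, -0.075, -0.3, 0, 0, -0.075, -0.25, 0.1, 0, -0.05, -0.2, 0.15, 0, -0.026, -0.065, 0.12, 0, 0, 0, 0, 0], hand=-1)

```text
t: 15.4
eef_pos: [0.5765, 0.2551, 0.0861]
tcp_rot: [0.993, -0.118, -0.003, 0.001]
force: [0.4, -0.9, -0.6]
opening: 0.0939
```

```bash
python3 - <<'E'
from h import *
st();c=wcam();cv2.imwrite("pics/w10.png",c["image"]);W=fish_cloud(c)
p,R,o=pose();T=(W-p)@R*1000
print(rect(W,.585,.252,.12,.038,.055))
m=(W[...,2]>.039)&(W[...,2]<.052)&(abs(T[...,0])<40)&(abs(T[...,1])<110);q=T[m]
for y in range(-100,100,15):
    k=q[(q[:,1]>y)&(q[:,1]<y+6)];
    if len(k): print(y+3,k[:,0].min().round(1),k[:,0].max().round(1))
print(q[:,1].min(),q[:,1].max())
go(585.3,252.8,-20,-13.7)
E
```

```text
t 15.4 tcp [576.5 255.1  86.1] yaw -13.53 F [ 0.4 -0.9 -0.6] open 93.9 j [0.28 0.4  1.47 0.   1.28 0.52]
{'n': 9810, 'c': (585.8, 252.0), 'size': (185.3, 48.1), 'long': 76.3, 'z': 44.4}
-82 -15.5 32.0
-67 -15.6 32.3
-52 -15.6 31.6
-37 -15.7 31.9
-22 -15.1 31.6
-7 -15.2 31.3
8 -15.4 31.5
23 -15.6 31.6
38 -15.8 31.3
53 -15.2 32.1
68 -15.4 31.8
83 -15.8 30.8
-92.49741867448093 92.8003299270729
to (585.3, 252.8, -20, -13.7): units before turn [ 0.051 -0.004  0.719] | after turn [ 0.049 -0.003  0.719] turn 0.014
```

View pics/w10.png

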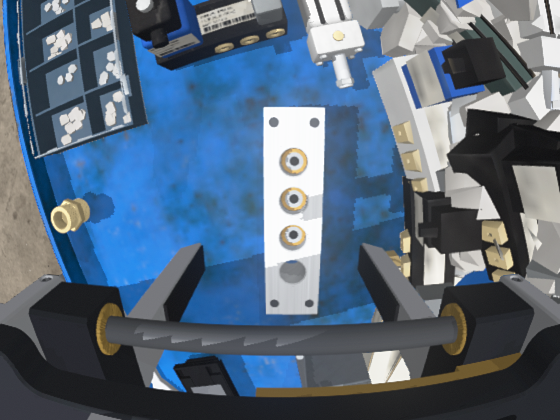

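Emit:
servo_tool(rows=[0.057, 0, 0.05, 0.02, 0, 0, 0.2, 0, 0, 0, 0.2, 0, 0, 0, 0.17, 0, 0, 0, 0.09, 0, 0, 0, 0, 0])

```text
t: 16.05
eef_pos: [0.5873, 0.2503, -0.0188]
tcp_rot: [0.993, -0.121, -0.001, 0.001]
force: [0.0, 0.2, 0.9]
opening: 0.0937
```

Emit:
servo_tool(rows=[0, 0, 0, 0, 0, 0, 0, 0, 0, 0, 0, 0, 0, 0, 0, 0, 0, 0, 0, 0, 0, 0, 0, 0, 0, 0, 0, 0, 0, 0, 0, 0], hand=1, squeeze=50)

```text
t: 16.85
eef_pos: [0.5861, 0.2524, -0.0171]
tcp_rot: [0.993, -0.12, -0.002, 0.0]
force: [-5.8, 1.1, 5.9]
opening: 0.0478
```

```bash
python3 - <<'E'
from h import *
st();c=wcam();cv2.imwrite("pics/w11.png",c["image"]);W=fish_cloud(c)
p,R,o=pose();T=(W-p)@R*1000
m=(W[...,2]>.039)&(W[...,2]<.052)&(abs(T[...,0])<23)&(abs(T[...,1])<110);q=T[m]
print(q[:,1].min(),q[:,1].max(),q.shape)
E
```

```text
t 16.85 tcp [586.1 252.4 -17.1] yaw -13.82 F [-5.8  1.1  5.9] open 47.8 j [0.27 0.53 1.51 0.   1.1  0.51]
-91.92770661907501 86.1879446681007 (19526, 3)
```

View pics/w11.png

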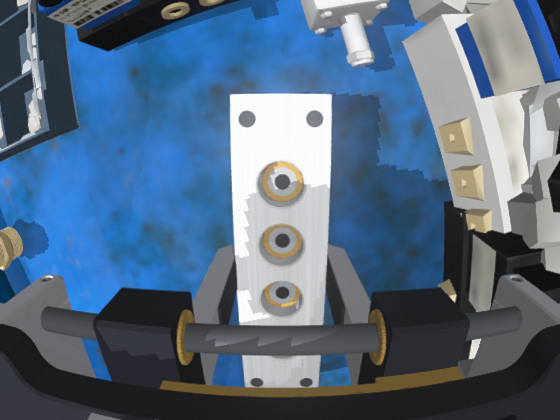

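Emit:
servo_tool(rows=[0, 0, -0.03, 0, 0, 0, -0.05, 0, 0, 0, 0, 0])

```text
t: 17.2
eef_pos: [0.5883, 0.2516, -0.0053]
tcp_rot: [0.993, -0.12, 0.0, 0.0]
force: [1.1, -0.2, -7.9]
opening: 0.0475
```

```bash
python3 - <<'E'
from h import *
st();go(586,252,97,-13.8);go(587.5,-6,97,-3.3)
E
```

```text
t 17.2 tcp [588.3 251.6  -5.3] yaw -13.83 F [ 1.1 -0.2 -7.9] open 47.5 j [ 0.27  0.52  1.5  -0.    1.12  0.51]
to (586, 252, 97, -13.8): units before turn [-0.015  0.001 -0.682] | after turn [-0.015  0.001 -0.682] turn -0.006
to (587.5, -6, 97, -3.3): units before turn [ 0.406  1.669 -0.682] | after turn [ 0.094  1.715 -0.682] turn -1.756
```

Emit:
servo_tool(rows=[0, 0, -0.12, 0, 0, 0, -0.18, 0, 0, 0, -0.2, 0, 0, 0, -0.182, -0.5, 0, 0, 0, -0.7, 0, 0, 0, -0.556, 0.01, 0.1, 0, 0, 0.014, 0.2, 0, 0, 0.014, 0.26, 0, 0, 0.014, 0.26, 0, 0, 0.014, 0.26, 0, 0, 0.014, 0.26, 0, 0])

```text
t: 18.4
eef_pos: [0.5874, 0.0479, 0.0962]
tcp_rot: [1.0, -0.029, -0.001, 0.0]
force: [1.4, -0.5, -7.6]
opening: 0.0477
```

Emit:
servo_tool(rows=[0.01, 0.18, 0, 0, 0.006, 0.11, 0, 0, 0, 0.06, 0, 0, 0, 0.025, 0, 0, 0, 0, 0, 0])

```text
t: 18.9
eef_pos: [0.5874, -0.0053, 0.0969]
tcp_rot: [1.0, -0.029, -0.0, -0.0]
force: [0.1, 1.5, -7.0]
opening: 0.0476
```

```bash
python3 - <<'E'
from h import *
st();c=wcam();cv2.imwrite("pics/w12.png",c["image"]);W=fish_cloud(c)
p,R,o=pose();T=(W-p)@R*1000
go(587.5,-6,97,-3.3)
m=(W[...,2]>.14)&(W[...,2]<.175)&(abs(T[...,0])<35)&(T[...,1]>-120)&(T[...,1]<-30);q=T[m]
print("mani z",np.median(W[m][:,2]),"far end y",np.percentile(q[:,1],[0,.5]))
for y in (-85,-70,-55):
    k=q[abs(q[:,1]-y)<3];print(y,k[:,0].min(),k[:,0].max())
print("pillar",rect(W,.592,.085,.06,.076,.1))
E
```

```text
t 18.9 tcp [587.4  -5.3  96.9] yaw -3.29 F [ 0.1  1.5 -7. ] open 47.6 j [-0.16  0.3   1.58  0.    1.26 -0.1 ]
to (587.5, -6, 97, -3.3): units before turn [ 0.001  0.008 -0.   ] | after turn [ 0.001  0.008 -0.   ] turn 0.008
mani z 0.15826990195315385 far end y [-91.44649663 -91.09754501]
-85 -24.520870318568917 23.182140961771225
-70 -24.376377066397893 23.299422190084048
-55 -24.544233185385607 23.810650126517814
pillar {'n': 176, 'c': (592.8, 94.2), 'size': (61.1, 1.6), 'long': -3.4, 'z': 91.3}
```

View pics/w12.png

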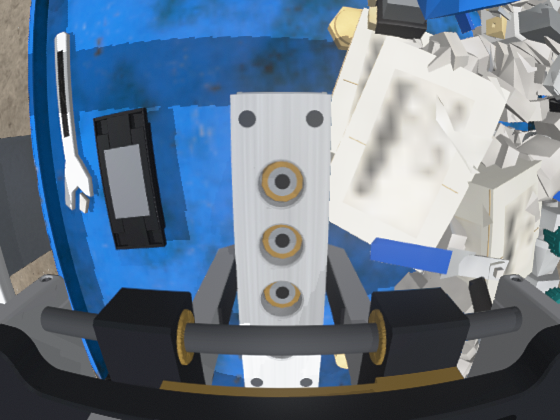

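Emit:
servo_tool(rows=[0.001, 0.004, 0.06, 0, 0, 0, 0.06, 0, 0, 0, 0.02, 0, 0, 0, 0.02, 0, 0, 0, 0, 0])

```text
t: 19.45
eef_pos: [0.5871, -0.0061, 0.0722]
tcp_rot: [1.0, -0.029, -0.001, -0.0]
force: [-0.1, -0.4, -7.6]
opening: 0.0481
```

```bash
python3 - <<'E'
from h import *
st();c=wcam();crop(c,"pics/w13.png",180,60,380,260,3)
c=read_camera("side");crop(c,"pics/s13.png",250,150,370,260,6)
E
```

```text
t 19.45 tcp [587.1  -6.1  72.2] yaw -3.28 F [-0.1 -0.4 -7.6] open 48.1 j [-0.16  0.32  1.6  -0.    1.22 -0.1 ]
```

View pics/w13.png

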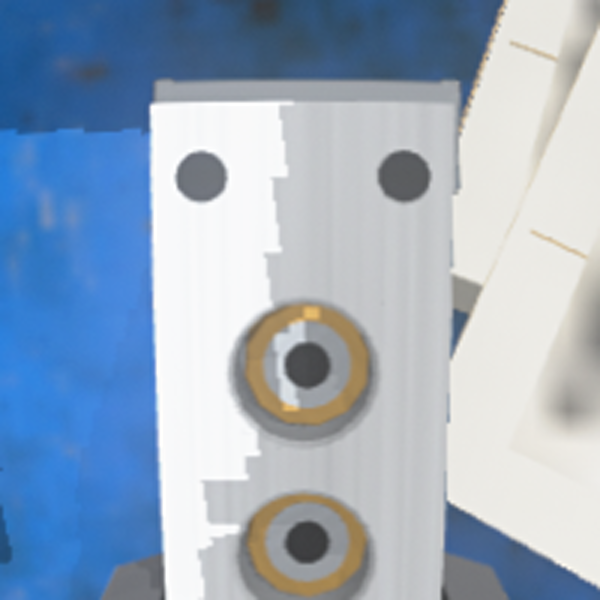

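View pics/s13.png

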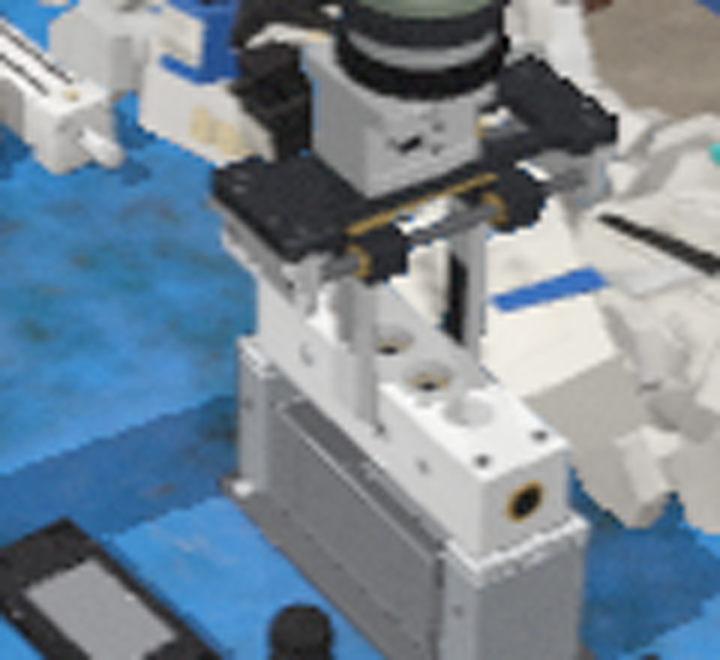

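Emit:
servo_tool(rows=[0, 0, 0.015, 0, 0, 0, 0.012, 0, 0, 0, 0.01, 0, 0, 0, 0, 0])

```text
t: 19.95
eef_pos: [0.5873, -0.0064, 0.0672]
tcp_rot: [1.0, -0.029, -0.0, -0.0]
force: [0.6, -0.5, -7.9]
opening: 0.0474
```

```bash
python3 - <<'E'
from h import *
st();c=wcam();W=fish_cloud(c)
p,R,o=pose();T=(W-p)@R*1000
m=(W[...,2]>.11)&(W[...,2]<.145)&(abs(T[...,0])<25)&(T[...,1]>-120)&(T[...,1]<-30)
print("mani z",np.median(W[m][:,2]))
E
```

```text
t 19.95 tcp [587.3  -6.4  67.2] yaw -3.3 F [ 0.6 -0.5 -7.9] open 47.4 j [-0.16  0.33  1.6  -0.    1.21 -0.1 ]
mani z 0.12854835620471583
```

Emit:
servo_tool(rows=[0, 0, 0.01, 0, 0, 0, 0, 0, 0, 0, 0.008, 0, 0, 0, 0, 0])

```text
t: 20.4
eef_pos: [0.5879, -0.0064, 0.067]
tcp_rot: [1.0, -0.029, 0.0, 0.0]
force: [-5.4, 0.5, 5.7]
opening: 0.0478
```

Emit:
servo_tool(rows=[0, 0, 0, 0, 0, 0, 0, 0, 0, 0, 0, 0, 0, 0, 0, 0], hand=-0.4)

```text
t: 20.8
eef_pos: [0.5884, -0.0065, 0.0652]
tcp_rot: [1.0, -0.029, 0.001, 0.0]
force: [0.8, -0.4, 0.5]
opening: 0.0657
```

Emit:
servo_tool(rows=[0, 0, -0.05, 0, 0, 0, -0.2, 0, 0, 0, -0.3, 0, 0, 0, -0.3, 0])

```text
t: 21.2
eef_pos: [0.5871, -0.0063, 0.1934]
tcp_rot: [1.0, -0.029, -0.001, -0.0]
force: [-0.0, -0.2, 0.1]
opening: 0.066
```

```bash
python3 - <<'E'
from h import *
st();c=wcam();cv2.imwrite("pics/w14.png",c["image"]);W=fish_cloud(c)
print(rect(W,.5875,-.006,.12,.12,.14))
print("dstand",rect(W,.44,-.242,.04,.06,.09),rect(W,.44,-.242,.03,.1,.13))
go(440.4,-242.6,190,-18)
c=read_camera("top");W=cloud(c);crop(c,"pics/t14.png",260,140,450,290,4)
E
```

```text
t 21.2 tcp [587.1  -6.3 193.4] yaw -3.3 F [-0.  -0.2  0.1] open 66.0 j [-0.16  0.21  1.48  0.    1.45 -0.1 ]
{'n': 8579, 'c': (587.6, -6.9), 'size': (184.2, 48.3), 'long': 86.7, 'z': 128.4}
dstand {'n': 329, 'c': (453.9, -248.1), 'size': (46.1, 18.3), 'long': 71.2, 'z': 71.6} {'n': 39, 'c': (450.2, -243.7), 'size': (11.1, 2.8), 'long': -87.3, 'z': 109.9}
to (440.4, -242.6, 190, -18): units before turn [-0.927  1.626  0.08 ] | after turn [-0.483  1.808  0.092] turn 2.452
```

View pics/w14.png

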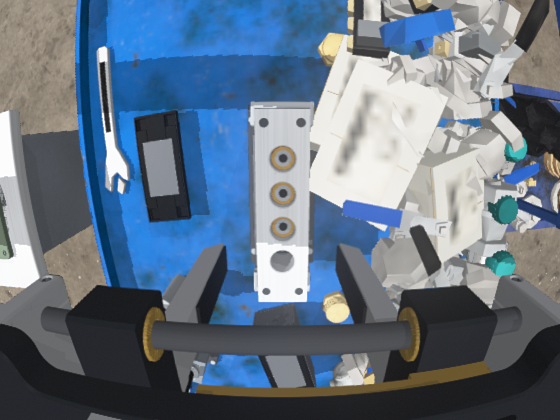

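```bash
python3 - <<'E'
from h import *
go(440.4,-242.6,110,-3.3)
E
```

```text
to (440.4, -242.6, 110, -3.3): units before turn [-0.938  1.625  0.598] | after turn [-0.928  1.626  0.611] turn 0.002
```

Emit:
servo_tool(rows=[-0.13, 0.232, 0, 0, -0.13, 0.232, 0, 0, -0.13, 0.232, 0, 0, -0.13, 0.232, 0, 0, -0.13, 0.232, 0.06, 0, -0.13, 0.232, 0.16, 0, -0.1, 0.16, 0.18, 0, -0.055, 0.075, 0.18, 0, 0, 0, 0.02, 0, 0, 0, 0, 0])

```text
t: 22.3
eef_pos: [0.4332, -0.2414, 0.1019]
tcp_rot: [1.0, -0.029, -0.001, -0.001]
force: [0.2, -0.8, 0.5]
opening: 0.066
```

```bash
python3 - <<'E'
from h import *
st();c=wcam();cv2.imwrite("pics/w15.png",c["image"]);W=fish_cloud(c)
print("handle",rect(W,.44,-.242,.04,.112,.13));print("collar/block",rect(W,.44,-.242,.04,.066,.09));print("block",rect(W,.44,-.242,.04,.066,.0745))
print("plate",rect(W,.44,-.242,.07,.003,.014))
go(440.4,-242.6,43,-3.3)
E
```

```text
t 22.3 tcp [ 433.2 -241.4  101.9] yaw -3.35 F [ 0.2 -0.8  0.5] open 66.0 j [-0.68  0.11  1.8   0.    1.24 -0.63]
handle {'n': 718, 'c': (440.3, -243.5), 'size': (19.7, 19.4), 'long': -57.3, 'z': 119.0}
collar/block {'n': 2105, 'c': (440.8, -244.3), 'size': (44.4, 44.4), 'long': 70.8, 'z': 71.8}
block {'n': 1474, 'c': (440.8, -244.3), 'size': (44.4, 44.4), 'long': 70.8, 'z': 71.4}
plate {'n': 2241, 'c': (441.3, -244.1), 'size': (74.3, 73.8), 'long': 70.8, 'z': 7.3}
to (440.4, -242.6, 43, -3.3): units before turn [0.04  0.003 0.401] | after turn [0.04  0.003 0.401] turn 0.003
```

View pics/w15.png

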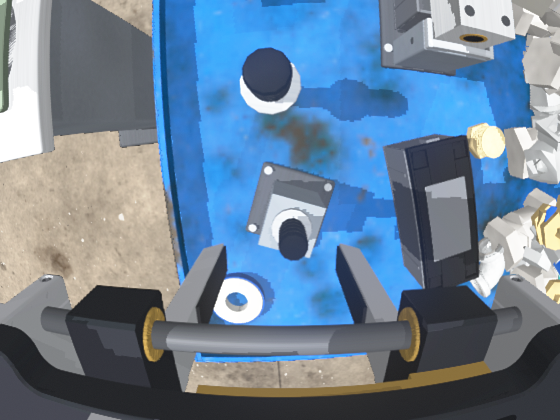

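Emit:
servo_tool(rows=[0.05, 0.009, 0, 0, 0, 0, 0, 0, 0, 0, 0.1, 0, 0, 0, 0.15, 0, 0, 0, 0.1, 0, 0, 0, 0.04, 0, 0, 0, 0, 0])

```text
t: 23.05
eef_pos: [0.4412, -0.2432, 0.0436]
tcp_rot: [1.0, -0.028, -0.0, -0.0]
force: [0.2, 0.2, -0.3]
opening: 0.0661
```

Emit:
servo_tool(rows=[0, 0, 0, 0, 0, 0, 0, 0, 0, 0, 0, 0, 0, 0, 0, 0, 0, 0, 0, 0, 0, 0, 0, 0, 0, 0, 0, 0, 0, 0, 0, 0], hand=1, squeeze=40)

```text
t: 23.85
eef_pos: [0.4411, -0.2438, 0.044]
tcp_rot: [1.0, -0.029, 0.0, 0.0]
force: [-0.1, 0.2, -0.1]
opening: 0.0195
```

```bash
python3 - <<'E'
from h import *
st();c=wcam();crop(c,"pics/w16.png",180,150,400,350,3);W=fish_cloud(c)
p,R,o=pose();T=(W-p)@R*1000
r=rect(W,.4405,-.243,.04,.114,.13);print("handle",r)
E
```

```text
t 23.85 tcp [ 441.1 -243.8   44. ] yaw -3.3 F [-0.1  0.2 -0.1] open 19.5 j [-0.68  0.2   1.83  0.    1.11 -0.62]
handle {'n': 2053, 'c': (440.7, -243.8), 'size': (44.0, 19.7), 'long': -4.3, 'z': 119.4}
```

View pics/w16.png

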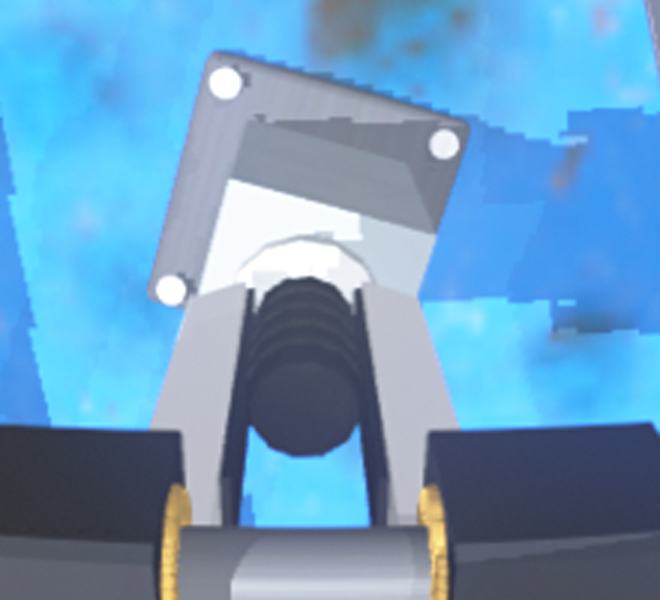

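Emit:
servo_tool(rows=[0, 0, -0.05, 0, 0, 0, -0.1, 0, 0, 0, -0.15, 0, 0, 0, -0.2, 0, 0, 0, -0.2, 0, 0, 0, -0.15, 0, 0, 0, -0.05, 0, 0, 0, 0, 0], squeeze=55)

```text
t: 24.7
eef_pos: [0.4415, -0.2441, 0.1798]
tcp_rot: [1.0, -0.029, 0.001, 0.001]
force: [0.3, -0.9, -2.2]
opening: 0.0196
```

```bash
python3 - <<'E'
from h import *
st();go(586.9,-22.6,180,-3.3);c=wcam();crop(c,"pics/w17.png",180,150,400,350,3)
E
```

```text
t 24.7 tcp [ 441.5 -244.1  179.8] yaw -3.29 F [ 0.3 -0.9 -2.2] open 19.6 j [-0.68  0.04  1.7  -0.    1.4  -0.62]
to (586.9, -22.6, 180, -3.3): units before turn [ 0.883 -1.53  -0.002] | after turn [ 0.883 -1.53  -0.002] turn 0.001
```

View pics/w17.png

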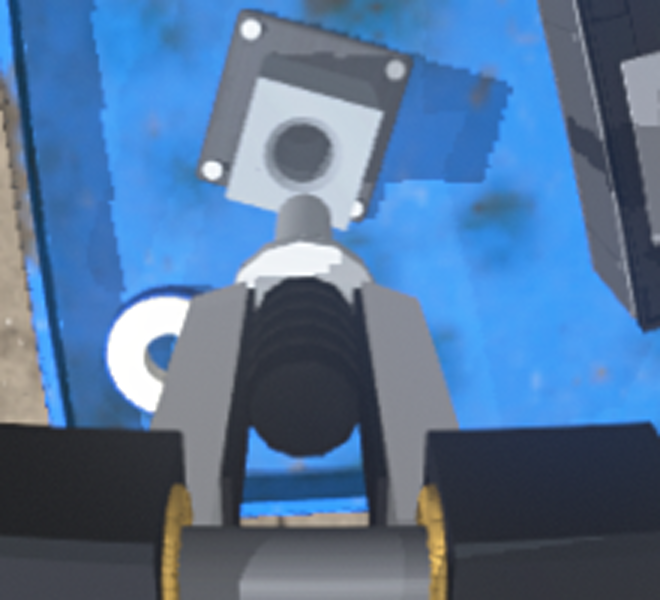

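```bash
python3 - <<'E'
from h import *
c=wcam();W=fish_cloud(c)
g=cv2.cvtColor(c["image"],cv2.COLOR_BGR2GRAY)[180:225,255:305]
m=(W[...,2]<.066)&(np.hypot(W[...,0]-.4415,W[...,1]+.244)<.014)
v,u=np.nonzero(m);print(len(u),u.mean(),v.mean(),u.min(),u.max(),v.min(),v.max())
print(fish_unproj(c,280,200.7,.072)*1000,fish_unproj(c,(u.min()+u.max())/2,(v.min()+v.max())/2,.072)*1000)
print(rect(W,.441,-.244,.04,.066,.08))
E
```

```text
299 281.25083612040135 201.30100334448161 272 291 192 211
[[ 439.40201156 -242.39449252   72.        ]] [[ 440.8832372  -243.31997971   72.        ]]
{'n': 1350, 'c': (441.1, -244.4), 'size': (44.6, 43.2), 'long': 71.0, 'z': 71.3}
```

Emit:
servo_tool(rows=[0.09, -0.15, 0, 0, 0.14, -0.24, 0, 0, 0.14, -0.24, 0, 0, 0.14, -0.24, 0, 0, 0.14, -0.24, 0, 0, 0.12, -0.21, 0, 0, 0.073, -0.14, 0, 0, 0.04, -0.07, 0, 0, 0, 0, 0, 0])

```text
t: 25.7
eef_pos: [0.5857, -0.0211, 0.1769]
tcp_rot: [1.0, -0.028, -0.002, -0.0]
force: [0.6, -1.2, -2.6]
opening: 0.0194
```

```bash
python3 - <<'E'
from h import *
st();go(586.9,-22.6,167,-3.3);c=wcam();cv2.imwrite("pics/w18.png",c["image"]);W=fish_cloud(c)
K=c["intrinsics"]
def proj(P):
    q=c["R"]@P+c["t"];th=np.arctan2(np.hypot(q[0],q[1]),q[2]);f=np.arctan2(q[1],q[0]);return K[0,2]+K[0,0]*th*np.cos(f),K[1,2]+K[0,0]*th*np.sin(f)
ca=np.array([587.8,-6.6,129])/1000;d=np.array([.0576,.9983,0])
for k in(-.048,-.016,.016,.048):print(k,proj(ca+k*d), (ca+k*d)[:2]*1000)
p,R,o=pose();print("drift tip",proj(p+R@np.array([0,0,.034])))
E
```

```text
t 25.7 tcp [585.7 -21.1 176.9] yaw -3.18 F [ 0.6 -1.2 -2.6] open 19.4 j [-0.18  0.23  1.5  -0.    1.42 -0.13]
to (586.9, -22.6, 167, -3.3): units before turn [0.008 0.01  0.066] | after turn [0.008 0.01  0.066] turn 0.021
-0.048 (np.float64(282.7156228678473), np.float64(253.85392727106793)) [585.0352 -54.5184]
-0.016 (np.float64(282.8661237758967), np.float64(218.9585107886002)) [586.8784 -22.5728]
0.016 (np.float64(283.0105136721833), np.float64(181.74435615129724)) [588.7216   9.3728]
0.048 (np.float64(283.14302838381525), np.float64(143.02291646785665)) [590.5648  41.3184]
drift tip (np.float64(280.9595471898782), np.float64(223.66570198390784))
```

View pics/w18.png

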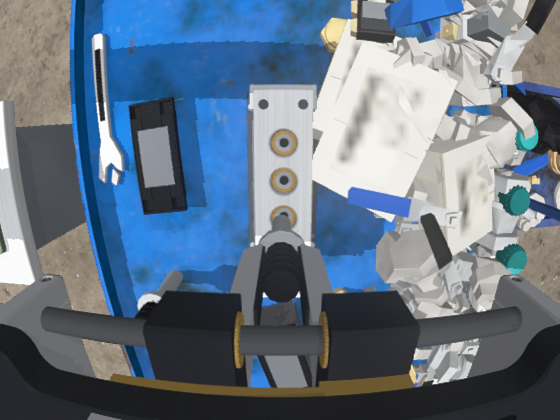

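Emit:
servo_tool(rows=[0.008, 0.01, 0.03, 0, 0, 0, 0.03, 0, 0, 0, 0.03, 0, 0, 0, 0.02, 0, 0, 0, 0, 0])

```text
t: 26.25
eef_pos: [0.5868, -0.0241, 0.1615]
tcp_rot: [1.0, -0.029, -0.001, -0.0]
force: [-0.7, -0.2, -2.3]
opening: 0.0194
```

```bash
python3 - <<'E'
from h import *
st();c=wcam();crop(c,"pics/w19.png",220,90,350,260,4.5)
c=read_camera("side");crop(c,"pics/s19.png",250,150,370,260,6)
E
```

```text
t 26.25 tcp [586.8 -24.1 161.5] yaw -3.34 F [-0.7 -0.2 -2.3] open 19.4 j [-0.19  0.24  1.51 -0.    1.39 -0.13]
```

View pics/w19.png

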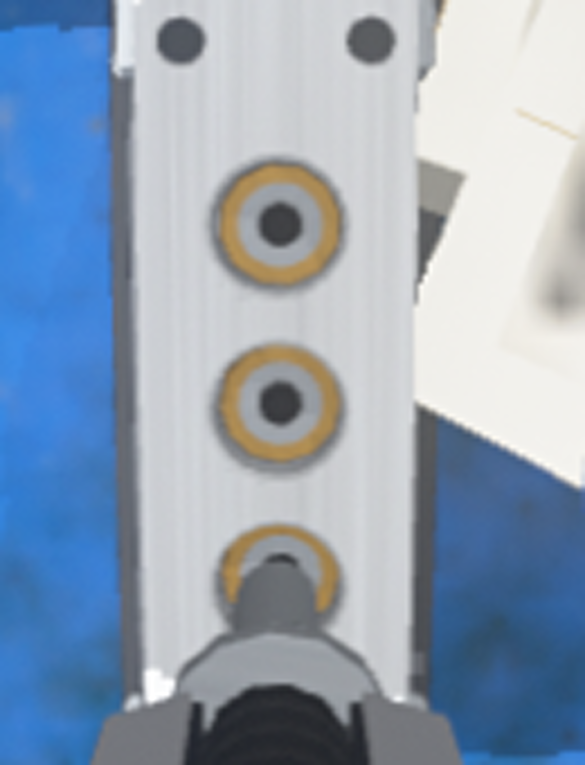

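View pics/s19.png

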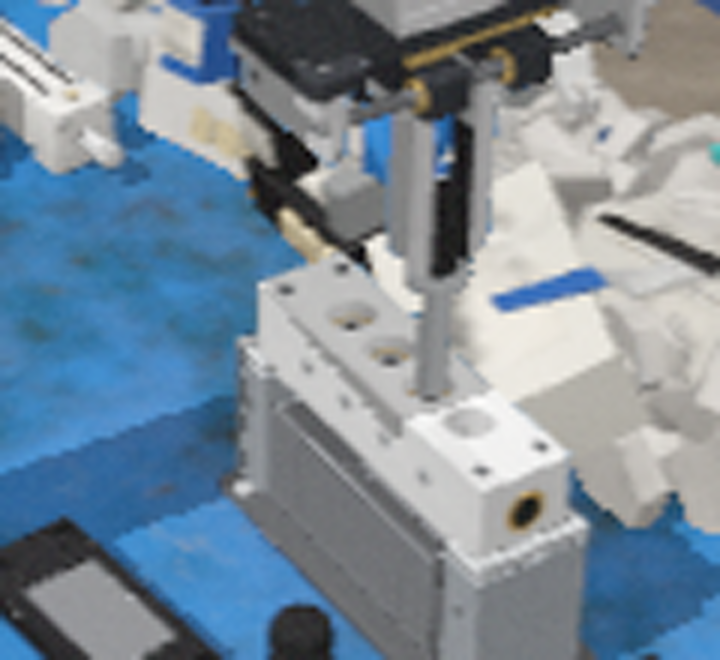

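Emit:
servo_tool(rows=[0, -0.01, 0, 0, 0, 0, 0.02, 0, 0, 0, 0.03, 0, 0, 0, 0, 0])

```text
t: 26.75
eef_pos: [0.5871, -0.0221, 0.1539]
tcp_rot: [1.0, -0.029, -0.001, -0.0]
force: [0.9, -0.1, -2.1]
opening: 0.0192
```

Emit:
servo_tool(rows=[0, 0, 0.03, 0, 0, 0, 0.03, 0, 0, 0, 0.03, 0, 0, 0, 0, 0])

```text
t: 27.15
eef_pos: [0.5872, -0.0222, 0.1401]
tcp_rot: [1.0, -0.029, -0.001, -0.0]
force: [0.0, 0.7, -2.0]
opening: 0.0194
```

Emit:
servo_tool(rows=[0, 0, 0.03, 0, 0, 0, 0.03, 0, 0, 0, 0.02, 0, 0, 0, 0, 0])

```text
t: 27.55
eef_pos: [0.587, -0.0222, 0.1283]
tcp_rot: [1.0, -0.029, -0.001, -0.0]
force: [-0.1, 0.0, -2.5]
opening: 0.0194
```

```bash
python3 - <<'E'
from h import *
st();go(586.9,-22.6,130,-3.3)
E
```

```text
t 27.55 tcp [587.  -22.2 128.3] yaw -3.3 F [-0.1  0.  -2.5] open 19.4 j [-0.19  0.27  1.55  0.    1.33 -0.13]
to (586.9, -22.6, 130, -3.3): units before turn [-0.001  0.003 -0.011] | after turn [-0.001  0.003 -0.011] turn 0.001
```

Emit:
servo_tool(rows=[0, 0, 0.02, 0, 0, 0, 0, 0])

```text
t: 27.75
eef_pos: [0.5874, -0.0223, 0.126]
tcp_rot: [1.0, -0.029, -0.0, -0.0]
force: [-0.1, -0.2, -1.8]
opening: 0.0191
```

Emit:
servo_tool(rows=[0, 0, -0.1, 0, 0, 0, -0.15, 0, 0, 0, -0.1, 0, 0, 0, 0, 0])

```text
t: 28.15
eef_pos: [0.5905, -0.0228, 0.1834]
tcp_rot: [1.0, -0.029, 0.004, 0.001]
force: [0.1, -0.8, -2.1]
opening: 0.0194
```

```bash
python3 - <<'E'
from h import *
st();c=wcam();crop(c,"pics/w20.png",200,70,370,290,3.4);go(588.7,9.5,172,-3.3)
E
```

```text
t 28.15 tcp [590.5 -22.8 183.4] yaw -3.29 F [ 0.1 -0.8 -2.1] open 19.4 j [-0.18  0.22  1.49  0.    1.42 -0.13]
to (588.7, 9.5, 172, -3.3): units before turn [-0.016 -0.213  0.062] | after turn [-0.016 -0.213  0.062] turn 0.000
```

View pics/w20.png

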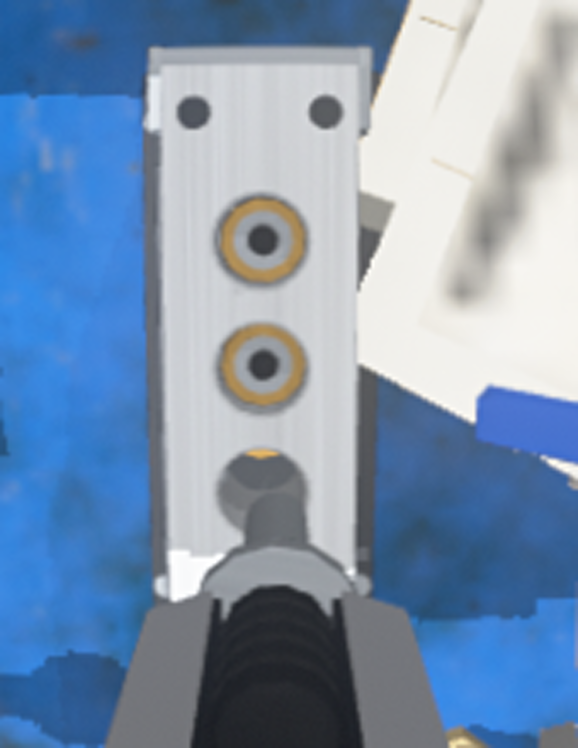

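Emit:
servo_tool(rows=[-0.008, -0.1, 0, 0, -0.008, -0.113, 0, 0, 0, 0, 0, 0, 0, 0, 0.04, 0, 0, 0, 0.04, 0, 0, 0, 0, 0])

```text
t: 28.8
eef_pos: [0.5858, 0.0097, 0.1648]
tcp_rot: [1.0, -0.029, -0.002, -0.0]
force: [-0.4, 0.5, -2.8]
opening: 0.0194
```

```bash
python3 - <<'E'
from h import *
st();go(588.7,9.5,125,-3.3)
E
```

```text
t 28.8 tcp [585.8   9.7 164.8] yaw -3.3 F [-0.4  0.5 -2.8] open 19.4 j [-0.13  0.23  1.51 -0.    1.4  -0.07]
to (588.7, 9.5, 125, -3.3): units before turn [0.021 0.    0.266] | after turn [0.02  0.    0.266] turn -0.001
```

Emit:
servo_tool(rows=[0.018, 0, 0.01, 0, 0, 0, 0.03, 0, 0, 0, 0.03, 0, 0, 0, 0.03, 0, 0, 0, 0.03, 0])

```text
t: 29.3
eef_pos: [0.5899, 0.0095, 0.1476]
tcp_rot: [1.0, -0.029, 0.0, 0.0]
force: [-0.5, 0.9, 0.0]
opening: 0.0188
```

Emit:
servo_tool(rows=[0, 0, 0.03, 0, 0, 0, 0.03, 0, 0, 0, 0.03, 0, 0, 0, 0.03, 0, 0, 0, 0.02, 0, 0, 0, 0, 0])

```text
t: 29.9
eef_pos: [0.5891, 0.0097, 0.1253]
tcp_rot: [1.0, -0.029, -0.001, -0.0]
force: [0.1, -0.0, -2.0]
opening: 0.0192
```

Emit:
servo_tool(rows=[0, 0, -0.06, 0, 0, 0, -0.1, 0, 0, 0, -0.1, 0, 0, 0, -0.07, 0, 0, 0, 0, 0])

```text
t: 30.4
eef_pos: [0.5921, 0.0093, 0.1796]
tcp_rot: [1.0, -0.029, 0.003, 0.0]
force: [0.5, -0.1, -1.6]
opening: 0.0192
```

```bash
python3 - <<'E'
from h import *
st();c=wcam();crop(c,"pics/w21.png",200,70,370,290,3.4);go(590.5,41.4,172,-3.3)
E
```

```text
t 30.4 tcp [592.1   9.3 179.6] yaw -3.29 F [ 0.5 -0.1 -1.6] open 19.2 j [-0.13  0.23  1.49 -0.    1.42 -0.07]
to (590.5, 41.4, 172, -3.3): units before turn [-0.016 -0.213  0.04 ] | after turn [-0.016 -0.213  0.04 ] turn 0.001
```

View pics/w21.png

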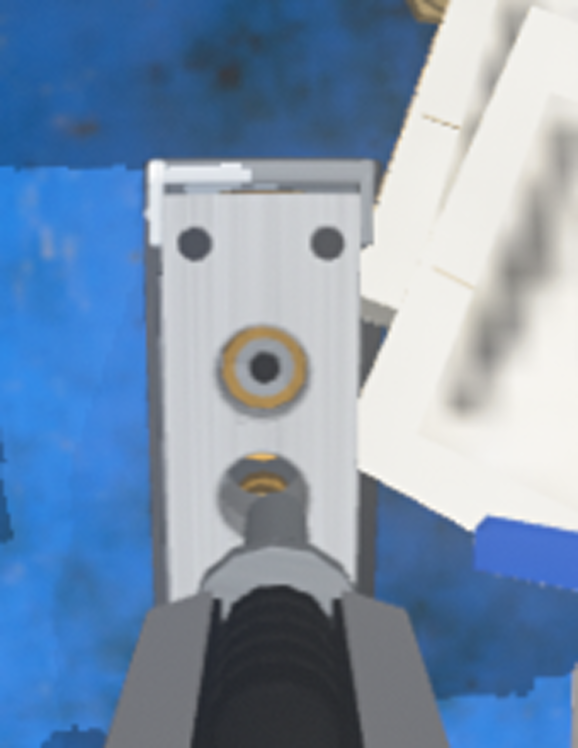

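Emit:
servo_tool(rows=[0, -0.1, 0, 0, 0, -0.113, 0, 0, 0, 0, 0, 0, 0, 0, 0.04, 0, 0, 0, 0.03, 0, 0, 0, 0, 0])

```text
t: 31.05
eef_pos: [0.5905, 0.0414, 0.1637]
tcp_rot: [1.0, -0.029, -0.002, 0.0]
force: [-0.9, 1.2, -2.9]
opening: 0.0191
```

```bash
python3 - <<'E'
from h import *
st();go(590.5,41.4,125,-3.3);c=wcam();crop(c,"pics/w22.png",200,70,370,290,3.4);W=fish_cloud(c);print(rect(W,.5875,-.006,.13,.12,.14))
E
```

```text
t 31.05 tcp [590.5  41.4 163.7] yaw -3.31 F [-0.9  1.2 -2.9] open 19.1 j [-0.08  0.25  1.5  -0.    1.4  -0.02]
to (590.5, 41.4, 125, -3.3): units before turn [ 0.001 -0.     0.258] | after turn [ 0.    -0.     0.258] turn -0.001
{'n': 3716, 'c': (591.1, 53.5), 'size': (64.9, 47.6), 'long': 87.1, 'z': 128.4}
```

View pics/w22.png

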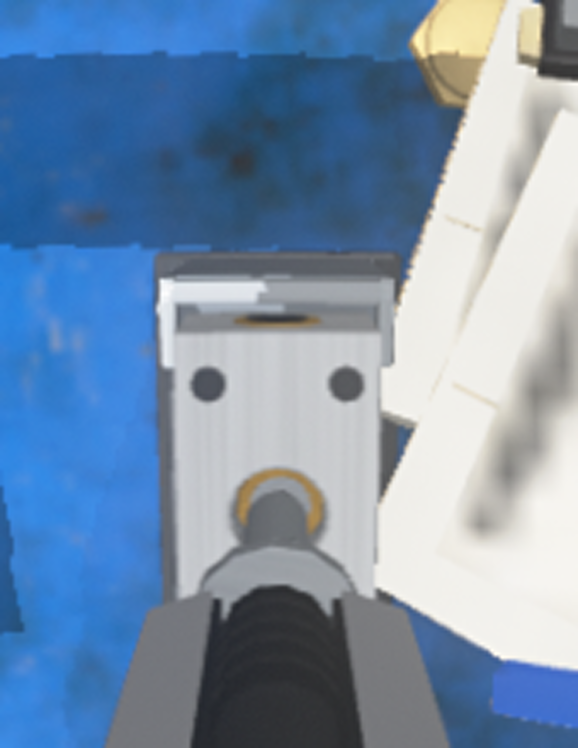

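Aligned over the third cartridge (drift tip at the brass ring, (280,505) in the crop). Push.

Emit:
servo_tool(rows=[0, 0, 0.02, 0, 0, 0, 0.03, 0, 0, 0, 0.03, 0, 0, 0, 0.03, 0, 0, 0, 0.03, 0])

```text
t: 31.6
eef_pos: [0.5918, 0.0414, 0.1445]
tcp_rot: [1.0, -0.029, 0.0, 0.0]
force: [-0.9, -0.1, -0.4]
opening: 0.0193
```

Emit:
servo_tool(rows=[0, 0, 0.03, 0, 0, 0, 0.03, 0, 0, 0, 0.03, 0, 0, 0, 0.03, 0, 0, 0, 0.01, 0, 0, 0, 0, 0])

```text
t: 32.2
eef_pos: [0.5912, 0.0415, 0.1242]
tcp_rot: [1.0, -0.029, -0.001, -0.0]
force: [-0.4, 0.8, -2.0]
opening: 0.0192
```

Emit:
servo_tool(rows=[0, 0, -0.06, 0, 0, 0, -0.1, 0, 0, 0, -0.1, 0, 0, 0, -0.08, 0, 0, 0, 0, 0])

```text
t: 32.7
eef_pos: [0.5941, 0.0413, 0.1799]
tcp_rot: [1.0, -0.029, 0.004, 0.0]
force: [0.6, -0.3, -2.5]
opening: 0.0195
```

```bash
python3 - <<'E'
from h import *
st();go(441.2,-244,180,-3.3)
E
```

```text
t 32.7 tcp [594.1  41.3 179.9] yaw -3.29 F [ 0.6 -0.3 -2.5] open 19.5 j [-0.08  0.23  1.48  0.    1.42 -0.02]
to (441.2, -244, 180, -3.3): units before turn [-0.909  1.958 -0.007] | after turn [-9.080e-01  1.958e+00 -1.000e-03] turn 0.001
```

Emit:
servo_tool(rows=[-0.06, 0.13, 0, 0, -0.115, 0.25, 0, 0, -0.12, 0.26, 0, 0, -0.12, 0.26, 0, 0, -0.12, 0.26, 0, 0, -0.12, 0.26, 0, 0, -0.12, 0.25, 0, 0, -0.08, 0.17, 0, 0, -0.053, 0.118, 0, 0, 0, 0, 0, 0, 0, 0, 0, 0])

```text
t: 33.8
eef_pos: [0.4386, -0.2437, 0.1758]
tcp_rot: [1.0, -0.029, 0.0, -0.0]
force: [0.4, -0.3, -2.2]
opening: 0.0194
```

```bash
python3 - <<'E'
from h import *
st();go(441.3,-243.8,180,-3.3);c=wcam();crop(c,"pics/w23.png",180,130,400,350,3);W=fish_cloud(c)
m=(W[...,2]<.066)&(W[...,2]>-.02)&(np.hypot(W[...,0]-.4415,W[...,1]+.244)<.014)
v,u=np.nonzero(m);print(len(u),u.min(),u.max(),v.min(),v.max(),fish_unproj(c,(u.min()+u.max())/2,(v.min()+v.max())/2,.072)*1000)
print(rect(W,.441,-.244,.04,.066,.08))
c=read_camera("top");crop(c,"pics/t23.png",240,140,450,290,3.8)
c=read_camera("side");crop(c,"pics/s23.png",250,180,370,290,6)
E
```

```text
t 33.8 tcp [ 438.6 -243.7  175.8] yaw -3.36 F [ 0.4 -0.3 -2.2] open 19.4 j [-0.68  0.04  1.71  0.    1.39 -0.62]
to (441.3, -243.8, 180, -3.3): units before turn [ 0.018 -0.    -0.028] | after turn [ 0.018 -0.    -0.028] turn -0.010
303 273 293 192 211 [[ 440.56811963 -243.0430021    72.        ]]
{'n': 1378, 'c': (441.1, -244.2), 'size': (44.5, 43.2), 'long': 70.8, 'z': 71.3}
```

View pics/w23.png

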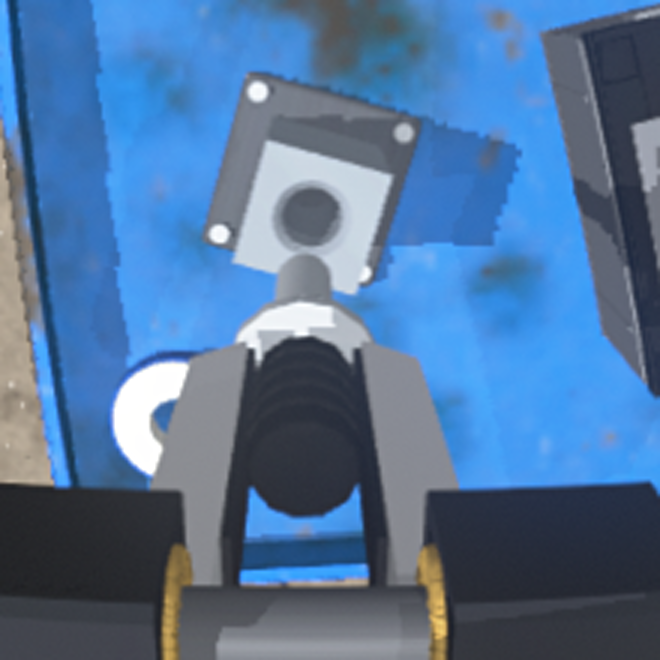

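View pics/t23.png

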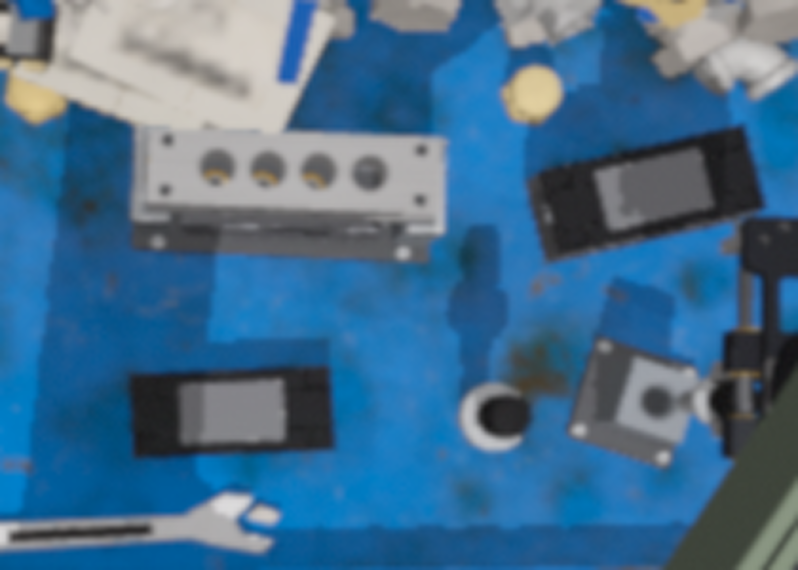

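View pics/s23.png

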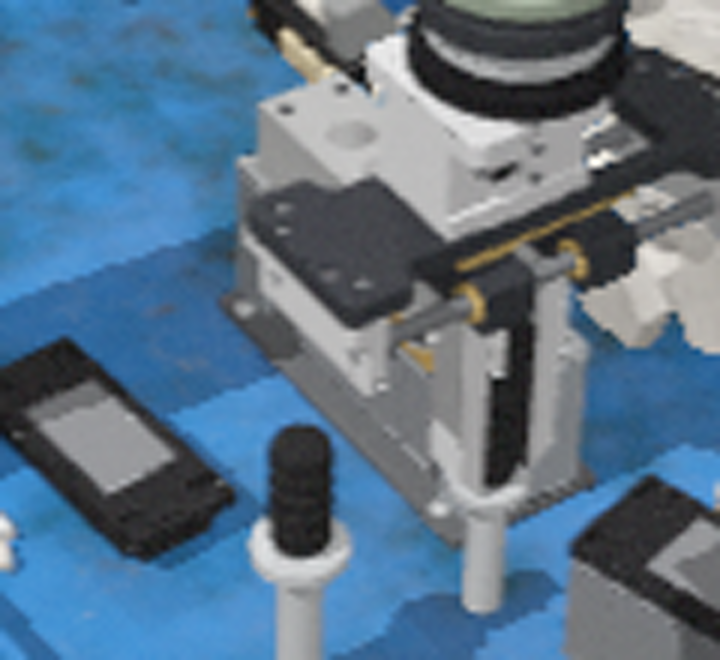

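Emit:
servo_tool(rows=[0.017, 0, 0, 0, 0, 0, 0.1, 0, 0, 0, 0.15, 0, 0, 0, 0.1, 0, 0, 0, 0.05, 0, 0, 0, 0, 0, 0, 0, 0, 0])

```text
t: 34.65
eef_pos: [0.442, -0.2442, 0.1165]
tcp_rot: [1.0, -0.028, 0.0, 0.0]
force: [0.7, -0.6, -1.7]
opening: 0.0191
```

```bash
python3 - <<'E'
from h import *
st();go(441.2,-243.8,44,-3.3);c=wcam();crop(c,"pics/w24.png",180,130,400,350,3)
E
```

```text
t 34.65 tcp [ 442.  -244.2  116.5] yaw -3.26 F [ 0.7 -0.6 -1.7] open 19.1 j [-0.68  0.11  1.77  0.    1.27 -0.62]
to (441.2, -243.8, 44, -3.3): units before turn [-0.006 -0.002  0.483] | after turn [-0.005 -0.002  0.483] turn 0.006
```

View pics/w24.png

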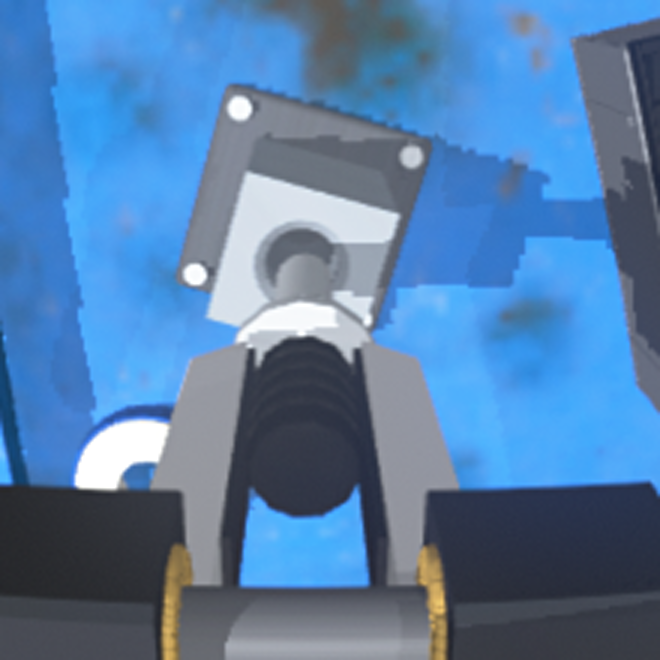

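Tip over the socket mouth ((300,255) in the crop). Lower it.

Emit:
servo_tool(rows=[-0.005, -0.002, 0.04, 0, 0, 0, 0.06, 0, 0, 0, 0.08, 0, 0, 0, 0.08, 0, 0, 0, 0.08, 0, 0, 0, 0.06, 0, 0, 0, 0, 0])

```text
t: 35.4
eef_pos: [0.4391, -0.2426, 0.0537]
tcp_rot: [1.0, -0.029, -0.002, -0.001]
force: [-0.4, -0.5, -2.0]
opening: 0.0191
```

Emit:
servo_tool(rows=[0, 0, 0.04, 0, 0, 0, 0.03, 0, 0, 0, 0, 0])

```text
t: 35.7
eef_pos: [0.4403, -0.2435, 0.0449]
tcp_rot: [1.0, -0.029, -0.0, -0.0]
force: [-0.7, 0.0, -1.6]
opening: 0.0194
```

Emit:
servo_tool(rows=[0, 0, 0.01, 0, 0, 0, 0, 0, 0, 0, 0, 0])

```text
t: 36.0
eef_pos: [0.4408, -0.2439, 0.0441]
tcp_rot: [1.0, -0.029, 0.0, 0.0]
force: [-0.8, 0.2, -1.7]
opening: 0.0194
```

```bash
python3 - <<'E'
from h import *
st()
E
```

```text
t 36.0 tcp [ 440.8 -243.9   44.1] yaw -3.3 F [-0.8  0.2 -1.7] open 19.4 j [-0.68  0.2   1.83 -0.    1.11 -0.62]
```

Emit:
servo_tool(rows=[0, 0, 0.008, 0, 0, 0, 0, 0])

```text
t: 36.2
eef_pos: [0.4408, -0.2439, 0.0439]
tcp_rot: [1.0, -0.029, 0.0, 0.0]
force: [-1.8, 1.2, 4.4]
opening: 0.0193
```

Emit:
servo_tool(rows=[0, 0, 0, 0, 0, 0, 0, 0, 0, 0, 0, 0, 0, 0, 0, 0, 0, 0, 0, 0, 0, 0, 0, 0], hand=-0.4)

```text
t: 36.8
eef_pos: [0.4405, -0.2437, 0.0425]
tcp_rot: [1.0, -0.029, -0.0, -0.0]
force: [-0.1, 0.5, -0.4]
opening: 0.0637
```

Emit:
servo_tool(rows=[0, 0, -0.05, 0, 0, 0, -0.2, 0, 0, 0, -0.3, 0, 0, 0, -0.3, 0, 0, 0, -0.15, 0, 0, 0, 0, 0])

```text
t: 37.4
eef_pos: [0.4434, -0.2459, 0.198]
tcp_rot: [1.0, -0.029, 0.004, 0.003]
force: [0.6, 0.3, 0.5]
opening: 0.0659
```

```bash
python3 - <<'E'
from h import *
st();c=wcam();cv2.imwrite("pics/w25.png",c["image"]);W=fish_cloud(c)
print("handle",rect(W,.441,-.243,.04,.112,.13))
print("lid",rect(W,.437,.032,.1,.018,.03));print("base",rect(W,.578,-.246,.09,.066,.08))
go(588,-6.5,150,-3.3)
E
```

```text
t 37.4 tcp [ 443.4 -245.9  198. ] yaw -3.29 F [0.6 0.3 0.5] open 65.9 j [-0.68  0.03  1.67 -0.    1.43 -0.62]
handle {'n': 359, 'c': (440.3, -243.6), 'size': (19.3, 19.1), 'long': 87.5, 'z': 119.0}
lid {'n': 1029, 'c': (438.8, -23.6), 'size': (58.8, 31.2), 'long': -1.9, 'z': 23.8}
base {'n': 5593, 'c': (579.4, -246.7), 'size': (138.6, 59.3), 'long': -77.7, 'z': 72.1}
to (588, -6.5, 150, -3.3): units before turn [ 0.881 -1.642  0.298] | after turn [ 0.882 -1.641  0.299] turn 0.002
```

View pics/w25.png

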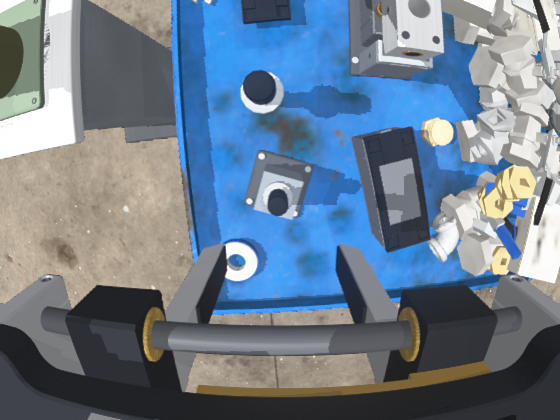

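Emit:
servo_tool(rows=[0.11, -0.205, 0, 0, 0.11, -0.205, 0, 0, 0.11, -0.205, 0, 0, 0.11, -0.205, 0, 0, 0.11, -0.205, 0, 0, 0.11, -0.205, 0, 0, 0.11, -0.205, 0.1, 0, 0.112, -0.206, 0.2, 0, 0, 0, 0, 0, 0, 0, 0, 0])

```text
t: 38.45
eef_pos: [0.5843, -0.0048, 0.1442]
tcp_rot: [1.0, -0.028, -0.003, -0.0]
force: [0.1, 0.0, -0.5]
opening: 0.066
```

```bash
python3 - <<'E'
from h import *
st();c=wcam();cv2.imwrite("pics/w26.png",c["image"]);W=fish_cloud(c)
print("mani",rect(W,.588,-.006,.13,.12,.14))
print("lid",rect(W,.437,.032,.1,.018,.03))
go(588,-6.5,67,-3.3)
E
```

```text
t 38.45 tcp [584.3  -4.8 144.2] yaw -3.2 F [ 0.1  0.  -0.5] open 66.0 j [-0.16  0.25  1.54 -0.    1.36 -0.1 ]
mani {'n': 11521, 'c': (587.8, -3.2), 'size': (177.0, 48.6), 'long': 86.8, 'z': 128.4}
lid {'n': 5797, 'c': (437.6, 31.9), 'size': (138.4, 59.8), 'long': -88.3, 'z': 24.3}
to (588, -6.5, 67, -3.3): units before turn [0.02  0.004 0.526] | after turn [0.018 0.004 0.526] turn 0.004
```

View pics/w26.png

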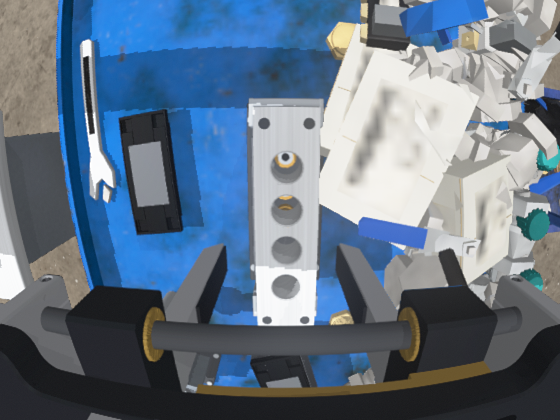

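```bash
python3 - <<'E'
from h import *
c=wcam();W=fish_cloud(c)
for u,v in((287,155),(280,157),(287,150),(293,157),(286,201),(286,207),(283,203)): print(u,v,(W[v,u]*1000).round())
crop(c,"pics/w26c.png",240,90,330,310,3)
E
```

```text
287 155 [593.  42.  45.]
280 157 [587.  40.  46.]
287 150 [593.  53. 127.]
293 157 [599.  40.  47.]
286 201 [590. -11.  17.]
286 207 [590. -13.  35.]
283 203 [587. -12.  22.]
```

Emit:
servo_tool(rows=[0.018, 0.004, 0.05, 0, 0, 0, 0.15, 0, 0, 0, 0.15, 0, 0, 0, 0.13, 0, 0, 0, 0.046, 0, 0, 0, 0, 0])

```text
t: 39.15
eef_pos: [0.5886, -0.007, 0.068]
tcp_rot: [1.0, -0.029, -0.001, -0.0]
force: [-0.2, 0.8, -0.4]
opening: 0.0658
```

Emit:
servo_tool(rows=[0, 0, 0, 0, 0, 0, 0, 0, 0, 0, 0, 0, 0, 0, 0, 0, 0, 0, 0, 0], hand=1, squeeze=50)

```text
t: 39.65
eef_pos: [0.589, -0.0065, 0.07]
tcp_rot: [1.0, -0.029, -0.0, 0.0]
force: [-3.5, -1.6, 5.7]
opening: 0.0475
```

```bash
python3 - <<'E'
from h import *
st()
E
```

```text
t 39.65 tcp [589.   -6.5  70. ] yaw -3.28 F [-3.5 -1.6  5.7] open 47.5 j [-0.16  0.33  1.6  -0.    1.21 -0.1 ]
```

Emit:
servo_tool(rows=[0, 0, -0.03, 0, 0, 0, -0.06, 0, 0, 0, -0.12, 0, 0, 0, -0.1, 0, 0, 0, 0, 0])

```text
t: 40.15
eef_pos: [0.5921, -0.0066, 0.1183]
tcp_rot: [1.0, -0.029, 0.003, 0.0]
force: [1.2, 0.3, -5.3]
opening: 0.0474
```

```bash
python3 - <<'E'
from h import *
st();go(586,250,110,-13.7);c=read_camera("top");crop(c,"pics/t27.png",240,140,450,290,3.8)
E
```

```text
t 40.15 tcp [592.1  -6.6 118.3] yaw -3.29 F [ 1.2  0.3 -5.3] open 47.4 j [-0.16  0.28  1.56  0.    1.3  -0.1 ]
to (586, 250, 110, -13.7): units before turn [-0.139 -1.706  0.053] | after turn [-0.445 -1.652  0.055] turn 1.734
```

View pics/t27.png

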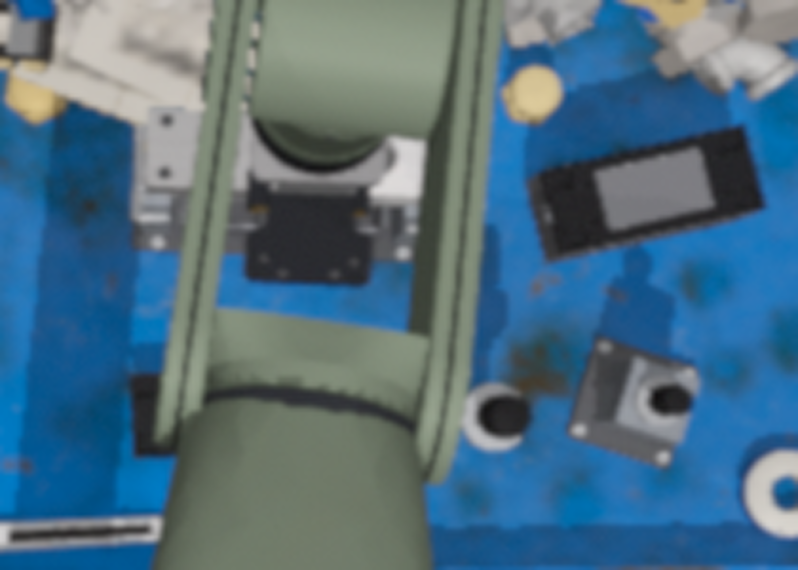

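Emit:
servo_tool(rows=[0, 0, 0, 0.867, 0, 0, 0, 0.867, -0.03, -0.1, 0, 0, -0.05, -0.2, 0, 0, -0.07, -0.26, 0, 0, -0.07, -0.26, 0, 0, -0.07, -0.26, 0, 0, -0.06, -0.24, 0, 0, -0.05, -0.18, 0, 0, -0.03, -0.1, 0, 0, -0.015, -0.052, 0, 0, 0, 0, 0, 0])

```text
t: 41.4
eef_pos: [0.5827, 0.2508, 0.1147]
tcp_rot: [0.993, -0.118, -0.0, 0.0]
force: [-0.1, -1.2, -5.6]
opening: 0.0478
```

Emit:
servo_tool(rows=[0, 0, 0.1, 0, 0, 0, 0.2, 0, 0, 0, 0.2, 0, 0, 0, 0.15, 0, 0, 0, 0.08, 0, 0, 0, 0, 0])

```text
t: 42.0
eef_pos: [0.5809, 0.2482, 0.0025]
tcp_rot: [0.993, -0.12, -0.003, 0.001]
force: [-1.1, -0.5, -6.6]
opening: 0.0475
```

```bash
python3 - <<'E'
from h import *
st();go(586,252,-14,-13.7)
E
```

```text
t 42.0 tcp [580.9 248.2   2.5] yaw -13.79 F [-1.1 -0.5 -6.6] open 47.5 j [ 0.27  0.5   1.52 -0.    1.13  0.51]
to (586, 252, -14, -13.7): units before turn [ 0.028 -0.033  0.11 ] | after turn [ 0.027 -0.033  0.11 ] turn -0.014
```

Emit:
servo_tool(rows=[0, 0, 0.05, 0, 0, 0, 0.03, 0, 0, 0, 0.015, 0, 0, 0, 0, 0])

```text
t: 42.4
eef_pos: [0.5835, 0.2503, -0.0082]
tcp_rot: [0.993, -0.119, 0.0, -0.0]
force: [0.3, 0.3, -5.6]
opening: 0.0476
```

Emit:
servo_tool(rows=[0, 0, 0.01, 0, 0, 0, 0, 0])

```text
t: 42.6
eef_pos: [0.5834, 0.2504, -0.0098]
tcp_rot: [0.993, -0.119, 0.0, -0.0]
force: [-0.7, 0.2, -6.7]
opening: 0.0475
```

Emit:
servo_tool(rows=[0, 0, 0.01, 0, 0, 0, 0, 0])

```text
t: 42.8
eef_pos: [0.5832, 0.2502, -0.0116]
tcp_rot: [0.993, -0.119, -0.0, 0.0]
force: [-0.7, 0.0, -5.6]
opening: 0.0475
```

Emit:
servo_tool(rows=[0, 0, 0.01, 0, 0, 0, 0.01, 0, 0, 0, 0, 0])

```text
t: 43.1
eef_pos: [0.5835, 0.2503, -0.0139]
tcp_rot: [0.993, -0.119, 0.0, -0.0]
force: [-1.7, 0.1, -1.6]
opening: 0.0473
```

Emit:
servo_tool(rows=[0, 0, 0.008, 0, 0, 0, 0, 0])

```text
t: 43.3
eef_pos: [0.5835, 0.2503, -0.0139]
tcp_rot: [0.993, -0.119, 0.0, -0.0]
force: [-3.6, -2.0, 5.1]
opening: 0.0473
```

Seated. Release, rise and go back to the tub in the stand.

Emit:
servo_tool(rows=[0, 0, 0, 0, 0, 0, 0, 0, 0, 0, 0, 0, 0, 0, 0, 0], hand=-0.5)

```text
t: 43.7
eef_pos: [0.5838, 0.2504, -0.0155]
tcp_rot: [0.993, -0.119, 0.0, -0.0]
force: [-0.1, 0.7, -0.2]
opening: 0.0703
```

Emit:
servo_tool(rows=[0, 0, -0.05, 0, 0, 0, -0.2, 0, 0, 0, -0.3, 0, 0, 0, -0.3, 0, 0, 0, -0.2, 0, 0, 0, 0, 0])

```text
t: 44.3
eef_pos: [0.588, 0.2516, 0.1494]
tcp_rot: [0.993, -0.119, 0.006, -0.003]
force: [-0.5, -0.1, 1.5]
opening: 0.0706
```

```bash
python3 - <<'E'
from h import *
st();go(584.8,-43,150,-3.3);c=wcam();cv2.imwrite("pics/w28.png",c["image"]);W=fish_cloud(c);print(rect(W,.584,.25,.12,.038,.055))
E
```

```text
t 44.3 tcp [588.  251.6 149.4] yaw -13.7 F [-0.5 -0.1  1.5] open 70.6 j [0.27 0.34 1.4  0.   1.38 0.51]
to (584.8, -43, 150, -3.3): units before turn [ 0.444  1.913 -0.011] | after turn [ 0.092  1.962 -0.004] turn -1.733
{'n': 6600, 'c': (583.1, 250.3), 'size': (183.7, 48.3), 'long': 76.2, 'z': 44.4}
```

View pics/w28.png

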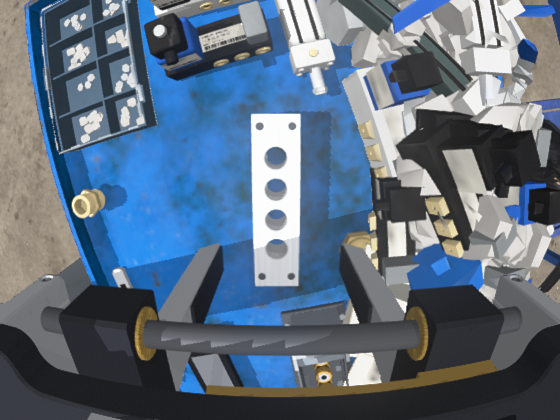

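Emit:
servo_tool(rows=[0, 0, 0, -0.867, 0, 0, 0, -0.866, 0.01, 0.2, 0, 0, 0.01, 0.3, 0, 0, 0.01, 0.3, 0, 0, 0.01, 0.3, 0, 0, 0.01, 0.3, 0, 0, 0.015, 0.25, 0, 0, 0, 0.15, 0, 0, 0, 0, 0, 0, 0, 0, 0, 0])

```text
t: 45.45
eef_pos: [0.5762, -0.0196, 0.14]
tcp_rot: [1.0, -0.029, -0.002, -0.001]
force: [-0.2, 0.3, 0.3]
opening: 0.0704
```

```bash
python3 - <<'E'
from h import *
st();c=wcam();cv2.imwrite("pics/w29.png",c["image"]);W=fish_cloud(c);p,R,o=pose();T=(W-p)@R*1000
print("tub",rect(W,.588,-.0065,.078,.066,.0755));print("lid",rect(W,.437,.032,.1,.018,.03))
a=np.radians(-3.3);S=np.array([[np.cos(a),-np.sin(a)],[np.sin(a),np.cos(a)]])
L=(W[...,:2]*1000-[588,-6.5])@S
m=(W[...,2]>.064)&(W[...,2]<.078)&(abs(L[...,0])<45)&(abs(L[...,1])<80)
for y in(-50,-30,-10,10,30,50):
    k=L[m&(abs(L[...,1]-y)<3)];print(y,k[:,0].min().round(1),k[:,0].max().round(1))
k=L[m&(abs(L[...,0])<15)];print("y",k[:,1].min(),k[:,1].max()); h=np.histogram(k[:,1],np.arange(-80,81,4));print(h[0])
E
```

```text
t 45.45 tcp [576.2 -19.6 140. ] yaw -3.37 F [-0.2  0.3  0.3] open 70.4 j [-0.18  0.24  1.56  0.    1.35 -0.13]
tub {'n': 2816, 'c': (597.8, -5.5), 'size': (141.9, 84.9), 'long': 85.5, 'z': 71.1}
lid {'n': 6112, 'c': (437.6, 31.7), 'size': (138.8, 59.4), 'long': -88.4, 'z': 24.3}
-50 -30.4 28.5
-30 -30.0 28.6
-10 -30.6 27.9
10 -30.2 44.7
30 -30.9 45.0
50 -31.8 45.0
y -76.13309302655188 76.24921166965449
[  7 196  18  75 143   2   0   0   0   0   0   0   0   0   0   0   0   0
   0   0   0   0   0   0   0   0   0   0   0   0   0   0   0   0   0   4
  95 101  25  26]
```

View pics/w29.png

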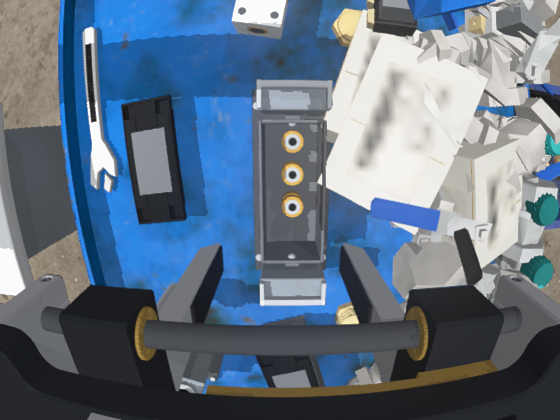

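```bash
cat > tubfit.py <<'E'
from h import *
def tub_y(c,cx,cy,yaw,zr=.072,dz=.004):
    W=fish_cloud(c);a=np.radians(yaw);S=np.array([[np.cos(a),-np.sin(a)],[np.sin(a),np.cos(a)]])
    L=(W[...,:2]*1000-[cx,cy])@S
    m=(abs(W[...,2]-zr)<dz)&(abs(L[...,0])>14)&(abs(L[...,0])<25)&(abs(L[...,1])>58)&(abs(L[...,1])<75)
    for s in(1,-1):
        k=L[m&(s*L[...,1]>0)][:,1]; print("end",s,len(k),np.percentile(k,[2,10,50,90,98]).round(1))
E
python3 - <<'E'
from tubfit import *
c=wcam();tub_y(c,587.3,-5.4,-3.3)
crop(c,"pics/w29c.png",240,100,345,280,4)
E
```

```text
end 1 77 [65.1 65.1 66.1 67.1 70.9]
end -1 81 [-65.8 -65.5 -64.1 -63.6 -63.3]
```

View pics/w29c.png

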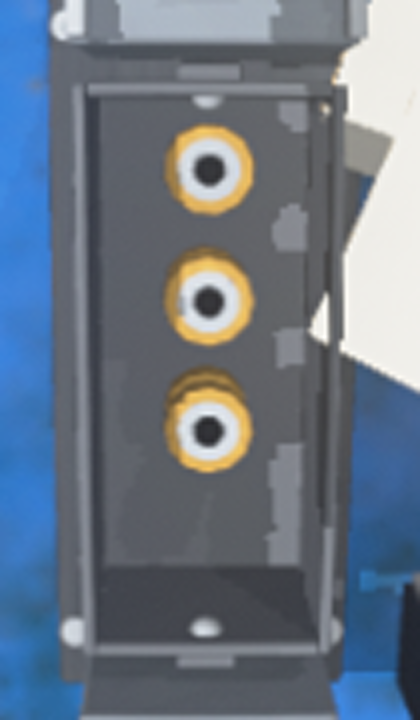

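```bash
python3 - <<'E'
from h import *
go(438,32,80,1.6)
E
```

```text
to (438, 32, 80, 1.6): units before turn [-0.942 -0.284  0.407] | after turn [-0.915 -0.363  0.405] turn -0.806
```

Emit:
servo_tool(rows=[0, 0, 0, -0.806, -0.1, -0.05, 0, 0, -0.2, -0.08, 0, 0, -0.25, -0.09, 0, 0, -0.2, -0.08, 0.1, 0, -0.1, -0.04, 0.15, 0, -0.065, -0.023, 0.15, 0, 0, 0, 0, 0, 0, 0, 0, 0], hand=-1)

```text
t: 46.45
eef_pos: [0.439, 0.0317, 0.082]
tcp_rot: [1.0, 0.014, 0.0, -0.0]
force: [0.4, -1.0, -0.6]
opening: 0.0943
```

```bash
python3 - <<'E'
from h import *
st();c=wcam();cv2.imwrite("pics/w30.png",c["image"]);W=fish_cloud(c);p,R,o=pose();T=(W-p)@R*1000
print("lid",rect(W,.437,.032,.1,.018,.03));go(438,32,-26,1.6)
m=(W[...,2]>.019)&(W[...,2]<.03)&(abs(T[...,0])<45)&(abs(T[...,1])<90)
for y in(-60,-40,-20,0,20):
    k=T[m&(abs(T[...,1]-y)<3)];print(y,k[:,0].min().round(1),k[:,0].max().round(1))
k=T[m&(abs(T[...,0])<22)];print(k[:,1].min(),k[:,1].max())
E
```

```text
t 46.45 tcp [439.   31.7  82. ] yaw 1.64 F [ 0.4 -1.  -0.6] open 94.3 j [-0.13  0.01  1.95  0.    1.18 -0.15]
lid {'n': 9734, 'c': (437.4, 31.6), 'size': (138.4, 58.2), 'long': -88.3, 'z': 24.4}
to (438, 32, -26, 1.6): units before turn [-0.016 -0.005  0.726] | after turn [-0.015 -0.005  0.726] turn 0.001
-60 -32.1 25.4
-40 -31.5 25.7
-20 -31.2 25.3
0 -31.7 25.7
20 -31.3 25.4
-69.53412308992966 68.79284722679195
```

View pics/w30.png

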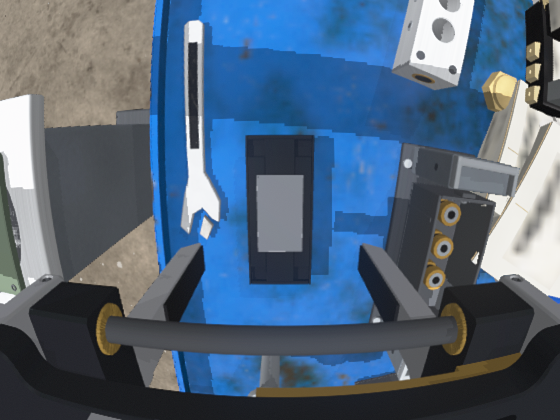

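```bash
python3 - <<'E'
from h import *
c=wcam();W=fish_cloud(c)
for u,v in((187,230),(215,220),(219,212),(200,200),(208,236)): print((W[v,u]*1000).round())
E
```

```text
[350.   8.   8.]
[378.  19.   7.]
[380.  25.   1.]
[364.  38.   7.]
[368.  -0.  -1.]
```

Emit:
servo_tool(rows=[-0.014, -0.002, 0, 0, 0, 0, 0, 0, 0, 0, 0.1, 0, 0, 0, 0.2, 0, 0, 0, 0.2, 0, 0, 0, 0.15, 0, 0, 0, 0.07, 0, 0, 0, 0, 0], hand=-0.62)

```text
t: 47.35
eef_pos: [0.4356, 0.0311, -0.0272]
tcp_rot: [1.0, 0.013, -0.001, -0.0]
force: [-1.0, 0.7, 0.2]
opening: 0.0762
```

```bash
python3 - <<'E'
from h import *
st();go(437,32,-26,1.6)
E
```

```text
t 47.35 tcp [435.6  31.1 -27.2] yaw 1.52 F [-1.   0.7  0.2] open 76.2 j [-0.13  0.19  2.02  0.    0.93 -0.15]
to (437, 32, -26, 1.6): units before turn [ 0.009 -0.006 -0.008] | after turn [ 0.009 -0.005 -0.008] turn -0.014
```

Emit:
servo_tool(rows=[0, 0, 0, 0, 0, 0, 0, 0, 0, 0, 0, 0, 0, 0, 0, 0, 0, 0, 0, 0, 0, 0, 0, 0], hand=1, squeeze=30)

```text
t: 47.95
eef_pos: [0.4382, 0.0309, -0.025]
tcp_rot: [1.0, 0.013, 0.001, 0.0]
force: [0.1, -0.1, 5.7]
opening: 0.0581
```

```bash
python3 - <<'E'
from h import *
st();c=wcam();cv2.imwrite("pics/w31.png",c["image"]);W=fish_cloud(c);p,R,o=pose();T=(W-p)@R*1000
m=(W[...,2]>.014)&(W[...,2]<.03)&(abs(T[...,0])<22)&(T[...,1]<10)&(T[...,1]>-90)
k=T[m];print("far end",k[:,1].min(),k[:,2].mean())
E
```

```text
t 47.95 tcp [438.2  30.9 -25. ] yaw 1.53 F [ 0.1 -0.1  5.7] open 58.1 j [-0.13  0.19  2.02 -0.    0.93 -0.15]
far end -70.10753431870664 -49.12078958782055
```

View pics/w31.png

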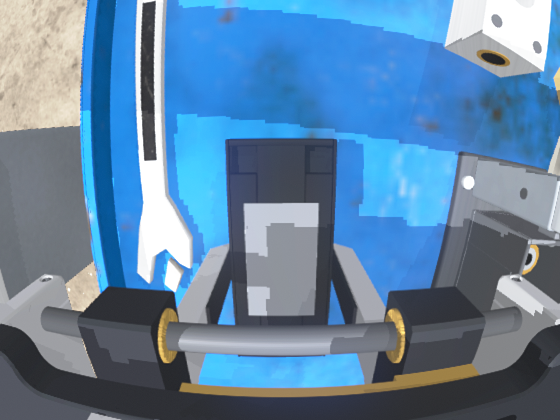

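Emit:
servo_tool(rows=[0, 0, -0.05, 0, 0, 0, -0.15, 0, 0, 0, -0.25, 0, 0, 0, -0.25, 0, 0, 0, -0.13, 0.4, 0, 0, 0, 0.4, 0, 0, 0, 0, 0, 0, 0, 0])

```text
t: 48.8
eef_pos: [0.4358, 0.0312, 0.0978]
tcp_rot: [1.0, -0.028, -0.001, -0.0]
force: [0.3, -0.2, -1.7]
opening: 0.0572
```

```bash
python3 - <<'E'
from h import *
st();go(587.3,-5.5,100,-3.3)
E
```

```text
t 48.8 tcp [435.8  31.2  97.8] yaw -3.21 F [ 0.3 -0.2 -1.7] open 57.2 j [-0.13 -0.02  1.94 -0.    1.22 -0.07]
to (587.3, -5.5, 100, -3.3): units before turn [ 1.022  0.188 -0.016] | after turn [ 1.023  0.186 -0.015] turn 0.014
```

Emit:
servo_tool(rows=[0.1, 0.02, 0, 0, 0.2, 0.04, 0, 0, 0.25, 0.045, 0, 0, 0.2, 0.035, 0, 0, 0.15, 0.025, 0, 0, 0.08, 0.015, 0, 0, 0.042, 0.007, 0, 0, 0, 0, 0, 0, 0, 0, 0, 0])

```text
t: 49.7
eef_pos: [0.587, -0.0053, 0.0975]
tcp_rot: [1.0, -0.028, -0.001, -0.0]
force: [0.6, 0.1, -0.8]
opening: 0.0574
```

```bash
python3 - <<'E'
from tubfit import *
st();go(587.3,-5.5,60,-3.3);c=wcam();cv2.imwrite("pics/w32.png",c["image"])
E
```

```text
t 49.7 tcp [587.   -5.3  97.5] yaw -3.24 F [ 0.6  0.1 -0.8] open 57.4 j [-0.16  0.3   1.58  0.    1.27 -0.1 ]
to (587.3, -5.5, 60, -3.3): units before turn [0.003 0.001 0.25 ] | after turn [0.002 0.001 0.25 ] turn 0.010
```

View pics/w32.png

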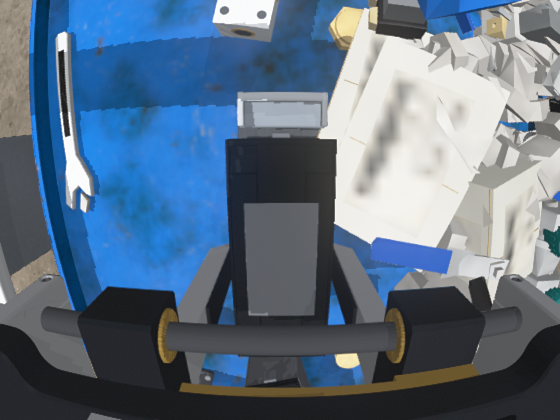

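Emit:
servo_tool(rows=[0.002, 0.001, 0.08, 0.01, 0, 0, 0.12, 0, 0, 0, 0.08, 0, 0, 0, 0.02, 0, 0, 0, 0, 0, 0, 0, 0, 0])

```text
t: 50.35
eef_pos: [0.5889, -0.0058, 0.0538]
tcp_rot: [1.0, -0.029, 0.0, 0.0]
force: [0.8, 0.2, -0.6]
opening: 0.0576
```

```bash
python3 - <<'E'
from tubfit import *
st();go(587.3,-5.5,44,-3.3);c=wcam();crop(c,"pics/w33.png",180,60,380,260,3);W=fish_cloud(c);p,R,o=pose();T=(W-p)@R*1000
# far lid edge and boss edge
for nm,z0,z1 in(("lid",.09,.108),("tub",.066,.077)):
    m=(W[...,2]>z0)&(W[...,2]<z1)&(abs(T[...,0])<12)&(T[...,1]<-40)&(T[...,1]>-80)
    k=T[m];print(nm,len(k),k[:,1].min() if len(k) else None)
s=read_camera("side");crop(s,"pics/s33.png",250,170,370,270,6)
E
```

```text
t 50.35 tcp [588.9  -5.8  53.8] yaw -3.32 F [ 0.8  0.2 -0.6] open 57.6 j [-0.16  0.35  1.61  0.    1.18 -0.1 ]
to (587.3, -5.5, 44, -3.3): units before turn [-0.011 -0.002  0.065] | after turn [-0.011 -0.002  0.065] turn -0.004
lid 2633 -70.14198993321592
tub 106 -72.0006191347866
```

View pics/w33.png

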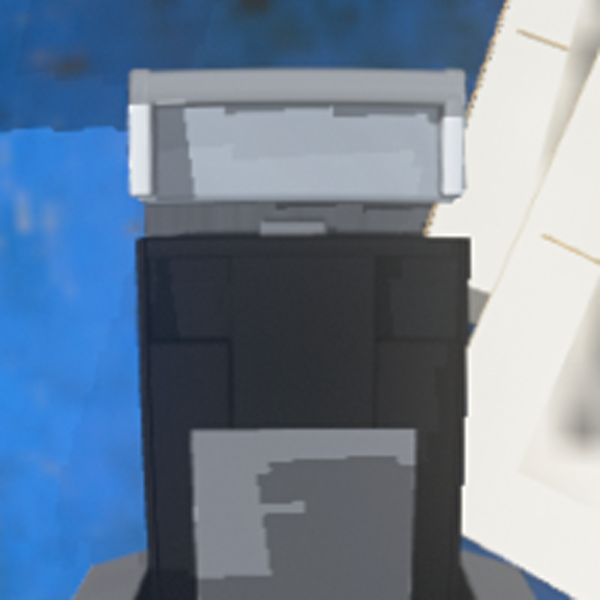

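View pics/s33.png

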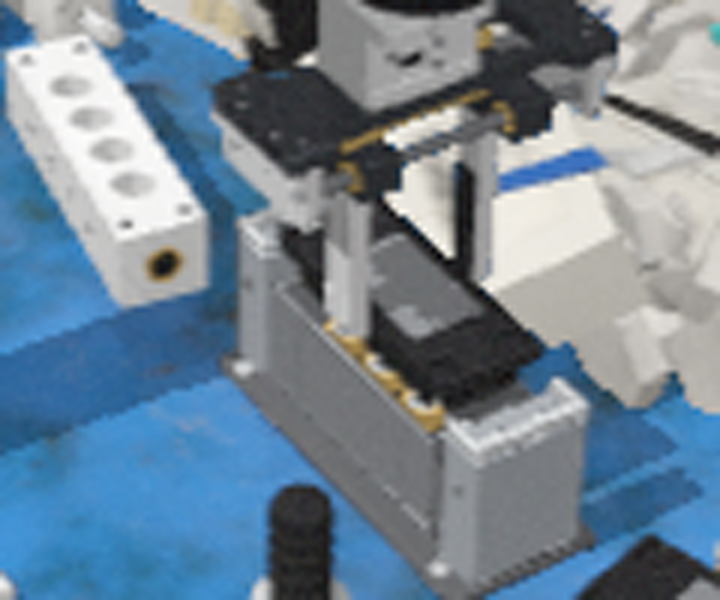

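Emit:
servo_tool(rows=[-0.011, 0, 0, 0, 0, 0, 0, 0, 0, 0, 0, 0])

```text
t: 50.75
eef_pos: [0.5869, -0.0057, 0.0536]
tcp_rot: [1.0, -0.029, 0.0, 0.0]
force: [-1.2, -0.5, -0.8]
opening: 0.0578
```

```bash
python3 - <<'E'
from tubfit import *
st();c=wcam();W=fish_cloud(c);p,R,o=pose();T=(W-p)@R*1000
m=(W[...,2]>.066)&(W[...,2]<.077)&(abs(T[...,0])<12)&(T[...,1]<-70)&(T[...,1]>-73.5)
k=T[m];print("boss x",k[:,0].min(),k[:,0].max(),k[:,0].mean())
m=(W[...,2]>.09)&(W[...,2]<.108)&(abs(T[...,0])<40)&(T[...,1]<-30)&(T[...,1]>-68)
k=T[m];print("lid x",k[:,0].min(),k[:,0].max())
E
```

```text
t 50.75 tcp [586.9  -5.7  53.6] yaw -3.32 F [-1.2 -0.5 -0.8] open 57.8 j [-0.16  0.35  1.62  0.    1.18 -0.1 ]
boss x -6.969142140513435 5.949298981026825 -0.3398680112551824
lid x -29.766963493937286 28.851624632127738
```

Emit:
servo_tool(rows=[0, 0, 0.03, 0, 0, 0, 0.03, 0, 0, 0, 0, 0])

```text
t: 51.1
eef_pos: [0.5858, -0.0056, 0.0431]
tcp_rot: [1.0, -0.029, -0.001, -0.0]
force: [-0.9, 1.5, -1.7]
opening: 0.0579
```

Emit:
servo_tool(rows=[0, 0, 0.015, 0, 0, 0, 0.01, 0, 0, 0, 0, 0])

```text
t: 51.4
eef_pos: [0.5867, -0.0056, 0.0403]
tcp_rot: [1.0, -0.029, -0.0, -0.0]
force: [-0.3, -0.8, -1.4]
opening: 0.0576
```

Emit:
servo_tool(rows=[0, 0, 0.01, 0, 0, 0, 0, 0])

```text
t: 51.6
eef_pos: [0.5873, -0.0057, 0.0396]
tcp_rot: [1.0, -0.029, 0.0, 0.0]
force: [-1.2, 0.5, 1.8]
opening: 0.0573
```

```bash
python3 - <<'E'
from tubfit import *
st();c=wcam();W=fish_cloud(c);p,R,o=pose();T=(W-p)@R*1000
m=(abs(T[...,0])<20)&(T[...,1]<-30)&(T[...,1]>-55);print("lid top z",np.median(W[m][:,2]))
s=read_camera("side");crop(s,"pics/s34.png",250,170,370,270,6)
E
```

```text
t 51.6 tcp [587.3  -5.7  39.6] yaw -3.33 F [-1.2  0.5  1.8] open 57.3 j [-0.16  0.36  1.62  0.    1.15 -0.1 ]
lid top z 0.08880191053722312
```

View pics/s34.png

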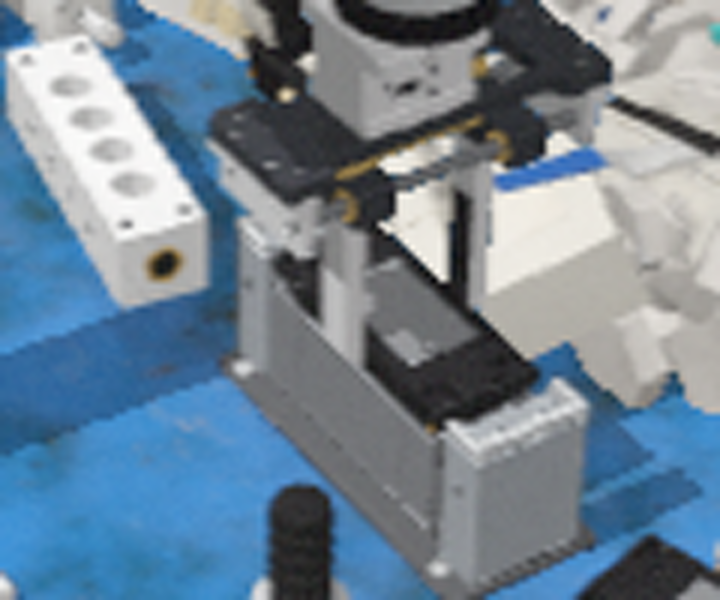

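Emit:
servo_tool(rows=[0, 0, 0, 0, 0, 0, 0, 0, 0, 0, 0, 0], hand=-0.6)

```text
t: 52.0
eef_pos: [0.5867, -0.0057, 0.0389]
tcp_rot: [1.0, -0.029, -0.0, -0.0]
force: [0.2, 1.6, -0.4]
opening: 0.074
```

Emit:
servo_tool(rows=[0, 0, -0.05, 0, 0, 0, -0.15, 0, 0, 0, -0.15, 0, 0, 0, 0, 0])

```text
t: 52.4
eef_pos: [0.5903, -0.0062, 0.0958]
tcp_rot: [1.0, -0.029, 0.004, 0.001]
force: [-0.4, 0.1, 0.1]
opening: 0.0753
```

Emit:
servo_tool(rows=[0, 0, 0, 0, 0, 0, 0, 0, 0, 0, 0, 0, 0, 0, 0, 0, 0, 0, 0, 0, 0, 0, 0, 0, 0, 0, 0, 0, 0, 0, 0, 0, 0, 0, 0, 0, 0, 0, 0, 0, 0, 0, 0, 0], hand=1)

```text
t: 53.5
eef_pos: [0.5868, -0.0057, 0.0916]
tcp_rot: [1.0, -0.029, 0.0, -0.0]
force: [0.6, -0.9, -0.7]
opening: 0.0006
```

```bash
python3 - <<'E'
from tubfit import *
st();go(587.4,-4.7,60,-3.3);c=wcam();cv2.imwrite("pics/w35.png",c["image"]);W=fish_cloud(c);print(rect(W,.5873,-.005,.08,.082,.096))
E
```

```text
t 53.5 tcp [586.8  -5.7  91.6] yaw -3.33 F [ 0.6 -0.9 -0.7] open 0.6 j [-0.16  0.3   1.59  0.    1.25 -0.1 ]
to (587.4, -4.7, 60, -3.3): units before turn [ 0.003 -0.007  0.211] | after turn [ 0.003 -0.007  0.211] turn -0.005
{'n': 10402, 'c': (587.8, 5.6), 'size': (117.0, 58.4), 'long': 86.8, 'z': 89.0}
```

View pics/w35.png

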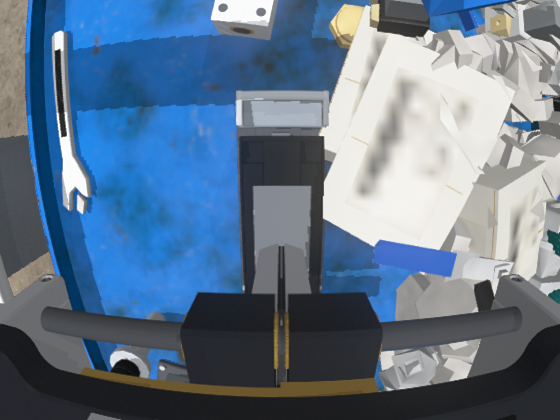

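Emit:
servo_tool(rows=[0.003, -0.007, 0.08, 0, 0, 0, 0.1, 0, 0, 0, 0.05, 0, 0, 0, 0, 0])

```text
t: 53.95
eef_pos: [0.585, -0.0043, 0.0542]
tcp_rot: [1.0, -0.029, -0.003, -0.0]
force: [0.3, 0.9, -0.8]
opening: 0.0008
```

Emit:
servo_tool(rows=[0, 0, 0.015, 0, 0, 0, 0.01, 0, 0, 0, 0, 0])

```text
t: 54.25
eef_pos: [0.5876, -0.0047, 0.0535]
tcp_rot: [1.0, -0.029, 0.0, 0.0]
force: [-0.4, 0.6, 0.8]
opening: 0.0008
```

Emit:
servo_tool(rows=[0, 0, 0.015, 0, 0, 0, 0.01, 0, 0, 0, 0, 0])

```text
t: 54.55
eef_pos: [0.5883, -0.005, 0.0505]
tcp_rot: [1.0, -0.029, 0.001, 0.0]
force: [0.3, -0.7, 2.8]
opening: 0.0006
```

Emit:
servo_tool(rows=[0, 0, 0.015, 0, 0, 0, 0.01, 0, 0, 0, 0, 0])

```text
t: 54.85
eef_pos: [0.5867, -0.0045, 0.0451]
tcp_rot: [1.0, -0.029, -0.001, -0.0]
force: [-0.1, 0.0, -0.3]
opening: 0.0005
```

Emit:
servo_tool(rows=[0, 0, 0.015, 0, 0, 0, 0.01, 0, 0, 0, 0, 0])

```text
t: 55.15
eef_pos: [0.5872, -0.0045, 0.0424]
tcp_rot: [1.0, -0.029, -0.0, -0.0]
force: [-1.4, -0.1, 4.8]
opening: 0.0003
```

Emit:
servo_tool(rows=[0, 0, 0.015, 0, 0, 0, 0.01, 0, 0, 0, 0, 0])

```text
t: 55.45
eef_pos: [0.5885, -0.0047, 0.0423]
tcp_rot: [1.0, -0.029, 0.001, 0.0]
force: [-7.2, 0.5, 19.7]
opening: 0.0007
```

Emit:
servo_tool(rows=[0, 0, -0.06, 0, 0, 0, -0.2, 0, 0, 0, -0.25, 0, 0, 0, -0.15, 0, 0, 0, 0, 0], hand=-0.7)

```text
t: 55.95
eef_pos: [0.5905, -0.0051, 0.1413]
tcp_rot: [1.0, -0.029, 0.004, 0.0]
force: [-0.3, -0.8, 0.8]
opening: 0.0373
```

```bash
python3 - <<'E'
from tubfit import *
st();c=wcam();cv2.imwrite("pics/w36.png",c["image"]);W=fish_cloud(c);print(rect(W,.5873,-.005,.08,.074,.096));p,R,o=pose();T=(W-p)@R*1000
r=rect(W,.5873,-.005,.075,.078,.086)
a=np.radians(-3.3);S=np.array([[np.cos(a),-np.sin(a)],[np.sin(a),np.cos(a)]]);L=(W[...,:2]*1000-[587.3,-4.6])@S
for y in range(-60,65,20):
  print(y,[round(float(np.median(W[...,2][(abs(L[...,0]-x)<3)&(abs(L[...,1]-y)<3)]))*1000,1) for x in(-26,-12,0,12,26)])
s=read_camera("side");crop(s,"pics/s36.png",250,170,370,270,6)
t=read_camera("top");print("top",rect(cloud(t),.587,-.005,.085,.076,.085))
E
```

```text
t 55.95 tcp [590.5  -5.1 141.3] yaw -3.32 F [-0.3 -0.8  0.8] open 37.3 j [-0.16  0.25  1.54  0.    1.34 -0.1 ]
{'n': 9327, 'c': (587.0, -3.9), 'size': (137.8, 57.9), 'long': 86.6, 'z': 80.2}
-60 [75.6, 79.8, 80.2, 79.2, 76.0]
-40 [80.1, 80.3, 80.1, 80.5, 80.3]
-20 [80.0, 80.5, 80.5, 80.6, 80.4]
0 [80.4, 80.5, 80.6, 80.7, 80.1]
20 [310.3, 311.2, 310.9, 311.2, 310.1]
40 [80.3, 80.0, 80.3, 80.1, 80.2]
60 [75.4, 79.6, 80.2, 79.4, 76.0]
top {'n': 100, 'c': (587.4, 26.7), 'size': (55.8, 17.4), 'long': -1.8, 'z': 81.2}
```

View pics/s36.png

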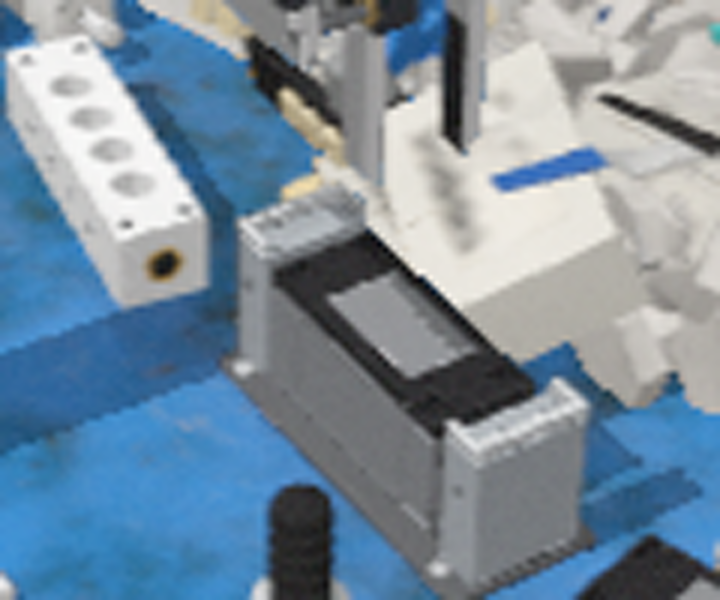

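```bash
python3 - <<'E'
from h import *
go(579,-246.3,120,12.4)
E
```

```text
to (579, -246.3, 120, 12.4): units before turn [0.047 1.612 0.102] | after turn [-0.392  1.565  0.102] turn -2.621
```

Emit:
servo_tool(rows=[0, 0, 0, -1, 0, 0, 0, -1, 0, 0, 0, -0.621, -0.05, 0.2, 0, 0, -0.07, 0.28, 0, 0, -0.07, 0.28, 0, 0, -0.07, 0.28, 0, 0, -0.06, 0.25, 0, 0, -0.05, 0.18, 0.05, 0, -0.022, 0.095, 0.052, 0, 0, 0, 0, 0, 0, 0, 0, 0])

```text
t: 57.3
eef_pos: [0.5793, -0.245, 0.1201]
tcp_rot: [0.994, 0.108, -0.001, -0.001]
force: [-0.0, 0.8, 1.0]
opening: 0.0796
```

```bash
cat >> tubfit.py <<'E'
def base(c,zt=.073):
    W=fish_cloud(c);p,R,o=pose();T=(W-p)@R*1000
    m=(abs(W[...,2]-zt)<.004)&(abs(T[...,0])<45)&(abs(T[...,1])<85)
    xs=[]
    for y in range(-60,61,10):
        k=T[m&(abs(T[...,1]-y)<3)]
        if len(k)>20: xs.append((y,k[:,0].min(),k[:,0].max()))
    xs=np.array(xs);print(xs.round(1).tolist())
    mid=(xs[:,1]+xs[:,2])/2;f=np.polyfit(xs[:,0],mid,1);print("mid x at y=0",f[1].round(2),"slope deg",np.degrees(f[0]).round(2))
    k=T[m&(abs(T[...,0])<25)];print("y",k[:,1].min().round(1),k[:,1].max().round(1))
    # recesses
    m2=(W[...,2]>zt-.009)&(W[...,2]<zt-.003)&(abs(T[...,0])<28)&(abs(T[...,1])<66)
    for sx in(1,-1):
        for sy in(1,-1):
            k=T[m2&(sx*T[...,0]>10)&(sy*T[...,1]>45)]
            if len(k)>10: print("recess",sx,sy,len(k),((k.min(0)+k.max(0))/2)[:2].round(1),(k.max(0)-k.min(0))[:2].round(1))
E
python3 - <<'E'
from tubfit import *
st();c=wcam();cv2.imwrite("pics/w37.png",c["image"]);W=fish_cloud(c);print(rect(W,.579,-.246,.09,.066,.08));base(c)
E
```

```text
t 57.3 tcp [ 579.3 -245.   120.1] yaw 12.41 F [-0.   0.8  1. ] open 79.6 j [-0.54  0.36  1.45  0.    1.34 -0.75]
{'n': 10184, 'c': (579.7, -246.6), 'size': (137.3, 58.1), 'long': -77.8, 'z': 72.1}
[[-60.0, -28.9, 28.5], [-50.0, -29.0, 28.5], [-40.0, -29.2, 27.9], [-30.0, -29.4, 28.1], [-20.0, -28.9, 28.2], [-10.0, -29.1, 27.6], [0.0, -29.4, 28.0], [10.0, -28.7, 27.4], [20.0, -29.0, 27.7], [30.0, -29.5, 28.0], [40.0, -29.8, 27.5], [50.0, -29.2, 27.8], [60.0, -29.6, 28.2]]
mid x at y=0 -0.63 slope deg -0.25
y -66.8 70.4
recess 1 1 170 [18.9 57.6] [14.8 16.7]
recess 1 -1 317 [ 19.6 -54.6] [14.8 16. ]
recess -1 1 161 [-21.   60.2] [14.  11.5]
recess -1 -1 324 [-20.6 -55.8] [14.3 15.3]
```

View pics/w37.png

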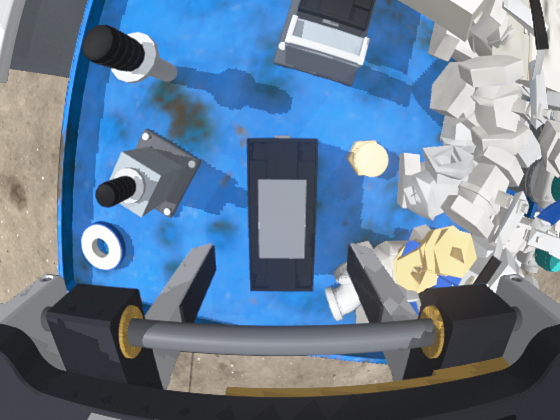

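```bash
python3 - <<'E'
from h import *
go(587.3,-4.4,110,-3.3)
E
```

```text
to (587.3, -4.4, 110, -3.3): units before turn [ 0.394 -1.554  0.076] | after turn [-0.043 -1.603  0.073] turn 2.628
```

Emit:
servo_tool(rows=[0, 0, 0, 1, 0, 0, 0, 1, 0, 0, 0, 0.628, 0, -0.2, 0, 0, -0.01, -0.28, 0, 0, -0.01, -0.28, 0, 0, -0.01, -0.28, 0, 0, -0.01, -0.25, 0, 0, 0, -0.2, 0.03, 0, 0, -0.113, 0.043, 0, 0, 0, 0, 0, 0, 0, 0, 0])

```text
t: 58.55
eef_pos: [0.5882, -0.0062, 0.1109]
tcp_rot: [1.0, -0.029, -0.0, 0.0]
force: [-0.2, -0.2, 0.5]
opening: 0.08
```

```bash
python3 - <<'E'
from tubfit import *
st();c=wcam();cv2.imwrite("pics/w38.png",c["image"]);base(c,.081);go(587.3,-4.4,12,-3.3)
E
```

```text
t 58.55 tcp [588.2  -6.2 110.9] yaw -3.29 F [-0.2 -0.2  0.5] open 80.0 j [-0.16  0.28  1.57 -0.    1.29 -0.1 ]
[[-60.0, -30.5, 26.9], [-50.0, -30.8, 27.0], [-40.0, -30.0, 27.2], [-30.0, -30.4, 26.7], [-20.0, -30.5, 45.0], [-10.0, -30.0, 44.7], [0.0, -30.4, 44.9], [10.0, -30.6, 27.0], [20.0, -30.1, 26.7], [30.0, -30.6, 27.0], [40.0, -30.8, 26.5], [50.0, -30.5, 27.0], [60.0, -30.9, 27.3]]
mid x at y=0 0.3 slope deg -0.91
y -85.0 85.0
recess 1 1 230 [18.2 56.3] [14.7 12.5]
recess 1 -1 308 [ 18.3 -59.4] [14.7 12.8]
recess -1 1 206 [-21.  56.] [13.7 13.5]
recess -1 -1 286 [-21.3 -59.5] [13.5 12.4]
to (587.3, -4.4, 12, -3.3): units before turn [-0.009 -0.017  0.661] | after turn [-0.009 -0.017  0.661] turn -0.013
```

Emit:
servo_tool(rows=[-0.008, -0.011, 0.1, 0, 0, 0, 0.2, 0, 0, 0, 0.2, 0, 0, 0, 0.12, 0, 0, 0, 0.04, 0, 0, 0, 0, 0, 0, 0, 0, 0])

```text
t: 59.3
eef_pos: [0.5882, -0.0052, 0.0128]
tcp_rot: [1.0, -0.03, 0.001, 0.0]
force: [0.5, 0.3, -0.8]
opening: 0.0802
```

Emit:
servo_tool(rows=[0, 0, 0, 0, 0, 0, 0, 0, 0, 0, 0, 0, 0, 0, 0, 0, 0, 0, 0, 0, 0, 0, 0, 0], hand=1, squeeze=45)

```text
t: 59.9
eef_pos: [0.5876, -0.0045, 0.013]
tcp_rot: [1.0, -0.029, 0.0, 0.0]
force: [-3.1, 1.2, 5.1]
opening: 0.0595
```

Emit:
servo_tool(rows=[0, 0, -0.03, 0, 0, 0, -0.06, 0, 0, 0, -0.1, 0, 0, 0, 0, 0, 0, 0, 0, 0])

```text
t: 60.4
eef_pos: [0.5881, -0.0046, 0.0414]
tcp_rot: [1.0, -0.029, 0.001, 0.0]
force: [-0.5, -0.4, -5.9]
opening: 0.0593
```

```bash
python3 - <<'E'
from tubfit import *
st();c=wcam();cv2.imwrite("pics/w39.png",c["image"]);W=fish_cloud(c);p,R,o=pose();T=(W-p)@R*1000
m=(abs(T[...,0])<10)&(T[...,1]<-30)&(T[...,1]>-55);z=np.median(T[m][:,2]);print("lid top tool z",z,"world",np.median(W[m][:,2]))
m=(abs(T[...,2]-z)<4)&(abs(T[...,0])<24)&(T[...,1]<-30)&(T[...,1]>-85);print("far end",T[m][:,1].min(), np.percentile(T[m][:,1],.5))
for y in(-60,-50,-40): 
  k=T[(abs(T[...,2]-z)<4)&(abs(T[...,0])<32)&(abs(T[...,1]-y)<3)];print(y,k[:,0].min(),k[:,0].max())
m2=(T[...,2]>z+2.5)&(T[...,2]<z+8)&(abs(T[...,0])<28)&(T[...,1]<-48)&(T[...,1]>-66)
for s in(1,-1):
  k=T[m2&(s*T[...,0]>10)];print("recess",((k.min(0)+k.max(0))/2)[:2],(k.max(0)-k.min(0))[:2])
E
```

```text
t 60.4 tcp [588.1  -4.6  41.4] yaw -3.37 F [-0.5 -0.4 -5.9] open 59.3 j [-0.15  0.36  1.62  0.    1.16 -0.1 ]
lid top tool z -67.86896976771344 world 0.10857140403673196
far end -69.37910834445731 -69.24346706584744
-60 -28.382643245742262 29.14782947803765
-50 -28.648595453784562 29.686821611595924
-40 -28.74997519067906 29.453555152031427
recess [ 20.57235533 -57.88677166] [14.67423665 14.50357757]
recess [-19.90874752 -58.05277917] [14.85677959 14.89199503]
```

View pics/w39.png

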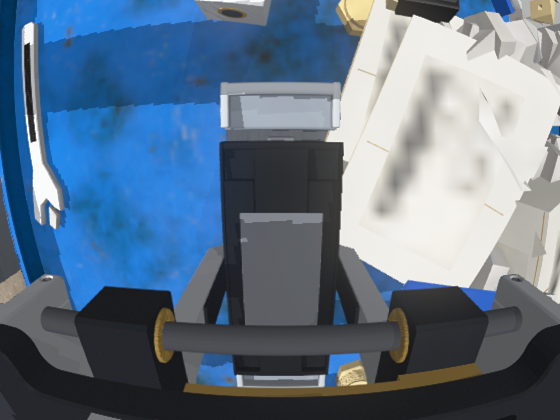

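Emit:
servo_tool(rows=[0, 0, -0.1, 0, 0, 0, -0.2, 0, 0, 0, -0.17, 0, 0, 0, 0, 0])

```text
t: 60.85
eef_pos: [0.5916, -0.005, 0.1165]
tcp_rot: [1.0, -0.029, 0.005, 0.001]
force: [1.5, -0.4, -4.2]
opening: 0.0598
```

```bash
python3 - <<'E'
from tubfit import *
st();go(579.7,-246.8,110,12.25)
E
```

```text
t 60.85 tcp [591.6  -5.  116.5] yaw -3.37 F [ 1.5 -0.4 -4.2] open 59.8 j [-0.15  0.28  1.56  0.    1.29 -0.1 ]
to (579.7, -246.8, 110, 12.25): units before turn [0.015 1.614 0.045] | after turn [-0.419  1.558  0.043] turn -2.603
```

Emit:
servo_tool(rows=[0, 0, 0, -0.8, 0, 0, 0, -1, 0, 0, 0, -0.803, -0.03, 0.1, 0, 0, -0.05, 0.2, 0, 0, -0.07, 0.26, 0, 0, -0.07, 0.26, 0, 0, -0.06, 0.25, 0, 0, -0.05, 0.2, 0, 0, -0.04, 0.15, 0, 0, -0.025, 0.09, 0, 0, -0.01, 0.048, 0, 0])

```text
t: 62.05
eef_pos: [0.5766, -0.2473, 0.1102]
tcp_rot: [0.994, 0.105, -0.001, -0.0]
force: [-0.1, 0.0, -4.9]
opening: 0.0599
```

Emit:
servo_tool(rows=[0, 0, 0, 0, 0, 0, 0, 0, 0, 0, 0, 0])

```text
t: 62.35
eef_pos: [0.5776, -0.2443, 0.1109]
tcp_rot: [0.994, 0.107, -0.0, -0.0]
force: [-0.5, 0.7, -5.1]
opening: 0.0592
```

```bash
python3 - <<'E'
from tubfit import *
st();go(579.7,-246.8,85,12.25);c=wcam();cv2.imwrite("pics/w40.png",c["image"])
s=read_camera("side");crop(s,"pics/s40.png",310,200,430,300,6)
E
```

```text
t 62.35 tcp [ 577.6 -244.3  110.9] yaw 12.33 F [-0.5  0.7 -5.1] open 59.2 j [-0.54  0.36  1.46  0.    1.32 -0.75]
to (579.7, -246.8, 85, 12.25): units before turn [0.01  0.019 0.173] | after turn [0.01  0.019 0.173] turn 0.013
```

View pics/w40.png

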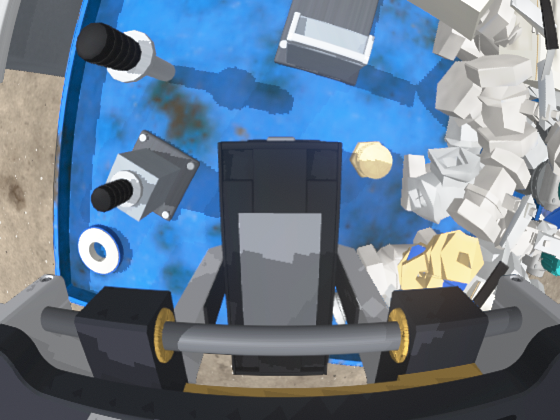

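View pics/s40.png

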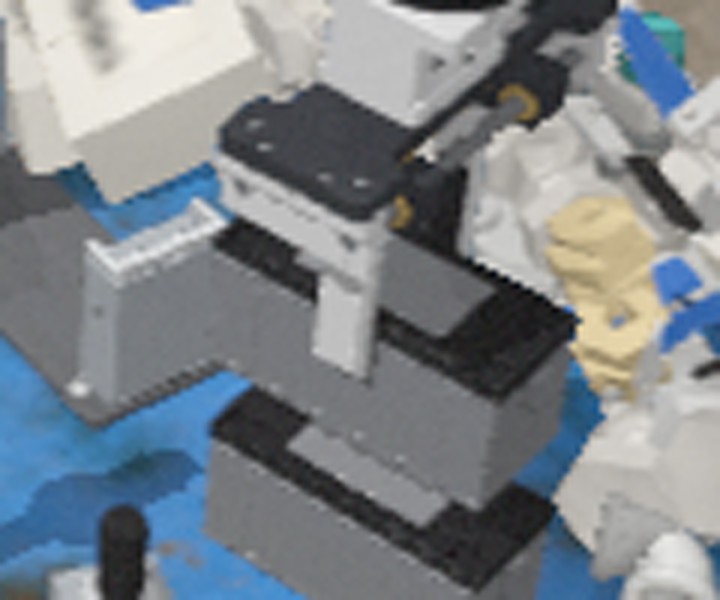

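Emit:
servo_tool(rows=[0.01, 0.019, 0.02, 0.013, 0, 0, 0.07, 0, 0, 0, 0.06, 0, 0, 0, 0.03, 0, 0, 0, 0, 0, 0, 0, 0, 0])

```text
t: 63.05
eef_pos: [0.5795, -0.2481, 0.0837]
tcp_rot: [0.994, 0.106, -0.0, -0.0]
force: [0.6, 0.0, -4.9]
opening: 0.0595
```

```bash
python3 - <<'E'
from tubfit import *
st();go(579.7,-246.8,73,12.25);c=wcam();crop(c,"pics/w41.png",200,110,360,260,4)
s=read_camera("side");crop(s,"pics/s41.png",310,200,430,300,6)
W=fish_cloud(c);p,R,o=pose();T=(W-p)@R*1000
for nm,z0,z1 in(("lid",.135,.16),("base",.066,.08)):
    m=(W[...,2]>z0)&(W[...,2]<z1)&(abs(T[...,0])<35)&(T[...,1]<-40)&(T[...,1]>-85);k=T[m]
    if len(k): print(nm,len(k),"y far",np.percentile(k[:,1],[0,1]),k[:,0].min(),k[:,0].max())
E
```

```text
t 63.05 tcp [ 579.5 -248.1   83.7] yaw 12.17 F [ 0.6  0.  -4.9] open 59.5 j [-0.54  0.4   1.48  0.    1.27 -0.75]
to (579.7, -246.8, 73, 12.25): units before turn [ 0.003 -0.008  0.071] | after turn [ 0.003 -0.008  0.071] turn -0.014
lid 7857 y far [-71.66628994 -70.29241034] -30.813233005831513 27.78133367662512
base 262 y far [-70.15463817 -70.12238226] -29.1458117580869 28.733283149625105
```

View pics/w41.png

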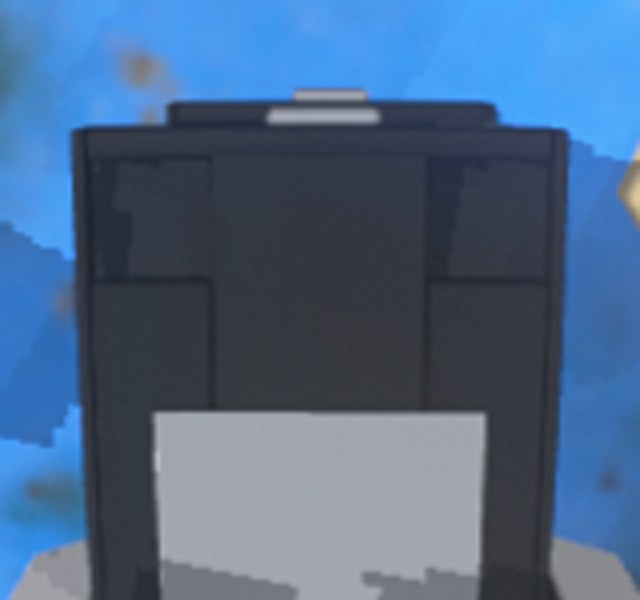

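View pics/s41.png

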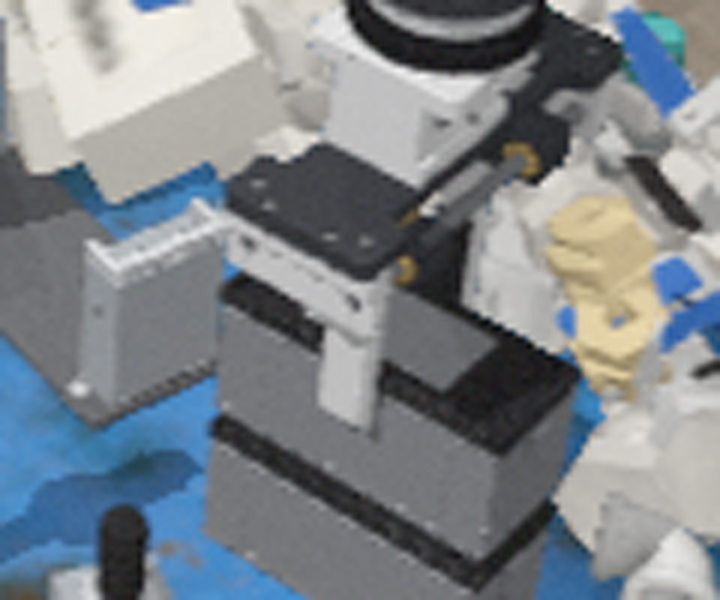

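Emit:
servo_tool(rows=[0.005, -0.007, 0, 0, 0, 0, 0.02, 0, 0, 0, 0.01, 0, 0, 0, 0, 0, 0, 0, 0, 0])

```text
t: 63.65
eef_pos: [0.58, -0.247, 0.0794]
tcp_rot: [0.994, 0.106, -0.0, -0.0]
force: [0.1, -0.4, -5.4]
opening: 0.0595
```

```bash
python3 - <<'E'
from tubfit import *
st();go(580,-247,73,12.25);c=wcam();crop(c,"pics/w42.png",200,110,360,260,4)
W=fish_cloud(c);p,R,o=pose();T=(W-p)@R*1000
for z0,z1,n in((.134,.145,"lid"),(.066,.08,"base")):
    m=(W[...,2]>z0)&(W[...,2]<z1)&(abs(T[...,0])<24)&(abs(T[...,0])>14)&(T[...,1]<-50)&(T[...,1]>-85);k=T[m]
    print(n,len(k),k[:,1].min() if len(k) else 0)
E
```

```text
t 63.65 tcp [ 580.  -247.    79.4] yaw 12.17 F [ 0.1 -0.4 -5.4] open 59.5 j [-0.54  0.4   1.48  0.    1.26 -0.75]
to (580, -247, 73, 12.25): units before turn [-0.     0.     0.043] | after turn [-0.     0.     0.043] turn -0.013
lid 1226 -69.45395973119022
base 106 -69.07373584285774
```

View pics/w42.png

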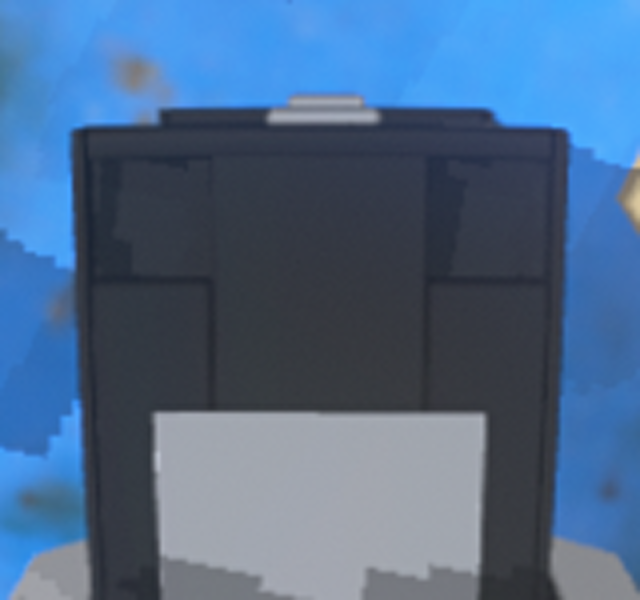

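Emit:
servo_tool(rows=[0, 0, 0.01, -0.013, 0, 0, 0.01, 0, 0, 0, 0, 0])

```text
t: 64.0
eef_pos: [0.5799, -0.2469, 0.0762]
tcp_rot: [0.994, 0.107, -0.0, -0.0]
force: [-0.5, 0.3, -5.6]
opening: 0.0597
```

Emit:
servo_tool(rows=[0, 0, 0.01, 0, 0, 0, 0.008, 0, 0, 0, 0, 0])

```text
t: 64.3
eef_pos: [0.5799, -0.2469, 0.0735]
tcp_rot: [0.994, 0.107, -0.0, -0.0]
force: [-0.5, 0.1, -6.1]
opening: 0.0597
```

Emit:
servo_tool(rows=[0, 0, 0.008, 0, 0, 0, 0, 0])

```text
t: 64.5
eef_pos: [0.5803, -0.2471, 0.0729]
tcp_rot: [0.994, 0.107, 0.0, 0.0]
force: [0.5, 0.1, -4.9]
opening: 0.0598
```

Emit:
servo_tool(rows=[0, 0, 0.008, 0, 0, 0, 0, 0])

```text
t: 64.7
eef_pos: [0.5805, -0.2472, 0.0726]
tcp_rot: [0.994, 0.107, 0.0, 0.0]
force: [-1.4, 1.5, 1.1]
opening: 0.0597
```

```bash
python3 - <<'E'
from tubfit import *
st();c=wcam();W=fish_cloud(c);p,R,o=pose();T=(W-p)@R*1000
m=(abs(T[...,0])<10)&(T[...,1]<-30)&(T[...,1]>-55);print("lid top world",np.median(W[m][:,2]))
E
```

```text
t 64.7 tcp [ 580.5 -247.2   72.6] yaw 12.25 F [-1.4  1.5  1.1] open 59.7 j [-0.54  0.41  1.48  0.    1.25 -0.75]
lid top world 0.13984536539399794
```

Emit:
servo_tool(rows=[0, 0, 0.006, 0, 0, 0, 0, 0])

```text
t: 64.95
eef_pos: [0.5807, -0.2473, 0.0725]
tcp_rot: [0.994, 0.107, 0.001, 0.0]
force: [-2.9, 1.0, 5.7]
opening: 0.0598
```

Emit:
servo_tool(rows=[0, 0, 0, 0, 0, 0, 0, 0, 0, 0, 0, 0, 0, 0, 0, 0], hand=-0.7)

```text
t: 65.35
eef_pos: [0.5803, -0.2472, 0.0704]
tcp_rot: [0.994, 0.107, 0.0, 0.0]
force: [-0.6, -0.5, -0.6]
opening: 0.0799
```

Emit:
servo_tool(rows=[0, 0, -0.05, 0, 0, 0, -0.2, 0, 0, 0, -0.3, 0, 0, 0, -0.3, 0, 0, 0, -0.1, 0, 0, 0, 0, 0])

```text
t: 65.95
eef_pos: [0.5823, -0.2483, 0.2174]
tcp_rot: [0.994, 0.107, 0.003, 0.002]
force: [0.4, 0.0, 0.4]
opening: 0.0799
```

```bash
python3 - <<'E'
from tubfit import *
st();c=wcam();cv2.imwrite("pics/w43.png",c["image"]);W=fish_cloud(c);r=rect(W,.58,-.247,.09,.135,.15);print(r)
p,R,o=pose();T=(W-p)@R*1000
m=(abs(W[...,2]-.141)<.006)
for y in range(-60,70,20):
  print(y,[round(float(np.median(W[...,2][m&(abs(T[...,0]-x)<4)&(abs(T[...,1]-y)<4)]))*1000,1) for x in(-24,0,24)])
s=read_camera("side");crop(s,"pics/s43.png",250,180,430,320,4)
t=read_camera("top");Wt=cloud(t);print("top",rect(Wt,.58,-.247,.09,.132,.15))
E
```

```text
t 65.95 tcp [ 582.3 -248.3  217.4] yaw 12.25 F [0.4 0.  0.4] open 79.9 j [-0.54  0.29  1.33  0.    1.51 -0.75]
{'n': 8110, 'c': (578.6, -246.9), 'size': (137.7, 58.1), 'long': -77.6, 'z': 139.9}
-60 [135.6, 139.8, 136.3]
-40 [139.9, 139.8, 139.7]
-20 [139.8, 140.1, 139.8]
0 [140.0, 139.9, 139.8]
20 [139.9, 140.2, 139.8]
40 [139.9, 139.7, 139.9]
60 [135.4, 140.1, 139.6]
top {'n': 1128, 'c': (576.2, -237.2), 'size': (123.5, 59.6), 'long': -77.5, 'z': 140.6}
```

View pics/s43.png

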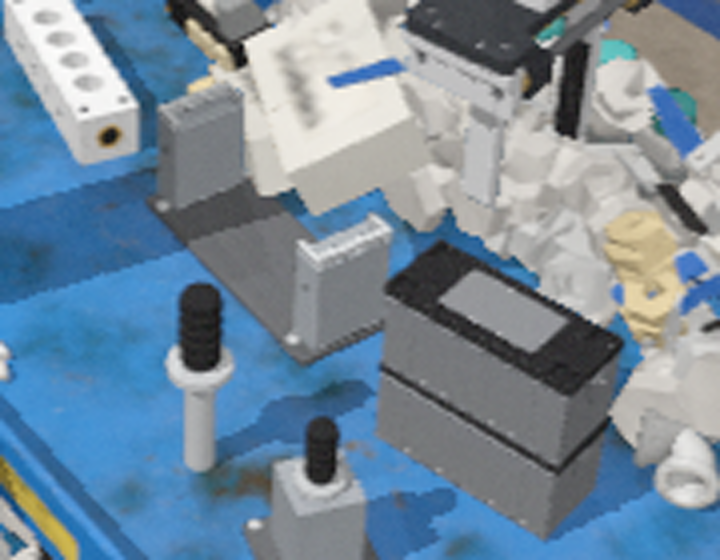

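View pics/w43.png

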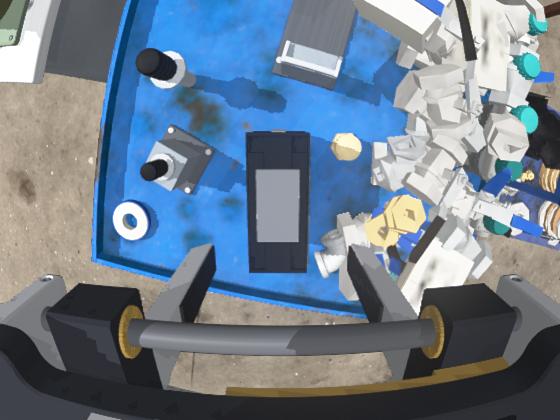

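Emit:
servo_tool(rows=[0, 0, -0.1, 0, 0, 0, 0, 0, 0, 0, 0, 0, 0, 0, 0, 0])

```text
t: 66.5
eef_pos: [0.58, -0.2469, 0.2275]
tcp_rot: [0.994, 0.107, -0.0, -0.0]
force: [0.1, 0.4, 0.2]
opening: 0.0799
```

```bash
python3 - <<'E'
from h import *
c=wcam();W=fish_cloud(c);print(rect(W,.58,-.247,.09,.135,.15),rect(W,.4405,-.2435,.03,.112,.13));st()
t=cloud(read_camera("top"));print("mani",rect(t,.584,.25,.12,.038,.055))
print(sign_off())
E
```

```text
{'n': 7534, 'c': (578.7, -247.4), 'size': (137.3, 58.3), 'long': -77.8, 'z': 139.9} {'n': 273, 'c': (441.5, -243.9), 'size': (19.7, 18.7), 'long': -23.8, 'z': 118.9}
t 66.55 tcp [ 579.9 -246.9  227.5] yaw 12.25 F [-0.2  0.7  0.5] open 79.8 j [-0.54  0.29  1.32 -0.    1.54 -0.75]
mani {'n': 1100, 'c': (582.3, 250.9), 'size': (185.0, 48.4), 'long': 76.4, 'z': 45.5}
the job is handed in; nothing more can be done
None
```

The job is done and handed in at about 66.5 s. The three cartridges present were pushed out into the tub; the fourth bore was empty from the start. After that the drift went back into its stand and the manifold was set flat on the bench. The lid was pressed home, and the closed tub was stacked on the other one.

What the last checks showed:
- **Stack:** the stack's lid top is level, reading 139.9 mm by the wrist camera and 140.6 mm by the top camera, against 141 mm expected. The wrist camera reads about 0.7 mm low on everything. The tub reached its seated height before touching, so its feet are in the recesses.
- **Lid:** it snapped down and met a hard stop at about 20 N. Its top then read level at 80.3 mm, against 81 mm expected.
- **Cartridges:** all three were seen standing in the tub before the lid went on.
- **Drift:** upright in its stand, handle top at 118.9 mm, the same reading as at the start.
- **Manifold:** flat on the bench, top at 45.5 mm, all four bores seen empty.

Two things did not match what was given:
- **Fingertip position:** the real fingertips sit about 38 mm behind the reported TCP. My first grasp of the tub therefore closed above it without touching anything; I corrected every later height for this.
- **White box by the stand:** in the pictures it overlaps where the tub stands, but the tub met no resistance there.

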